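# Turn chocolate bars out of their mould

### The job

The board leaning on the empty stand goes face to face on the filled chocolate mould where that stands. Pinch board and mould together, turn them over as one and set them back on the board's own stand, so that the board lies underneath and the mould on top; let go, then lift the mould away so that both chocolate bars stay behind on the board. Finally hang the empty mould on the peg stand, both of its holes over the two pegs, fully down against the slope, and leave jar, mug and bowl alone.

Things in the scene. Friction and masses are not known exactly. Their poses are not given: they have to be found in the camera images.
- fill_stand_seat: Fixed slanted steel rest, at the start holding the filled mould. Origin mid-surface, 90 mm up; x runs straight down the 45 degree slope (facing away and to the left), y level, z square out of the slope. Two rails at y = 42 to 70 mm either side, x = -50 to +68; open between and above them. The ledge at the bottom has its face at x = +65 and stands 36 mm out.
- turn_stand_seat: Fixed slanted steel rest, at the start holding the loose board; board and mould go back here. Origin mid-surface, 90 mm up; x runs straight down the 45 degree slope (facing away and to the left), y level, z square out of the slope. Two rails at y = 42 to 70 mm either side, x = -50 to +68; open between and above them. The ledge at the bottom has its face at x = +65 and stands 36 mm out.
- peg_stand_seat: Fixed slanted wooden panel, 130 (x) by 150 mm (y), with two steel pegs 8 mm thick, 40 mm long, tapered at the tip, square out of it at x = -50, y = +56 and -56 mm. Origin mid-surface, 90 mm up; x runs straight down the 45 degree slope (facing away and to the left), y level, z square out of the slope. The mould hangs here with its mouth on the panel.
- mould_centre (a point): Loose white mould, 0.2 kg: centre of its block, 130 (x) by 140 (y) by 24 mm (z). z points out of the mouth (open face), x down the slope at the start, when its back lies on the rest and its lower edge on the ledge. Two 18 mm holes go through it at x = -50, y = +56 and -56. Two cavities 16 mm deep hold the bars loosely.
- mould_lug (a point): Lug on the mould's upper edge, a point 98 mm up from mould_centre (at x = -98, z = +5). The lug is 44 mm wide (y), 14 mm thick, x = -65 to -115 mm from mould_centre, flush with the mouth face. Board and lug can be pinched together here.
- mould_handle (a point): Middle of the grip bar on the mould's back, at z = -48 mm from mould_centre: 80 mm long (x), 12 mm thick (y), 16 mm deep (z), with a 28 mm gap to the back and a 12 mm post at each end. Under the mould at first, on top once it is turned over.
- board_centre (a point): Centre of the loose wooden board, 180 (x) by 150 (y) by 8 mm (z), 0.14 kg; axes as its stand's at first. It lies on the slope, lower edge on the ledge, upper edge 115 mm above mid-rest. Laid on the mould, lower edge on that ledge, it just covers block and lug; its upper corners overhang freely beside the lug.
- bar1_centre (a point): Lower chocolate bar, centre; 38 (x) by 78 (y) by 13 mm (z), 50 g, loose in the mould's lower cavity; axes as the mould's at the start. With the mould off, the bars may slide down the board to the ledge.
- bar2_centre (a point): Upper chocolate bar, alike, in the mould's upper cavity.
- jar: Closed jar, 60 mm wide, 80 mm high; bystander.
- mug: White mug, 76 mm wide, 85 mm high; bystander.
- bowl: Steel bowl, 120 mm wide, 50 mm high; bystander.

How it is judged:
On the way, in this order (a step that is already met when the one before it is completed fails the run):
1. the board lies face to face on the filled mould, still on the mould's stand, edges together within about 15 mm (x of board_centre in the frame of mould_centre between -0.04 and -0.01 m and y of board_centre in the frame of mould_centre between -0.02 and 0.02 m and z of board_centre in the frame of mould_centre between 0.011 and 0.021 m and angle between the z axis of board_centre and the z axis of mould_centre, either way round below 0.1 rad and angle between mould_centre's own z axis and vertical below 1 rad and distance between mould_centre and fill_stand_seat below 0.03 m), for 0.2 s.
2. board and mould, still together and with the bars inside, are turned over (mouth downward) and clear of both stands (x of board_centre in the frame of mould_centre between -0.04 and -0.01 m and y of board_centre in the frame of mould_centre between -0.02 and 0.02 m and z of board_centre in the frame of mould_centre between 0.011 and 0.021 m and angle between the z axis of board_centre and the z axis of mould_centre, either way round below 0.1 rad and x of bar1_centre in the frame of mould_centre between 0.013 and 0.037 m and y of bar1_centre in the frame of mould_centre between -0.012 and 0.012 m and x of bar2_centre in the frame of mould_centre between -0.037 and -0.013 m and y of bar2_centre in the frame of mould_centre between -0.012 and 0.012 m and angle between mould_centre's own z axis and vertical above 2 rad and distance between mould_centre and fill_stand_seat above 0.1 m and distance between mould_centre and turn_stand_seat above 0.06 m), for 0.1 s.
3. they rest, released, on the board's stand: board underneath, mould on top with the bars inside (x of board_centre in the frame of mould_centre between -0.04 and -0.01 m and y of board_centre in the frame of mould_centre between -0.02 and 0.02 m and z of board_centre in the frame of mould_centre between 0.011 and 0.021 m and angle between the z axis of board_centre and the z axis of mould_centre, either way round below 0.1 rad and x of bar1_centre in the frame of mould_centre between 0.013 and 0.037 m and y of bar1_centre in the frame of mould_centre between -0.012 and 0.012 m and x of bar2_centre in the frame of mould_centre between -0.037 and -0.013 m and y of bar2_centre in the frame of mould_centre between -0.012 and 0.012 m and x of board_centre in the frame of turn_stand_seat between -0.045 and -0.005 m and y of board_centre in the frame of turn_stand_seat between -0.025 and 0.025 m and z of board_centre in the frame of turn_stand_seat between -0.002 and 0.01 m and angle between the z axis of board_centre and the z axis of turn_stand_seat, either way round below 0.1 rad and angle between mould_centre's own z axis and vertical above 2 rad and contact force between the fingers and mould below 0.1 N and contact force between the fingers and board below 0.1 N), for 0.2 s.
4. the mould is lifted at least 60 mm away and both bars stay on the board (x of board_centre in the frame of turn_stand_seat between -0.045 and -0.005 m and y of board_centre in the frame of turn_stand_seat between -0.025 and 0.025 m and z of board_centre in the frame of turn_stand_seat between -0.002 and 0.01 m and angle between the z axis of board_centre and the z axis of turn_stand_seat, either way round below 0.1 rad and distance between mould_centre and board_centre above 0.085 m and z of bar1_centre in the frame of turn_stand_seat between 0.0085 and 0.0205 m and z of bar2_centre in the frame of turn_stand_seat between 0.0085 and 0.0205 m), for 0.1 s.
At the end, for the whole second after the job is handed in: Board flat on its own stand, within 20 mm of its place along the slope and 25 mm across; both bars turned over, flat and at rest on the board; mould at rest with both pegs in its holes, mouth within 6 mm of the panel, level and centred within 10 mm (x of board_centre in the frame of turn_stand_seat between -0.045 and -0.005 m and y of board_centre in the frame of turn_stand_seat between -0.025 and 0.025 m and z of board_centre in the frame of turn_stand_seat between -0.002 and 0.01 m and angle between the z axis of board_centre and the z axis of turn_stand_seat, either way round below 0.1 rad and x of bar1_centre in the frame of turn_stand_seat between -0.115 and 0.065 m and y of bar1_centre in the frame of turn_stand_seat between -0.06 and 0.06 m and z of bar1_centre in the frame of turn_stand_seat between 0.0095 and 0.0195 m and angle between each of bar1_centre, bar2_centre, mould_centre's own z axis and vertical above 2 rad and linear speed of each of bar1, bar2, mould, board below 0.02 m/s and angular speed of each of bar1, bar2, mould, board below 0.2 rad/s and x of bar2_centre in the frame of turn_stand_seat between -0.115 and 0.065 m and y of bar2_centre in the frame of turn_stand_seat between -0.06 and 0.06 m and z of bar2_centre in the frame of turn_stand_seat between 0.0095 and 0.0195 m and x of mould_centre in the frame of peg_stand_seat between -0.007 and 0.013 m and y of mould_centre in the frame of peg_stand_seat between -0.01 and 0.01 m and z of mould_centre in the frame of peg_stand_seat between 0.006 and 0.018 m and angle between the x axis of mould_centre and the x axis of peg_stand_seat, either way round below 0.1 rad and angle between the z axis of mould_centre and the z axis of peg_stand_seat, either way round below 0.1 rad); the robot touches nothing.
It fails at once if the jar is moved more than 30 mm (distance of jar from where it was at the start of the episode above 0.03 m).
It fails at once if the mug is moved more than 30 mm (distance of mug from where it was at the start of the episode above 0.03 m).
It fails at once if the bowl is moved more than 30 mm (distance of bowl from where it was at the start of the episode above 0.03 m).
It fails at once if a bar falls onto the worktop (height (world z) of any of bar1_centre, bar2_centre below 0.03 m).
It also fails if it takes over 72 s, if anything falls off the work surface, if the arm or the gripper's body presses on something with over 40 N, if the wrist force passes 120 N, or if a joint passes its speed limit or range.

### The arm

A 7-joint arm with a two-finger parallel gripper is mounted at the origin on the work surface. World frame = base frame: x ahead of the robot, y to its left, z up, the work surface at z = 0. Lengths are in m, angles in rad, forces in N, time in s.
With the tool pointing down it reaches from about 0.4 to 0.875 m from the base axis. Payload 19.3 kg.
Tool frame: the origin (TCP) lies on the front face of the gripper's body, between the roots of the fingers; the fingertips stand 73 mm ahead of it and the grasp point (between the pads) lies 54 mm ahead of it (pinch_z is the distance from the TCP to the grasp point, in m); x points along the fingers, z is the direction in which the jaws open and shut, and the axes are right-handed (so a half turn about x gives the same grasp; the last joint's range is limited). The gripper opens to 85 mm and grips with 20 to 120 N. Pads are 22 mm wide; open, the fingers measure 114 mm over their backs; the gripper's body (76 mm by 85 mm) begins 54 mm behind the grasp point. The pads swing forward as they close: fully open they stand 13 mm farther back than shut.
Start: joints at [-1.355, 0.521, -0.036, 1.599, 0.021, 1.021, -0.113], TCP at [0.176, 0.6, 0.304] pointing down, gripper open.
Joint ranges: [-2.91, 2.91], [-0.3, 2.13], [-1.5, 1.42], [0.17, 2.43], [-1.26, 4.41], [0.16, 1.93], [-2.52, 2.52]. Speed limits (rad/s): [1.89, 1.89, 2.39, 2.39, 3.01, 3.01, 3.01].

### API

Orientations are given as a unit quaternion [w, x, y, z].
In Python, from bench import sense, camera, finish_job, boxes_of, masks_of, pinpoint, pinch_z gives the robot as it stands.
- The arm moves only by the shell command python3 -m jog 'ROWS' [OPENING] [FORCE]. ROWS is JSON, a list of rows, each an object of numbers: "x", "y", "z": the shift along the tool's x, y, z in mm; "wx", "wy", "wz": the turn, a rotation vector about the tool's x, y, z in rad. In form: [{"x": .., "y": .., "z": .., "wx": .., "wy": .., "wz": ..}, ...]. A call has 1 to 10 rows; each row shifts and turns the pose as measured when the row begins, along the tool's axes as they then stand; what a row does not reach is not made up. A row lasts 1/8 s, in which the tool goes at most 62.5 mm and 10.7 degrees, less where a joint would pass 70% of its speed; a pose out of reach is approached as far as the arm can. A call is refused whole if a number of a shift passes 62.5 or a number of a turn 0.188, either way. A call with a gripper value outside its range is refused whole. OPENING is the closure, from 0 (fully open) to 1 (shut), set as the call begins (- or left out, the last holds). The fingers move at their own pace and stop on an object; FORCE is the grip in N (left out, the last holds). Time passes only in rows, so rows that do not move let the fingers close. It gives the time, the measured TCP pose, the force and the opening at its end, in the units of the state.
- sense(): the state, without advancing time (a new reading comes with each control period).
- camera(name): name is "scene" or "top" or "wrist"; returns a dict with "image" (400x640x3 uint8, blue, green, red), "K" (3x3 intrinsics, pixels), "distortion" ([k1, k2, p1, p2, k3] as OpenCV has them; the pictures are not rectified), "world_from_camera" (4x4, takes a point from camera to world coordinates). Camera axes: x right, y up, looking along -z (the intrinsics and any distortion apply to the point x, -y, -z); pixel columns grow to the right and rows downward; lengths in m; the calibration is good to about 2 mm. A picture is of the moment at which its call begins. There is no depth.
- finish_job(): hands the job in, once; it reports no verdict.
Trained networks look in a picture, given as the dict that the camera call returned (one of the last four; its "shot" number tells which), for a name from the list of things; names that differ only in an ending like _2 or _b are one class to them, and where a whole thing is asked for, a point or a joint stands for the part that bears it (a point fixed in the world has none). Each returns a list of dicts, best first, with "p" (0 to 1); they miss things now and then, are a little off and sometimes report something else, mostly with a low value. They report only what shows in the picture. A call takes as long as a camera call.
- boxes_of(target, picture): "location" ([column, row] in pixels, amid what is visible of it).
- masks_of(target, picture): "region" (400x640 bool, what is visible of it) and "location" ([column, row] in pixels, amid what is visible of it).
- pinpoint(target, picture): "location" ([column, row] in pixels: a listed point, or the origin of a listed thing).
The state is a dict: "time_s": time; "q": joint angles; "qd": joint speeds; "effort": joint torques, N m; "tcp_pos": TCP position; "orientation": TCP orientation; "force": force on the tool from outside, world axes, zero at the start; "ft_torque": the same for the moment, N m; "gripper_width": opening from 0.0 (shut) to 1.0 (fully open).
Only numpy, scipy, OpenCV 4.12 (cv2) and the standard library are available. Lean on these libraries where they do the work, as an engineer would, in place of code of your own. Each camera call takes 0.05 s, during which the arm holds its last target.

## Working session

There is one attempt and no reset: what is moved stays moved. The work goes in short steps, Python scripts to look and compute and a shell command to move; the robot and the scene stay as the last step left them, time stands still between calls to the robot, and variables do not carry over. Pictures are saved under pics/ and viewed, and the job is handed in when it is done.

```bash
ls; mkdir -p pics; python3 - <<'E'
from bench import *
import cv2
s=sense();print(s)
for n in["scene","top","wrist"]:
    c=camera(n);cv2.imwrite(f"pics/{n}0.png",c["image"]);print(n,c["K"],c["distortion"],c["world_from_camera"])
print(pinch_z)
E
```

```text
pics
{'time_s': 0.0, 'q': array([-1.35518274,  0.52200412, -0.03632478,  1.60000518,  0.02118569,
        1.02110025, -0.1127851 ]), 'qd': array([-3.61528672e-04,  3.96427389e-04,  1.24118215e-04,  4.01219862e-04,
        1.26924786e-03, -5.76393426e-05, -1.84840635e-03]), 'effort': array([-8.49961161e-04, -9.27095389e+01,  1.97932407e+00, -3.69929087e+01,
        1.76947145e-02,  8.31427606e-03, -1.80850049e-05]), 'tcp_pos': array([0.17616737, 0.59939065, 0.30333288]), 'orientation': array([ 0.56580942, -0.42395053,  0.56641953,  0.42343188]), 'force': array([ 0.46733338,  0.89731775, -0.0941137 ]), 'ft_torque': array([0.05583042, 0.0435155 , 0.01992485]), 'gripper_width': 0.9996426284251867}
scene [[365.31238978   0.         319.83208858]
 [  0.         365.31238978 200.10048399]
 [  0.           0.           1.        ]] [0.02532316 0.         0.         0.         0.        ] [[-0.50530754 -0.48268177  0.71531993  1.30927175]
 [ 0.86290977 -0.28949299  0.4142228   0.38414801]
 [ 0.00714231  0.82656647  0.5627938   0.66110096]
 [ 0.          0.          0.          1.        ]]
top [[390.53873615   0.         319.55512063]
 [  0.         390.53873615 201.37871428]
 [  0.           0.           1.        ]] [0.02908828 0.         0.         0.         0.        ] [[ 0.02964693  0.99752758 -0.06371647  0.57170965]
 [-0.99934289  0.02825034 -0.02270925 -0.02508717]
 [-0.0208531   0.06434786  0.99770963  1.09980771]
 [ 0.          0.          0.          1.        ]]
wrist [[286.15873062   0.         319.19841808]
 [  0.         286.15873062 198.44619759]
 [  0.           0.           1.        ]] [-0.00834877  0.          0.          0.          0.        ] [[ 0.28199689 -0.91269683 -0.29574016  0.10030689]
 [ 0.95941457  0.26787901  0.08811655  0.62167093]
 [-0.00120111 -0.30858601  0.95119569  0.37374346]
 [ 0.          0.          0.          1.        ]]
0.0539
```

```bash
cat > h.py <<'E'
import numpy as np, cv2
from bench import *
from scipy.spatial.transform import Rotation as R
def ray(c,uv):
    p=cv2.undistortPoints(np.array([[uv]],float),c["K"],np.array(c["distortion"]))[0,0]
    W=c["world_from_camera"]; d=W[:3,:3]@np.array([p[0],-p[1],-1.0]); return W[:3,3],d/np.linalg.norm(d)
def proj(c,P):
    W=c["world_from_camera"]; q=(np.atleast_2d(P)-W[:3,3])@W[:3,:3]
    q=q*np.array([1,-1,-1]); return cv2.projectPoints(q,np.zeros(3),np.zeros(3),c["K"],np.array(c["distortion"]))[0][:,0]
def tri(rs):
    A=np.zeros((3,3));b=np.zeros(3)
    for o,d in rs:
        M=np.eye(3)-np.outer(d,d);A+=M;b+=M@o
    x=np.linalg.solve(A,b); return x,[np.linalg.norm((np.eye(3)-np.outer(d,d))@(x-o))*1000 for o,d in rs]
def tool():
    s=sense();q=s["orientation"];return s["tcp_pos"],R.from_quat([q[1],q[2],q[3],q[0]])
E
python3 - <<'E'
from h import *
np.set_printoptions(precision=4,suppress=True)
names="fill_stand_seat turn_stand_seat peg_stand_seat mould_centre mould_lug board_centre bar1_centre bar2_centre jar mug bowl".split()
cs={n:camera(n) for n in["scene","top"]}
for n in names:
    r=[]
    for k,c in cs.items():
        p=pinpoint(n,c)
        print(n,k,[(np.round(x["location"],1).tolist(),round(x["p"],2)) for x in p[:3]])
        if p:r.append(ray(c,p[0]["location"]))
    if len(r)==2:print("   ",*tri(r))
im=cs["top"]["image"];cv2.imwrite("pics/topz.png",cv2.resize(im[110:310,150:490],None,fx=2.3,fy=2.3,interpolation=cv2.INTER_CUBIC))
im=cs["scene"]["image"];cv2.imwrite("pics/scz.png",cv2.resize(im[130:330,220:500],None,fx=2.8,fy=2.8,interpolation=cv2.INTER_CUBIC))
E
```

```text
fill_stand_seat scene []
fill_stand_seat top []
turn_stand_seat scene []
turn_stand_seat top [([207.8, 244.7], 0.97)]
peg_stand_seat scene [([263.7, 165.6], 0.91)]
peg_stand_seat top [([430.5, 254.7], 0.72)]
    [ 0.5084 -0.2884  0.0916] [np.float64(0.20973094085899746), np.float64(0.20973094085872498)]
mould_centre scene [([339.0, 194.3], 0.89), ([342.5, 202.9], 0.21)]
mould_centre top [([313.7, 242.6], 0.71)]
    [0.5327 0.0041 0.0945] [np.float64(6.294347017750286), np.float64(6.294347017750235)]
mould_lug scene [([330.4, 165.5], 0.67)]
mould_lug top [([342.5, 255.6], 0.59), ([207.6, 244.7], 0.37)]
    [ 0.5004 -0.0572  0.1543] [np.float64(6.019803292185429), np.float64(6.019803292185371)]
board_centre scene [([443.4, 212.8], 0.9)]
board_centre top [([207.0, 249.4], 0.93)]
    [0.5051 0.2781 0.1153] [np.float64(1.40640593842825), np.float64(1.4064059384283087)]
bar1_centre scene [([346.4, 205.1], 0.63)]
bar1_centre top [([309.1, 234.1], 0.53)]
    [0.5491 0.0261 0.0748] [np.float64(3.366361502565326), np.float64(3.3663615025653777)]
bar2_centre scene [([338.4, 187.0], 0.74)]
bar2_centre top [([317.6, 244.8], 0.56)]
    [ 0.5271 -0.0043  0.113 ] [np.float64(3.8241411587310172), np.float64(3.8241411587310385)]
jar scene [([346.9, 282.9], 0.92)]
jar top [([271.2, 161.7], 0.77)]
    [0.7501 0.1381 0.0107] [np.float64(1.3712797041044626), np.float64(1.371279704104446)]
mug scene [([256.9, 254.5], 0.67)]
mug top [([365.3, 154.5], 0.93), ([206.8, 246.4], 0.29)]
    [ 0.7756 -0.1213 -0.0002] [np.float64(5.436037751648269), np.float64(5.436037751648342)]
bowl scene [([409.7, 316.1], 0.66)]
bowl top [([217.6, 161.0], 0.6)]
    [ 0.7506  0.2949 -0.0073] [np.float64(1.2794782184136773), np.float64(1.2794782184137412)]
```

```bash
python3 - <<'E'
from h import *
t=cv2.imread("pics/top0.png");s=cv2.imread("pics/scene0.png")
def z(im,u,v,w,h,f,n):cv2.imwrite(n,cv2.resize(im[v:v+h,u:u+w],None,fx=f,fy=f,interpolation=cv2.INTER_CUBIC))
def pair(a,b,n):
    f=4
    A=cv2.resize(t[a[1]:a[1]+100,a[0]:a[0]+90],None,fx=f,fy=f,interpolation=cv2.INTER_CUBIC)
    B=cv2.resize(s[b[1]:b[1]+100,b[0]:b[0]+100],None,fx=f,fy=f,interpolation=cv2.INTER_CUBIC)
    cv2.imwrite(n,np.hstack([A,B]))
pair((168,200),(400,170),"pics/pB.png")
pair((275,195),(300,150),"pics/pM.png")
pair((385,210),(225,130),"pics/pP.png")
E
cat > fit.py <<'E'
from h import *
from scipy.optimize import least_squares
np.set_printoptions(precision=4,suppress=True,linewidth=150)
cs={n:camera(n) for n in["scene","top"]}
def frame(yaw):
    e=np.array([np.cos(yaw),np.sin(yaw),0]);k=np.array([0,0,1.]);s=2**-.5
    x=(e-k)*s;z=(e+k)*s;return np.stack([x,np.cross(z,x),z],1)
def go(nm,ot,os_,pts):
    def res(p):
        r=[]
        F=frame(p[3])
        for P,t,s in pts:
            w=p[:3]+F@(np.array(P)/1000)
            if t:r+=list(proj(cs["top"],w)[0]-(np.array(t)/4+ot-.375))
            if s:r+=list(proj(cs["scene"],w)[0]-(np.array(s)/4+os_-.375))
        return np.array(r+[0])
    f=lambda p:res(p)
    a=least_squares(f,[.5,0,.09,1.1],loss='soft_l1')
    g=lambda p:np.append(res([p[0],p[1],.09,p[2]]),0)
    b=least_squares(g,[.5,0,1.1],loss='soft_l1')
    print(nm,a.x,"fixed z:",b.x);print(b.fun.round(1))
go("turn",[168,200],[400,170],[((-115,-75,8),(279,146),(27,84)),((-115,75,8),(148,358),(200,20)),((65,-75,8),(166,45),(140,356)),((65,75,8),(50,228),(308,272))])
go("fill",[275,195],[300,150],[((65,-70,24),(148,40),(117,290)),((65,70,24),(28,222),(290,235)),((-50,-56,24),(245,124),(80,127)),((-50,56,24),(149,282),(215,89)),((-115,-22,24),(293,226),(88,35)),((-115,22,24),(245,280),(150,20))])
go("peg",[385,210],[225,130],[((-65,-75,0),(340,120),(38,95)),((-65,75,0),(225,330),(212,55)),((65,-75,0),(165,47),(102,243)),((65,75,0),(65,240),(262,195))])
E
python3 fit.py
```

```text
turn [0.5159 0.2889 0.0887 1.063 ] fixed z: [0.5166 0.2888 1.0631]
[ 0.6 -1.  -0.6 -1.  -0.3  1.4 -0.2 -0.4 -0.4 -1.  -0.3  0.2 -1.   1.4  0.3  1.   0.   0. ]
fill [ 0.5346 -0.0005  0.0893  1.0397] fixed z: [ 0.5348 -0.0004  1.0394]
[ 0.4  0.7  0.2  0.7  2.2 -0.1 -0.3 -0.1 -0.1  0.3 -0.5  0.3 -0.6 -0.1  0.  -0.  -2.7 -2.2  0.2 -1.5 -0.7  0.6 -1.8 -1.2  0.   0. ]
peg [ 0.5059 -0.2956  0.0863  1.0928] fixed z: [ 0.5069 -0.2942  1.0916]
[-0.3 -0.7 -0.8 -0.9 -0.7  1.3 -1.3 -1.6  0.2 -0.4 -2.1  0.2 -1.6  0.6  0.5 -0.7  0.   0. ]
```

```bash
cat >> h.py <<'E'
S=dict(turn=((.5166,.2888,.09),1.063),fill=((.5348,-.0004,.09),1.0397),peg=((.5069,-.2942,.09),1.0916))
np.set_printoptions(precision=3,suppress=True,linewidth=160)
def frame(yaw):
    e=np.array([np.cos(yaw),np.sin(yaw),0]);k=np.array([0,0,1.]);s=2**-.5
    x=(e-k)*s;z=(e+k)*s;return np.stack([x,np.cross(z,x),z],1)
def pt(st,P): o,y=S[st];return np.array(o)+frame(y)@(np.array(P)/1000.)
def ori(st,xt,zt):
    F=frame(S[st][1]);x=F@np.array(xt,float);z=F@np.array(zt,float);return R.from_matrix(np.stack([x,np.cross(z,x),z],1))
def plan(p1,R1,n=None,show=True,start=None):
    p0,R0=start or tool(); rv=(R0.inv()*R1).as_rotvec(); d=np.linalg.norm(p1-p0)
    m=max(int(np.ceil(max(np.degrees(np.linalg.norm(rv))/9.5,d*1000/50))),1); n=n or m
    print(f"shift mm (tool) {R0.inv().apply(p1-p0)*1000} rot {rv} minrows {m} n {n}")
    if show:
        out=[]
        for i in range(n):
            Ri=R0*R.from_rotvec(rv*i/n); t=Ri.inv().apply((p1-p0)/n)*1000
            o={k:round(float(v),1) for k,v in zip("xyz",t) if abs(v)>.05}
            o.update({k:round(float(v),3) for k,v in zip(("wx","wy","wz"),rv/n) if abs(v)>5e-4})
            out.append(str(o).replace("'",'"').replace(" ",""))
        for i in range(0,n,10):print("["+",".join(out[i:i+10])+"]")
def goal(st,P,xt,zt):
    """tcp so that grasp point is at P (mm) in stand frame"""
    Rr=ori(st,xt,zt);return pt(st,P)-Rr.apply([pinch_z,0,0]),Rr
def where(st):
    p,Rr=tool();o,y=S[st];F=frame(y);g=p+Rr.apply([pinch_z,0,0]);s=sense()
    print("grasp in",st,F.T@(g-o)*1000,"x_t",F.T@Rr.apply([1,0,0]),"z_t",F.T@Rr.apply([0,0,1]),"q",s["q"],"F",s["force"],"w",round(s["gripper_width"],3),"t",s["time_s"])
E
python3 - <<'E'
from h import *
p,r=tool();print(r.as_matrix())
for s in(1,-1):
    plan(*goal("turn",(-170,-50,4),(1,0,0),(0,0,s)))
E
```

```text
[[-0.    -0.959  0.282]
 [ 0.     0.282  0.959]
 [-1.     0.     0.   ]]
shift mm (tool) [  52.762 -428.772 -364.959] rot [ 0.21  -0.782 -0.087] minrows 12 n 12
[{"x":4.4,"y":-35.7,"z":-30.4,"wx":0.018,"wy":-0.065,"wz":-0.007},{"x":2.7,"y":-36.2,"z":-30.0,"wx":0.018,"wy":-0.065,"wz":-0.007},{"x":1.0,"y":-36.7,"z":-29.5,"wx":0.018,"wy":-0.065,"wz":-0.007},{"x":-0.6,"y":-37.3,"z":-28.9,"wx":0.018,"wy":-0.065,"wz":-0.007},{"x":-2.2,"y":-37.8,"z":-28.1,"wx":0.018,"wy":-0.065,"wz":-0.007},{"x":-3.7,"y":-38.3,"z":-27.2,"wx":0.018,"wy":-0.065,"wz":-0.007},{"x":-5.2,"y":-38.8,"z":-26.3,"wx":0.018,"wy":-0.065,"wz":-0.007},{"x":-6.6,"y":-39.3,"z":-25.2,"wx":0.018,"wy":-0.065,"wz":-0.007},{"x":-7.9,"y":-39.8,"z":-24.0,"wx":0.018,"wy":-0.065,"wz":-0.007},{"x":-9.1,"y":-40.2,"z":-22.8,"wx":0.018,"wy":-0.065,"wz":-0.007}]
[{"x":-10.3,"y":-40.7,"z":-21.4,"wx":0.018,"wy":-0.065,"wz":-0.007},{"x":-11.3,"y":-41.1,"z":-20.0,"wx":0.018,"wy":-0.065,"wz":-0.007}]
shift mm (tool) [  52.762 -428.772 -364.959] rot [-2.711  0.125 -1.123] minrows 18 n 18
[{"x":2.9,"y":-23.8,"z":-20.3,"wx":-0.151,"wy":0.007,"wz
[... 399 characters left out ...]
":8.1,"y":8.2,"z":-29.2,"wx":-0.151,"wy":0.007,"wz":-0.062},{"x":7.6,"y":13.0,"z":-27.6,"wx":-0.151,"wy":0.007,"wz":-0.062},{"x":6.9,"y":17.4,"z":-25.2,"wx":-0.151,"wy":0.007,"wz":-0.062}]
[{"x":5.8,"y":21.4,"z":-22.2,"wx":-0.151,"wy":0.007,"wz":-0.062},{"x":4.5,"y":24.8,"z":-18.7,"wx":-0.151,"wy":0.007,"wz":-0.062},{"x":3.0,"y":27.6,"z":-14.7,"wx":-0.151,"wy":0.007,"wz":-0.062},{"x":1.3,"y":29.6,"z":-10.4,"wx":-0.151,"wy":0.007,"wz":-0.062},{"x":-0.5,"y":30.9,"z":-5.8,"wx":-0.151,"wy":0.007,"wz":-0.062},{"x":-2.5,"y":31.3,"z":-1.1,"wx":-0.151,"wy":0.007,"wz":-0.062},{"x":-4.4,"y":30.9,"z":3.5,"wx":-0.151,"wy":0.007,"wz":-0.062},{"x":-6.3,"y":29.7,"z":8.1,"wx":-0.151,"wy":0.007,"wz":-0.062}]
```

```bash
python3 -m jog '[{"x":-6,"y":-35.7,"z":-30.4,"wx":0.018,"wy":-0.065,"wz":-0.007},{"x":-8,"y":-36.2,"z":-30.0,"wx":0.018,"wy":-0.065,"wz":-0.007},{"x":-9,"y":-36.7,"z":-29.5,"wx":0.018,"wy":-0.065,"wz":-0.007},{"x":-10,"y":-37.3,"z":-28.9,"wx":0.018,"wy":-0.065,"wz":-0.007},{"x":-12,"y":-37.8,"z":-28.1,"wx":0.018,"wy":-0.065,"wz":-0.007},{"x":-13,"y":-38.3,"z":-27.2,"wx":0.018,"wy":-0.065,"wz":-0.007},{"x":-14,"y":-38.8,"z":-26.3,"wx":0.018,"wy":-0.065,"wz":-0.007},{"x":-14,"y":-39.3,"z":-25.2,"wx":0.018,"wy":-0.065,"wz":-0.007},{"x":-7.9,"y":-39.8,"z":-24.0,"wx":0.018,"wy":-0.065,"wz":-0.007},{"x":-9.1,"y":-40.2,"z":-22.8,"wx":0.018,"wy":-0.065,"wz":-0.007}]' 0 40
python3 - <<'E'
from h import *
where("turn");plan(*goal("turn",(-170,-50,4),(1,0,0),(0,0,1)))
E
```

```text
time_s: 2.7
tcp_pos: [0.4066, 0.2224, 0.3344]
orientation: [0.752, -0.248, 0.392, 0.468]
force: [0.6, 0.6, 0.1]
gripper_width: 0.998
grasp in turn [-198.668   65.224   84.363] x_t [ 0.984  0.027 -0.179] z_t [0.177 0.047 0.983] q [-0.407  0.108 -0.025  2.264 -0.952  0.451  1.495] F [0.606 0.635 0.089] w 0.998 t 2.7
shift mm (tool) [  40.367 -110.835  -88.904] rot [ 0.045 -0.179 -0.031] minrows 3 n 3
[{"x":13.5,"y":-36.9,"z":-29.6,"wx":0.015,"wy":-0.06,"wz":-0.01},{"x":12.1,"y":-37.3,"z":-29.8,"wx":0.015,"wy":-0.06,"wz":-0.01},{"x":10.7,"y":-37.6,"z":-30.0,"wx":0.015,"wy":-0.06,"wz":-0.01}]
```

```bash
python3 -m jog '[{"x":3,"y":-38,"z":-25,"wx":0.015,"wy":-0.06,"wz":-0.01},{"x":3,"y":-38,"z":-27,"wx":0.015,"wy":-0.06,"wz":-0.01},{"x":3,"y":-36,"z":-30.0,"wx":0.015,"wy":-0.06,"wz":-0.01},{}]'
python3 - <<'E'
from h import *
where("turn");plan(*goal("turn",(-170,-50,4),(1,0,0),(0,0,1)))
c=camera("wrist");cv2.imwrite("pics/w1.png",c["image"])
im=c["image"].copy()
for P in[(-115,-75,8),(-115,75,8),(65,75,8),(65,-75,8)]:
    u=proj(c,pt("turn",P))[0];cv2.circle(im,tuple(int(v) for v in u),4,(0,255,0),1)
cv2.imwrite("pics/w1.png",im)
E
```

```text
grasp in turn [-198.668   65.224   84.363] x_t [ 0.984  0.027 -0.179] z_t [0.177 0.047 0.983] q [-0.407  0.108 -0.025  2.264 -0.952  0.451  1.495] F [0.606 0.635 0.089] w 0.998 t 2.7
shift mm (tool) [  40.367 -110.835  -88.904] rot [ 0.045 -0.179 -0.031] minrows 3 n 3
[{"x":13.5,"y":-36.9,"z":-29.6,"wx":0.015,"wy":-0.06,"wz":-0.01},{"x":12.1,"y":-37.3,"z":-29.8,"wx":0.015,"wy":-0.06,"wz":-0.01},{"x":10.7,"y":-37.6,"z":-30.0,"wx":0.015,"wy":-0.06,"wz":-0.01}]schema error: expected keys x, y, z, wx, wy, wz
```

The wrist picture shows the board's edges on my predicted corners, e.g. (245,196) and (299,161), so the pose is good.

```bash
python3 -m jog '[{"x":3,"y":-38,"z":-25,"wx":0.015,"wy":-0.06,"wz":-0.01},{"x":3,"y":-38,"z":-27,"wx":0.015,"wy":-0.06,"wz":-0.01},{"x":3,"y":-36,"z":-30.0,"wx":0.015,"wy":-0.06,"wz":-0.01},{"x":0}]'
python3 - <<'E'
from h import *
where("turn");plan(*goal("turn",(-170,-50,4),(1,0,0),(0,0,1)))
plan(*goal("turn",(-100,-50,5),(1,0,0),(0,0,1)))
E
```

```text
grasp in turn [-199.783   61.258   82.478] x_t [ 0.984  0.023 -0.176] z_t [0.175 0.049 0.983] q [-0.4    0.11  -0.021  2.266 -0.962  0.452  1.517] F [ 1.48  -7.156 -2.384] w 1.0 t 2.75
shift mm (tool) [  41.479 -106.903  -86.812] rot [ 0.047 -0.177 -0.027] minrows 3 n 3
[{"x":13.8,"y":-35.6,"z":-28.9,"wx":0.016,"wy":-0.059,"wz":-0.009},{"x":12.4,"y":-36.0,"z":-29.2,"wx":0.016,"wy":-0.059,"wz":-0.009},{"x":11.0,"y":-36.3,"z":-29.3,"wx":0.016,"wy":-0.059,"wz":-0.009}]
shift mm (tool) [ 110.186 -109.117  -73.566] rot [ 0.047 -0.177 -0.027] minrows 4 n 4
[{"x":27.5,"y":-27.3,"z":-18.4,"wx":0.012,"wy":-0.044,"wz":-0.007},{"x":26.9,"y":-27.3,"z":-19.3,"wx":0.012,"wy":-0.044,"wz":-0.007},{"x":26.2,"y":-27.4,"z":-20.1,"wx":0.012,"wy":-0.044,"wz":-0.007},{"x":25.5,"y":-27.4,"z":-21.0,"wx":0.012,"wy":-0.044,"wz":-0.007}]schema error: expected keys x, y, z, wx, wy, wz
```

```bash
sed -i 's/ if abs(v)>.05}/}/; s/ if abs(v)>5e-4})/})/' h.py; python3 -m jog '[{"x":3,"y":-38,"z":-25,"wx":0.015,"wy":-0.06,"wz":-0.01},{"x":3,"y":-36,"z":-27,"wx":0.015,"wy":-0.06,"wz":-0.01},{"x":3,"y":-33,"z":-30.0,"wx":0.015,"wy":-0.06,"wz":-0.01},{"x":0,"y":0,"z":0,"wx":0,"wy":0,"wz":0}]'
python3 - <<'E'
from h import *
where("turn");plan(*goal("turn",(-150,-50,5),(1,0,0),(0,0,1)))
plan(*goal("turn",(-100,-50,5),(1,0,0),(0,0,1)))
E
```

```text
time_s: 3.25
tcp_pos: [0.4449, 0.1684, 0.3007]
orientation: [0.771, -0.224, 0.368, 0.469]
force: [-1.1, 0.6, -0.1]
gripper_width: 1.0
grasp in turn [-194.481    5.084   44.247] x_t [ 0.994  0.019 -0.105] z_t [0.105 0.023 0.994] q [ 0.034  0.232 -0.301  2.268 -1.215  0.454  1.921] F [-1.065  0.635 -0.095] w 1.0 t 3.25
shift mm (tool) [ 47.648 -54.063 -41.249] rot [ 0.022 -0.105 -0.02 ] minrows 2 n 2
[{"x":23.8,"y":-27.0,"z":-20.6,"wx":0.011,"wy":-0.053,"wz":-0.01},{"x":23.0,"y":-27.0,"z":-21.6,"wx":0.011,"wy":-0.053,"wz":-0.01}]
shift mm (tool) [ 97.361 -55.106 -35.999] rot [ 0.022 -0.105 -0.02 ] minrows 3 n 3
[{"x":32.5,"y":-18.4,"z":-12.0,"wx":0.007,"wy":-0.035,"wz":-0.007},{"x":32.1,"y":-18.2,"z":-13.0,"wx":0.007,"wy":-0.035,"wz":-0.007},{"x":31.8,"y":-18.1,"z":-14.0,"wx":0.007,"wy":-0.035,"wz":-0.007}]
```

```bash
python3 -m jog '[{"x":5,"y":-20,"z":-15,"wx":0.006,"wy":-0.03,"wz":-0.005},{"x":8,"y":-20,"z":-15,"wx":0.006,"wy":-0.03,"wz":-0.005},{"x":10,"y":-18,"z":-15,"wx":0.006,"wy":-0.03,"wz":-0.005},{"x":10,"y":-8,"z":-6,"wx":0.006,"wy":-0.02,"wz":-0.005},{"x":0,"y":0,"z":0,"wx":0,"wy":0,"wz":0}]'
python3 - <<'E'
from h import *
where("turn");plan(*goal("turn",(-150,-50,5),(1,0,0),(0,0,1)))
plan(*goal("turn",(-100,-50,5),(1,0,0),(0,0,1)))
E
```

```text
time_s: 3.88
tcp_pos: [0.4885, 0.1349, 0.2474]
orientation: [0.791, -0.199, 0.335, 0.472]
force: [0.6, 0.3, 0.2]
gripper_width: 1.0
grasp in turn [-162.162  -49.807    5.766] x_t [ 1.     0.009 -0.015] z_t [0.015 0.008 1.   ] q [ 0.598  0.535 -0.877  2.231 -1.242  0.223  2.155] F [0.621 0.292 0.241] w 1.0 t 3.875
shift mm (tool) [12.179  0.211 -1.41 ] rot [ 0.008 -0.015 -0.009] minrows 1 n 1
[{"x":12.2,"y":0.2,"z":-1.4,"wx":0.008,"wy":-0.015,"wz":-0.009}]
shift mm (tool) [62.171 -0.265 -0.64 ] rot [ 0.008 -0.015 -0.009] minrows 2 n 2
[{"x":31.1,"y":-0.1,"z":-0.3,"wx":0.004,"wy":-0.008,"wz":-0.005},{"x":31.1,"y":0.0,"z":-0.6,"wx":0.004,"wy":-0.008,"wz":-0.005}]
```

```bash
python3 -m jog '[{"x":15,"y":0,"z":-0.5,"wx":0.004,"wy":-0.008,"wz":-0.004},{"x":15,"y":0,"z":0,"wx":0.004,"wy":-0.007,"wz":-0.004},{"x":0,"y":0,"z":0,"wx":0,"wy":0,"wz":0}]'
python3 - <<'E'
from h import *
where("turn")
plan(*goal("turn",(-100,-50,5),(1,0,0),(0,0,1)))
E
```

```text
time_s: 4.25
tcp_pos: [0.5032, 0.1513, 0.2331]
orientation: [0.79, -0.196, 0.335, 0.475]
force: [0.1, -0.9, -0.2]
gripper_width: 0.998
grasp in turn [-136.822  -54.225   11.028] x_t [ 1.     0.017 -0.011] z_t [0.011 0.006 1.   ] q [ 0.568  0.601 -0.897  2.202 -1.261  0.165  2.176] F [ 0.145 -0.929 -0.238] w 0.998 t 4.25
shift mm (tool) [36.966  4.546 -6.199] rot [ 0.005 -0.011 -0.017] minrows 1 n 1
[{"x":37.0,"y":4.5,"z":-6.2,"wx":0.005,"wy":-0.011,"wz":-0.017}]
```

```bash
cat > kin.py <<'E'
import numpy as np
from scipy.optimize import least_squares
from scipy.spatial.transform import Rotation as R
D=[([-1.35518274,0.52200412,-0.03632478,1.60000518,0.02118569,1.02110025,-0.1127851],[0.17616737,0.59939065,0.30333288],[0.56580942,-0.42395053,0.56641953,0.42343188]),
([-0.407,0.108,-0.025,2.264,-0.952,0.451,1.495],[0.4066,0.2224,0.3344],[0.752,-0.248,0.392,0.468]),
([0.034,0.232,-0.301,2.268,-1.215,0.454,1.921],[0.4449,0.1684,0.3007],[0.771,-0.224,0.368,0.469]),
([0.598,0.535,-0.877,2.231,-1.242,0.223,2.155],[0.4885,0.1349,0.2474],[0.791,-0.199,0.335,0.472]),
([0.568,0.601,-0.897,2.202,-1.261,0.165,2.176],[0.5032,0.1513,0.2331],[0.79,-0.196,0.335,0.475])]
Ry=lambda a:R.from_euler('y',a);Rz=lambda a:R.from_euler('z',a)
def fk(q,p):
    psi,d1,L1,a,L2,b,L3,ph,o1x=p[:9]
    pos=np.zeros(3);r=Rz(q[0]+psi)
    pos=pos+r.apply([o1x,0,d1]);r=r*Ry(q[1])
    pos=pos+r.apply([0,0,L1]);r=r*Rz(q[2]);pos=pos+r.apply([a,0,0]);r=r*Ry(q[3])
    pos=pos+r.apply([p[9],0,0]);
    pos=pos+r.apply([0,0,L2]);r=r*Rz(q[4])*Ry(q[5])
    pos=pos+r.apply([b,0,L3]);r=r*Rz(q[6]+ph)
    # tool x = flange z
    r=r*R.from_matrix(np.array([[0,0,1],[0,1,0],[1,0,0]])*np.array([1,-1,1]))
    return pos,r
def res(p):
    o=[]
    for q,x,w in D:
        P,r=fk(q,p);t=R.from_quat([w[1],w[2],w[3],w[0]])
        o+=list((P-x)*1000)+list((r.inv()*t).as_rotvec()*300)
    return np.array(o)
if __name__=="__main__":
    best=None
    for ph in np.arange(-3,3.1,1):
      for psi in (2.64,-.5):
        s=least_squares(res,[psi,.35,.4,0.,.4,0.,.2,ph,0,0],x_scale=.1)
        if best is None or s.cost<best.cost:best=s
    print(best.cost,best.x.round(4));print(best.fun.round(1).reshape(-1,6))
    np.save("kin.npy",best.x)
E
python3 kin.py
```

```text
94617.19940825827 [ 2.47    0.9318  1.1388 -0.6033  1.4229  0.2847  0.3325  3.297   0.1576
  1.0085]
[[ 1.034e+02 -6.690e+01 -1.980e+01 -7.660e+01 -0.000e+00 -1.000e-01]
 [-7.190e+01 -1.642e+02 -2.159e+02  1.010e+01 -3.000e+00 -4.320e+01]
 [-6.210e+01 -4.750e+01 -6.400e+01  2.000e+01 -4.000e+00 -5.370e+01]
 [-3.330e+01  7.460e+01  1.308e+02  2.250e+01 -5.300e+00 -6.570e+01]
 [-5.550e+01  9.440e+01  1.689e+02  2.400e+01 -4.700e+00 -6.180e+01]]
```

```bash
cat > kin2.py <<'E'
from kin import *
import kin,itertools
def mk(sg):
    return lambda p:np.concatenate([ (lambda P,r,x,t:np.r_[(P-x)*1000,(r.inv()*t).as_rotvec()*300])(*fk(np.array(q)*sg,p),np.array(x),R.from_quat([w[1],w[2],w[3],w[0]])) for q,x,w in D])
if __name__=="__main__":
    best=None
    for s in itertools.product([1,-1],repeat=4):
      sg=np.array([s[0],1,s[1],1,s[2],1,s[3]])
      for ph in (-3,-1.5,0,1.5):
       for psi in (0,3):
        f=least_squares(mk(sg),[psi,.35,.4,0.,.4,0.,.2,ph,0,0],x_scale=.1,max_nfev=60)
        if best is None or f.cost<best[0].cost:best=(f,sg);print(f.cost,sg)
    f,sg=best
    print(f.x.round(4));print(f.fun.round(1).reshape(-1,6));np.save("kin.npy",np.r_[f.x,sg])
E
python3 kin2.py
```

```text
94617.19945922663 [1 1 1 1 1 1 1]
94617.19942179862 [1 1 1 1 1 1 1]
94237.00103849728 [ 1  1 -1  1 -1  1  1]
94237.00103769338 [ 1  1 -1  1 -1  1  1]
94237.00103743072 [ 1  1 -1  1 -1  1  1]
570.3943003606798 [-1  1 -1  1 -1  1 -1]
570.3943003593876 [-1  1 -1  1 -1  1 -1]
570.3943003592931 [-1  1 -1  1 -1  1 -1]
570.3943003592576 [-1  1 -1  1 -1  1 -1]
[-6.7100e-02  3.1190e-01  4.9790e-01  2.3800e-02  4.1350e-01 -1.6100e-02
  2.1100e-01  3.0873e+00 -1.2000e-02  1.3000e-03]
[[-18.    4.5  -0.2  -3.8  -0.   -0. ]
 [ -2.4  -0.2  -0.4  -0.5  -0.1  11.3]
 [  0.3  -2.3  -5.7   0.2  -0.2  12.9]
 [  3.    0.7   2.2   2.3  -0.5  14. ]
 [  0.5  -0.3   4.1   1.9  -0.1  14.4]]
```

```bash
cat > kin3.py <<'E'
from kin import *
SG=np.array([-1,1,-1,1,-1,1,-1])
def fkq(q,p): return fk(np.r_[0,p[10:15],0]+np.array(q)*SG,p)
def f(p):
    o=[]
    for q,x,w in D:
        P,r=fkq(q,p);t=R.from_quat([w[1],w[2],w[3],w[0]]);o+=list((P-x)*1000)+list((r.inv()*t).as_rotvec()*500)
    return np.r_[o,p[10:15]*20,(p[[3,5,8,9]])*50]
if __name__=="__main__":
    s=least_squares(f,np.r_[-.067,.31,.45,0.02,.41,-.016,.21,3.087,-.01,0,np.zeros(5)],x_scale=.1)
    print(s.cost,s.x.round(4));print(s.fun[:len(D)*6].round(1).reshape(-1,6));np.save("kin.npy",s.x)
E
python3 kin3.py
```

```text
498.7618208572817 [-5.000e-02  3.347e-01  5.114e-01  6.500e-03  4.168e-01 -3.600e-02
  2.427e-01  3.084e+00 -1.070e-02  9.000e-03 -1.700e-03 -2.330e-02
  7.500e-03 -1.100e-03  3.350e-02]
[[-15.2   3.9  -0.2  -6.1 -19.5   7.2]
 [ -0.9   0.2   0.9  -1.9  -3.8   3. ]
 [ -0.5  -0.9  -4.5  -0.1   1.5   6.8]
 [  1.9   1.    1.2   4.2   1.    7.6]
 [  0.   -0.8   2.6   4.    1.3   8.4]]
```

```bash
cat > kin3.py <<'E'
from kin import *
SG=np.array([-1,1,-1,1,-1,1,-1])
AX='zyzyzyz'
M=R.from_matrix(np.array([[0,0,1],[0,1,0],[1,0,0]])*np.array([1,-1,1]))
N0=np.zeros(8*3+7+3)
N0[2]=.32;N0[3*2+2]=.5;N0[3*4+2]=.41;N0[3*7+2]=.22
# link offsets t0..t7 (before joint i), joint offsets, tool rot
def fkq(q,p):
    t=p[:24].reshape(8,3);pos=np.zeros(3);r=R.identity()
    for i in range(7):
        pos=pos+r.apply(t[i]);r=r*R.from_euler(AX[i],SG[i]*q[i]+p[24+i])
    pos=pos+r.apply(t[7]);return pos,r*R.from_rotvec(p[31:34])*M
def f(p,pr):
    o=[]
    for q,x,w in D:
        P,r=fkq(q,p);t=R.from_quat([w[1],w[2],w[3],w[0]]);o+=list((P-x)*1000)+list((r.inv()*t).as_rotvec()*500)
    return np.r_[o,(p-pr)[:24]*[10,10,2]*8 if 0 else (p-pr)[:24]*np.tile([15,15,3],8),(p-pr)[24:31]*30,(p-pr)[31:]*20]
if __name__=="__main__":
  for ph in (0,3.1):
    pr=N0.copy();pr[24]=0;pr[30]=ph
    s=least_squares(f,pr,args=(pr,),x_scale=.1)
    print(s.cost,s.x[:24].round(3).reshape(8,3),s.x[24:].round(3));print(s.fun[:len(D)*6].round(1).reshape(-1,6));
    np.save("kin_%d.npy"%ph,s.x)
E
python3 kin3.py
```

```text
1266.059237589924 [[-0.058 -0.051  0.404]
 [ 0.024  0.002  0.084]
 [-0.024  0.002  0.526]
 [-0.021 -0.007  0.026]
 [-0.031 -0.007  0.442]
 [ 0.007 -0.009  0.032]
 [-0.014 -0.009  0.093]
 [ 0.072  0.049  0.313]] [-0.083  0.087 -0.159 -0.022 -0.008  0.006  0.901 -0.02   0.14   2.028]
[[ 0.1 -0.1  0.  -2.  -1.4 -2.1]
 [-0.2  0.6  0.4  1.5 -2.1  4.5]
 [-0.1 -0.7 -0.9  1.   1.5  4.6]
 [ 0.6  0.5  1.9  0.1  2.9 -3.2]
 [-0.4 -0.3 -1.5  1.  -1.1 -3.9]]
0.7229031277725078 [[-0.002 -0.007  0.325]
 [ 0.002 -0.008  0.005]
 [ 0.002 -0.008  0.514]
 [-0.001 -0.017  0.014]
 [ 0.004 -0.017  0.417]
 [-0.004 -0.003  0.007]
 [ 0.003 -0.003  0.02 ]
 [ 0.004 -0.002  0.24 ]] [-2.00e-03  7.00e-03 -1.00e-02 -6.00e-03 -1.00e-03  0.00e+00  3.11e+00
  6.00e-03  2.00e-03  2.20e-02]
[[ 0.  -0.   0.   0.   0.   0. ]
 [-0.   0.   0.1  0.1 -0.  -0.2]
 [ 0.  -0.  -0.1 -0.2 -0.   0.3]
 [-0.   0.   0.1  0.5 -0.1 -0.4]
 [ 0.   0.  -0.1 -0.3  0.1  0.3]]
```

```bash
cat > ik.py <<'E'
from kin3 import *
P=np.load("kin_3.npy")
LO=np.array([-2.91,-.3,-1.5,.17,-1.26,.16,-2.52])+.02;HI=np.array([2.91,2.13,1.42,2.43,4.41,1.93,2.52])-.02
def solve(p,r,seed,reg=.003,c=None):
    c=(LO+HI)/2 if c is None else c
    def g(q):
        a,b=fkq(q,P);return np.r_[(a-p)*10,(r.inv()*b).as_rotvec()*3,reg*(q-c)/(HI-LO)]
    s=least_squares(g,np.clip(seed,LO+1e-3,HI-1e-3),bounds=(LO,HI),max_nfev=80)
    return s.x,np.linalg.norm(s.fun[:3])*100,np.linalg.norm(s.fun[3:6])/3
def margin(q):return np.min(np.minimum(q-LO,HI-q))
def allsol(p,r,n=40,seed=0):
    rng=np.random.default_rng(seed);out=[]
    for _ in range(n):
        q,e,a=solve(p,r,rng.uniform(LO,HI))
        if e<3 and a<.01 and not any(np.linalg.norm(q-o)<.1 for o in out):out.append(q)
    return sorted(out,key=lambda q:-margin(q))
E
cat > t.py <<'E'
from h import *
from ik import *
print("LO",LO,"HI",HI)
for nm,st,Pp,xt,zt in[("board pre","turn",(-170,-50,4),(1,0,0),(0,0,1)),("board y-","turn",(-100,-50,4),(1,0,0),(0,0,1)),("board y+","turn",(-100,50,4),(1,0,0),(0,0,1)),("board y-","turn",(-100,-50,4),(1,0,0),(0,0,-1)),
 ("onmould y-","fill",(-100,-50,28),(1,0,0),(0,0,1)),("onmould","fill",(-100,-50,28),(1,0,0),(0,0,-1)),("lug","fill",(-98,0,21),(1,0,0),(0,0,1)),("lug","fill",(-98,0,21),(1,0,0),(0,0,-1)),
 ("turned","turn",(-98,0,11),(1,0,0),(0,0,1)),("turned","turn",(-98,0,11),(1,0,0),(0,0,-1)),
 ("handle","turn",(0,0,68),(0,0,-1),(0,1,0)),("handle","turn",(0,0,68),(0,0,-1),(0,-1,0)),("peg","peg",(0,0,90),(0,0,-1),(0,1,0)),("peg","peg",(0,0,90),(0,0,-1),(0,-1,0))]:
    p,r=goal(st,Pp,xt,zt)
    print(nm,zt)
    for q in allsol(p,r)[:5]:print("   ",q,"m",round(margin(q),3))
E
time python3 t.py
```

```text
LO [-2.89 -0.28 -1.48  0.19 -1.24  0.18 -2.5 ] HI [2.89 2.11 1.4  2.41 4.39 1.91 2.5 ]
board pre (0, 0, 1)
    [ 0.938  0.89  -1.449  2.261  1.286  0.301 -0.268] m 0.031
    [ 0.669  0.55  -0.948  2.245 -1.24   0.197  2.161] m 0.0
board y- (0, 0, 1)
    [ 0.784  1.054 -1.402  2.227  1.712  0.413 -0.629] m 0.078
    [-0.94   1.099  1.241  2.256  4.322  1.594  2.388] m 0.068
    [-0.923  1.038  1.183  2.256  4.339  1.519  2.411] m 0.051
    [-0.904  0.985  1.128  2.256  4.352  1.452  2.43 ] m 0.038
    [-0.826  0.84   0.954  2.255  4.384  1.26   2.48 ] m 0.006
board y+ (0, 0, 1)
    [ 0.387  0.633 -0.916  2.41   3.289  0.294 -2.5  ] m 0.0
    [ 0.681  1.054 -1.48   2.41   2.041  0.58  -1.112] m 0.0
board y- (0, 0, -1)
    [-0.942  1.038  1.2    2.251  4.347  1.531 -0.753] m 0.043
    [-0.902  0.931  1.089  2.251  4.374  1.396 -0.717] m 0.016
    [ 0.761  1.004 -1.369  2.223  1.692  0.355  2.5  ] m 0.0
    [ 0.439  0.644 -0.8    2.209  4.39   0.18  -0.351] m 0.0
    [-0.864  0.861  1.003  2.251  4.39   1.303 -0.694] m 0.0
onmould y- (0, 0, 1)
    [ 0.94   0.684 -0.728  1.998 -0.682  0.5
[... 2589 characters left out ...]
peg (0, 1, 0)
    [ 0.234  0.811 -0.413  1.669  0.92   1.409  2.032] m 0.468
    [ 0.325  0.841 -0.559  1.664  0.992  1.488  1.986] m 0.422
    [ 0.117  0.789 -0.23   1.674  0.83   1.319  2.095] m 0.405
    [ 0.061  0.784 -0.145  1.676  0.786  1.28   2.128] m 0.372
    [ 0.388  0.87  -0.664  1.661  1.044  1.55   1.955] m 0.36
peg (0, -1, 0)
    [-0.071  0.775  0.05   1.702  0.685  1.202 -0.942] m 0.708
    [-0.127  0.782  0.135  1.704  0.636  1.167 -0.902] m 0.706
    [-0.19   0.793  0.233  1.706  0.576  1.13  -0.853] m 0.704
    [-0.305  0.829  0.415  1.709  0.451  1.065 -0.746] m 0.701
    [-0.395  0.873  0.565  1.711  0.33   1.019 -0.641] m 0.699
real	1m50.340s
user	1m43.761s
sys	0m0.300s
```

```bash
cat > sim.py <<'E'
from ik import *
def jac(q):
    p0,r0=fkq(q,P);J=np.zeros((6,7))
    for i in range(7):
        d=q.copy();d[i]+=1e-5;p,r=fkq(d,P);J[:3,i]=(p-p0)/1e-5;J[3:,i]=(r*r0.inv()).as_rotvec()/1e-5
    return J
L2,H2=LO-.02,HI+.02
def follow(q,p1,R1,n=40,ns=0.0,home=None,verbose=0,lam=1e-3):
    q=np.array(q,float);p0,R0=fkq(q,P);rv=(R0.inv()*R1).as_rotvec()
    for i in range(1,n+1):
        pt_=p0+(p1-p0)*i/n;Rt=R0*R.from_rotvec(rv*i/n)
        for _ in range(3):
            p,r=fkq(q,P);e=np.r_[pt_-p,(Rt*r.inv()).as_rotvec()];J=jac(q)
            free=np.ones(7,bool)
            for _ in range(3):
                Jf=J[:,free];dq=np.zeros(7);dq[free]=Jf.T@np.linalg.solve(Jf@Jf.T+lam**2*np.eye(6),e)
                if ns and home is not None:
                    Ni=np.eye(7)-np.linalg.pinv(J)@J; dq+=ns*Ni@(home-q)
                bad=free&(((q+dq<L2)&(dq<0))|((q+dq>H2)&(dq>0)))
                if not bad.any():break
                free&=~bad
            q=np.clip(q+dq,L2,H2)
    p,r=fkq(q,P);return q,np.linalg.norm(p1-p)*1000,np.linalg.norm((R1*r.inv()).as_rotvec())
E
python3 - <<'E'
from sim import *
np.set_printoptions(precision=3,suppress=True,linewidth=150)
for i in(0,1,2,3):
    p,w=D[i+1][1],D[i+1][2];t=R.from_quat([w[1],w[2],w[3],w[0]])
    for ns in(0,.02,.1):
        for hn,h in(("start",np.array(D[0][0])),("mid",(LO+HI)/2)):
            if ns==0 and hn=="mid":continue
            print(i,ns,hn,*follow(D[i][0],np.array(p),t,ns=ns,home=h))
    print("actual",np.array(D[i+1][0]))
E
```

```text
0 0 start [-0.331  0.109 -0.108  2.262 -0.934  0.442  1.477] 5.5240283296092984e-08 3.033241265135363e-11
0 0.02 start [-0.418  0.108 -0.013  2.265 -0.955  0.452  1.498] 0.0003165845130885024 8.314422923612904e-07
0 0.02 mid [ 0.747  0.343 -1.399  2.241  0.119  0.31   0.467] 0.010600076168021043 3.7900054318212884e-05
0 0.1 start [-0.526  0.107  0.106  2.268 -0.98   0.464  1.523] 0.0012105971003854735 3.1551496969417765e-06
0 0.1 mid [ 0.8    0.428 -1.5    2.243  0.44   0.346  0.157] 7.224108663356027 0.015041116496108925
actual [-0.407  0.108 -0.025  2.264 -0.952  0.451  1.495]
1 0 start [-0.101  0.226 -0.143  2.272 -1.258  0.492  1.961] 2.2319214986394067e-10 1.2067447604837207e-13
1 0.02 start [-0.113  0.226 -0.13   2.273 -1.26   0.495  1.964] 0.15139276438331306 0.0012036397129373735
1 0.02 mid [ 0.803  0.477 -1.301  2.256  0.081  0.215  0.681] 0.012005167996899851 4.388657515823062e-05
1 0.1 start [-0.128  0.225 -0.112  2.273 -1.26   0.499  1.968] 0.7144162044426757 0.0056368761577912565
1 0.1 mid [ 0.895  0.645 -1.5    2.261  0.808  0.325 -0.014] 3.668162527288963 0.00746454622
[... 514 characters left out ...]
246  1.132  0.216 -0.135] 2.8040598706586514e-06 9.778916917325506e-09
actual [ 0.598  0.535 -0.877  2.231 -1.242  0.223  2.155]
3 0 start [ 0.567  0.6   -0.895  2.202 -1.259  0.167  2.175] 3.4615553934610995e-12 2.2803532291830445e-15
3 0.02 start [ 0.58   0.608 -0.914  2.201 -1.222  0.16   2.14 ] 1.3540448970773644 0.005216250132309072
3 0.02 mid [ 0.585  0.611 -0.922  2.201 -1.205  0.16   2.124] 2.6184023757354637 0.010087178836728989
3 0.1 start [ 0.6    0.62  -0.945  2.201 -1.148  0.16   2.071] 6.243980096800321 0.02405605814626301
3 0.1 mid [ 0.617  0.63  -0.971  2.201 -1.065  0.16   1.992] 10.380895595442938 0.03999919596485602
actual [ 0.568  0.601 -0.897  2.202 -1.261  0.165  2.176]
```

```bash
cat > s1.py <<'E'
from h import *
from sim import *
def T(st,P,th,z):
    c,s=np.cos(np.radians(th)),np.sin(np.radians(th));return goal(st,P,(c,s,0),(0,0,z))
def off(st,P,th,z,back,up=0):
    c,s=np.cos(np.radians(th)),np.sin(np.radians(th));P=np.array(P,float)-back*np.array([c,s,0])+[0,0,up];return T(st,P,th,z)
def run(q,wps,n=40):
    for nm,(p,r) in wps:
        q,e,a=follow(q,p,r,n=n);print(f"{nm:14s}",q,f"m{margin(q)+.02:.2f} err {e:.1f}mm {a:.3f}")
    return q
E
cat > s2.py <<'E'
from s1 import *
q=sense()["q"]
B=(-97,-45,4.5)
q=run(q,[("back",off("turn",B,30,1,100)),("pre",off("turn",B,30,1,60)),("grasp",T("turn",B,30,1)),("lift",T("turn",(-97,-45,90),30,1)),("over",T("fill",(-97,-45,110),30,1)),("on",T("fill",(-97,-45,29),30,1)),("out",off("fill",(-97,-45,29),30,1,60))])
np.save("qout.npy",q)
E
python3 s2.py
```

```text
back           [ 0.408  0.699 -0.478  1.784 -0.703  1.04   1.752] m0.56 err 0.0mm 0.000
pre            [ 0.371  0.729 -0.497  1.819 -0.73   0.956  1.77 ] m0.53 err 0.0mm 0.000
grasp          [ 0.316  0.786 -0.528  1.857 -0.774  0.832  1.8  ] m0.49 err 0.0mm 0.000
lift           [ 0.22   0.717 -0.528  1.764 -0.778  0.885  1.645] m0.48 err 0.0mm 0.000
over           [ 0.544  0.763 -0.389  1.568 -0.597  1.287  1.769] m0.64 err 0.0mm 0.000
on             [ 0.615  0.832 -0.363  1.603 -0.556  1.259  1.88 ] m0.64 err 0.0mm 0.000
out            [ 0.652  0.817 -0.343  1.507 -0.53   1.385  1.857] m0.54 err 0.0mm 0.000
```

```bash
python3 - <<'E'
from s1 import *
plan(*off("turn",(-97,-45,4.5),30,1,60))
E
```

```text
shift mm (tool) [ -5.636 -46.686  -7.463] rot [ 0.002 -0.013  0.507] minrows 4 n 4
[{"x":-1.4,"y":-11.7,"z":-1.9,"wx":0.001,"wy":-0.003,"wz":0.127},{"x":-2.9,"y":-11.4,"z":-1.9,"wx":0.001,"wy":-0.003,"wz":0.127},{"x":-4.3,"y":-10.9,"z":-1.8,"wx":0.001,"wy":-0.003,"wz":0.127},{"x":-5.7,"y":-10.3,"z":-1.8,"wx":0.001,"wy":-0.003,"wz":0.127}]
```

```bash
python3 -m jog '[{"x":-15,"y":-8,"z":-2,"wx":0,"wy":-0.003,"wz":0.05},{"x":-15,"y":-11,"z":-2,"wx":0,"wy":-0.003,"wz":0.1},{"x":-10,"y":-11,"z":-2,"wx":0,"wy":-0.003,"wz":0.12},{"x":-5,"y":-11,"z":-2,"wx":0,"wy":-0.003,"wz":0.12},{"x":-5,"y":-10,"z":-2,"wx":0,"wy":0,"wz":0.1}]'
python3 - <<'E'
from s1 import *
where("turn")
plan(*off("turn",(-97,-45,4.5),30,1,50))
plan(*T("turn",(-97,-45,4.5),30,1))
E
```

```text
time_s: 4.88
tcp_pos: [0.5331, 0.0936, 0.2594]
orientation: [0.645, -0.11, 0.372, 0.658]
force: [-0.7, 0.9, 1.0]
gripper_width: 0.999
grasp in turn [-188.032  -82.492    3.909] x_t [ 0.867  0.498 -0.017] z_t [0.012 0.014 1.   ] q [ 0.39   0.666 -0.449  1.817 -0.717  1.041  1.773] F [-0.74   0.918  0.984] w 0.999 t 4.875
shift mm (tool) [ 47.598 -13.062   0.402] rot [ 0.006 -0.017  0.002] minrows 1 n 1
[{"x":47.6,"y":-13.1,"z":0.4,"wx":0.006,"wy":-0.017,"wz":0.002}]
shift mm (tool) [ 97.59  -12.971   1.272] rot [ 0.006 -0.017  0.002] minrows 2 n 2
[{"x":48.8,"y":-6.5,"z":0.6,"wx":0.003,"wy":-0.009,"wz":0.001},{"x":48.8,"y":-6.5,"z":0.2,"wx":0.003,"wy":-0.009,"wz":0.001}]
```

```bash
python3 -m jog '[{"x":20,"y":-7,"z":0.5,"wx":0.004,"wy":-0.01,"wz":0.001},{"x":25,"y":-6,"z":0.3,"wx":0.002,"wy":-0.007,"wz":0.001},{"x":25,"y":0,"z":0,"wx":0,"wy":0,"wz":0},{"x":25,"y":0,"z":0,"wx":0,"wy":0,"wz":0},{"x":0,"y":0,"z":0,"wx":0,"wy":0,"wz":0}]'
python3 - <<'E'
from s1 import *
where("turn")
plan(*T("turn",(-97,-45,4.5),30,1))
c=camera("wrist");im=c["image"].copy()
for P in[(-115,-75,8),(-115,75,8),(65,75,8),(65,-75,8)]:
    u=proj(c,pt("turn",P))[0];cv2.circle(im,tuple(int(v) for v in u),4,(0,255,0),1)
cv2.imwrite("pics/w2.png",im)
E
```

```text
time_s: 5.5
tcp_pos: [0.5306, 0.1708, 0.1954]
orientation: [0.647, -0.106, 0.371, 0.657]
force: [0.6, -0.2, 0.1]
gripper_width: 0.998
grasp in turn [-95.861 -42.805   5.889] x_t [ 0.867  0.498 -0.009] z_t [0.008 0.006 1.   ] q [ 0.294  0.771 -0.501  1.866 -0.792  0.837  1.813] F [ 0.59  -0.177  0.054] w 0.998 t 5.5
shift mm (tool) [-2.066 -1.455 -1.915] rot [ 0.001 -0.009  0.002] minrows 1 n 1
[{"x":-2.1,"y":-1.5,"z":-1.9,"wx":0.001,"wy":-0.009,"wz":0.002}]
```

The board is seen edge-on between the fingers at column ~317, which is centred. Closing.

```bash
python3 -m jog '[{"x":0,"y":0,"z":-1.3,"wx":0.001,"wy":-0.009,"wz":0.002},{"x":0,"y":0,"z":0,"wx":0,"wy":0,"wz":0},{"x":0,"y":0,"z":0,"wx":0,"wy":0,"wz":0},{"x":0,"y":0,"z":0,"wx":0,"wy":0,"wz":0},{"x":0,"y":0,"z":0,"wx":0,"wy":0,"wz":0}]' 1 60
python3 - <<'E'
from s1 import *
where("turn")
plan(*T("turn",(-97,-45,90),30,1))
E
```

```text
time_s: 6.18
tcp_pos: [0.5316, 0.1671, 0.1961]
orientation: [0.65, -0.103, 0.369, 0.656]
force: [-0.6, -0.1, -0.1]
gripper_width: 0.09
grasp in turn [-98.238 -45.632   4.98 ] x_t [ 0.869  0.495 -0.001] z_t [0.001 0.    1.   ] q [ 0.305  0.772 -0.504  1.867 -0.797  0.838  1.821] F [-0.591 -0.147 -0.122] w 0.09 t 6.175
shift mm (tool) [ 1.326 -0.383 84.981] rot [-0.    -0.001  0.006] minrows 2 n 2
[{"x":0.7,"y":-0.2,"z":42.5,"wx":-0.0,"wy":-0.0,"wz":0.003},{"x":0.7,"y":-0.2,"z":42.5,"wx":-0.0,"wy":-0.0,"wz":0.003}]
```

```bash
python3 -m jog '[{"x":0,"y":0,"z":15,"wx":0,"wy":0,"wz":0.003},{"x":0,"y":0,"z":30,"wx":0,"wy":0,"wz":0.003},{"x":0,"y":0,"z":40,"wx":0,"wy":0,"wz":0},{"x":-15,"y":15,"z":30,"wx":0,"wy":0,"wz":0}]'
python3 - <<'E'
from s1 import *
where("turn");where("fill")
p,r=T("fill",(-101,-45,110),30,1)
run(sense()["q"],[("over",(p+[0,0,.03],r)),("down",T("fill",(-101,-45,29.5),30,1))])
plan(p+[0,0,.03],r,n=8)
E
```

```text
time_s: 6.68
tcp_pos: [0.5606, 0.2314, 0.2944]
orientation: [0.647, -0.101, 0.37, 0.659]
force: [0.2, -1.0, -1.7]
gripper_width: 0.083
grasp in turn [-118.295  -39.304  124.148] x_t [ 0.865  0.502 -0.001] z_t [ 0.002 -0.003  1.   ] q [ 0.189  0.653 -0.501  1.747 -0.796  0.941  1.596] F [ 0.166 -1.033 -1.654] w 0.083 t 6.675
grasp in fill [ 52.16  122.969 294.603] x_t [ 0.856  0.516 -0.009] z_t [0.002 0.014 1.   ] q [ 0.189  0.653 -0.501  1.747 -0.796  0.941  1.596] F [ 0.166 -1.033 -1.654] w 0.083 t 6.675
over           [ 0.532  0.717 -0.362  1.553 -0.617  1.342  1.752] m0.59 err 0.0mm 0.000
down           [ 0.602  0.824 -0.335  1.603 -0.572  1.273  1.895] m0.62 err 0.0mm 0.000
shift mm (tool) [-234.579  -51.007 -166.53 ] rot [ 0.011 -0.009 -0.019] minrows 6 n 8
[{"x":-29.3,"y":-6.4,"z":-20.8,"wx":0.001,"wy":-0.001,"wz":-0.002},{"x":-29.3,"y":-6.5,"z":-20.8,"wx":0.001,"wy":-0.001,"wz":-0.002},{"x":-29.3,"y":-6.6,"z":-20.7,"wx":0.001,"wy":-0.001,"wz":-0.002},{"x":-29.3,"y":-6.7,"z":-20.7,"wx":0.001,"wy":-0.001,"wz":-0.002},{"x":-29.4,"y":-6.8,"z":-20.7,"wx":0.001,"wy":-0.001,"wz":-0.002},{"x":-29.4,"y":-6.9,"z":-20.6,"wx":0.001,"wy":-0.001,"wz":-0.002},{"x":-29.4,"y":-7.0,"z":-20.6,"wx":0.001,"wy":-0.001,"wz":-0.002},{"x":-29.4,"y":-7.1,"z":-20.5,"wx":0.001,"wy":-0.001,"wz":-0.002}]
```

```bash
python3 -m jog '[{"x":-29.3,"y":-6.4,"z":-12,"wx":0.001,"wy":-0.001,"wz":-0.002},{"x":-29.3,"y":-6.5,"z":-16,"wx":0.001,"wy":-0.001,"wz":-0.002},{"x":-29.3,"y":-6.6,"z":-20.7,"wx":0.001,"wy":-0.001,"wz":-0.002},{"x":-29.3,"y":-6.7,"z":-20.7,"wx":0.001,"wy":-0.001,"wz":-0.002},{"x":-29.4,"y":-6.8,"z":-22,"wx":0.001,"wy":-0.001,"wz":-0.002},{"x":-29.4,"y":-6.9,"z":-24,"wx":0.001,"wy":-0.001,"wz":-0.002},{"x":-29.4,"y":-7.0,"z":-24,"wx":0.001,"wy":-0.001,"wz":-0.002},{"x":-29.4,"y":-7.1,"z":-24,"wx":0.001,"wy":-0.001,"wz":-0.002},{"x":0,"y":0,"z":0,"wx":0,"wy":0,"wz":0}]'
python3 - <<'E'
from s1 import *
where("fill")
plan(*T("fill",(-101,-45,70),30,1))
for n in("scene","wrist"):
    c=camera(n);cv2.imwrite(f"pics/{n}3.png",c["image"])
E
```

```text
time_s: 7.8
tcp_pos: [0.589, -0.0582, 0.3138]
orientation: [0.653, -0.103, 0.366, 0.655]
force: [-0.4, 0.8, -0.9]
gripper_width: 0.085
grasp in fill [-127.552  -48.796  142.168] x_t [ 0.863  0.504 -0.004] z_t [-0.005  0.016  1.   ] q [ 0.529  0.712 -0.361  1.525 -0.611  1.373  1.747] F [-0.371  0.837 -0.911] w 0.085 t 7.8
shift mm (tool) [ 25.11   -8.67  -72.425] rot [ 0.016 -0.004 -0.005] minrows 2 n 2
[{"x":12.6,"y":-4.3,"z":-36.2,"wx":0.008,"wy":-0.002,"wz":-0.003},{"x":12.5,"y":-4.6,"z":-36.2,"wx":0.008,"wy":-0.002,"wz":-0.003}]
```

```bash
python3 - <<'E'
from s1 import *
c=camera("wrist");im=cv2.resize(c["image"][80:320,20:270],None,fx=2.4,fy=2.4,interpolation=cv2.INTER_CUBIC)
def d(st,Pl,col):
    for P in Pl:
        u=(proj(c,pt(st,P))[0]-[20,80])*2.4;cv2.circle(im,tuple(int(v) for v in u),4,col,1)
d("fill",[(-65,-70,24),(-65,70,24),(65,70,24),(65,-70,24),(-50,56,24),(-50,-56,24),(-115,22,24),(-115,-22,24),(-115,22,10),(-115,-22,10)],(0,255,0))
cv2.imwrite("pics/w4.png",im)
E
python3 - <<'E'
from s1 import *
c=camera("wrist");np.save("/tmp/c.npy",0)
def pr(P,p): return (proj(c,np.array([p[0],p[1],.09])+frame(p[2])@(np.array(P)/1000.))[0]-[20,80])*2.4
for P in[(-115,22,24),(-115,-22,24)]:print(P,pr(P,[.5348,-.0004,1.0397]))
top=22 if pr((-115,22,24),[.5348,-.0004,1.0397])[1]<250 else -22
k=np.sign(top)
C=[((-115,22*k,24),(232,162)),((-115,-22*k,24),(207,340)),((-115,22*k,10),(178,160)),((-115,-22*k,10),(148,336)),((-65,70*k,24),(360,84)),((-65,-70*k,24),(305,523)),((-50,56*k,24),(376,145)),((-50,-56*k,24),(333,477)),((65,70*k,24),(489,211)),((65,-70*k,24),(468,489))]
s=least_squares(lambda p:np.concatenate([pr(P,p)-u for P,u in C]),[.5348,-.0004,1.04],loss='soft_l1',f_scale=3,x_scale=.01)
print(s.x,s.fun.round(1))
E
```

```text
(-115, 22, 24) [230.479 163.2  ]
(-115, -22, 24) [197.951 341.321]
[0.534 0.001 1.051] [ 3.5 -0.1 -1.  -0.7  1.2  1.4 -1.6  2.6  0.4 -0.3 -1.7  3.4  1.1 -3.4  3.9 -3.6 -2.4 -3.1 -5.   0.4]
```

```bash
sed -i 's/fill=((.5348,-.0004,.09),1.0397)/fill=((.5342,.0006,.09),1.048)/' h.py; python3 - <<'E'
from s1 import *
where("fill")
plan(*T("fill",(-101,-45,60),30,1),n=3)
E
```

```text
grasp in fill [-126.467  -47.344  144.076] x_t [ 0.864  0.503 -0.001] z_t [-0.007  0.013  1.   ] q [ 0.526  0.71  -0.364  1.528 -0.612  1.372  1.747] F [ 0.248  0.158 -1.979] w 0.087 t 8.0
shift mm (tool) [ 23.247  -9.352 -84.244] rot [ 0.015 -0.001 -0.003] minrows 2 n 3
[{"x":7.7,"y":-3.1,"z":-28.1,"wx":0.005,"wy":-0.0,"wz":-0.001},{"x":7.7,"y":-3.2,"z":-28.1,"wx":0.005,"wy":-0.0,"wz":-0.001},{"x":7.7,"y":-3.4,"z":-28.1,"wx":0.005,"wy":-0.0,"wz":-0.001}]
```

```bash
python3 -m jog '[{"x":7.7,"y":-3.1,"z":-28.1,"wx":0.005,"wy":0,"wz":-0.001},{"x":7.7,"y":-3.2,"z":-28.1,"wx":0.005,"wy":0,"wz":-0.001},{"x":7.7,"y":-3.4,"z":-28.1,"wx":0.005,"wy":0,"wz":-0.001},{"x":0,"y":0,"z":0,"wx":0,"wy":0,"wz":0}]'
python3 - <<'E'
from s1 import *
where("fill")
plan(*T("fill",(-101,-45,29),30,1),n=2)
c=camera("scene");cv2.imwrite("pics/s5.png",cv2.resize(c["image"][100:260,230:430],None,fx=4,fy=3.75))
E
```

```text
time_s: 8.5
tcp_pos: [0.5648, -0.0876, 0.2343]
orientation: [0.652, -0.1, 0.369, 0.655]
force: [1.2, -0.0, -0.5]
gripper_width: 0.083
grasp in fill [-98.643 -43.476  58.785] x_t [ 0.865  0.502 -0.001] z_t [0.    0.003 1.   ] q [ 0.574  0.798 -0.343  1.593 -0.581  1.291  1.862] F [ 1.163 -0.034 -0.481] w 0.083 t 8.5
shift mm (tool) [ -2.761   0.084 -29.865] rot [ 0.002 -0.001 -0.003] minrows 1 n 2
[{"x":-1.4,"y":0.0,"z":-14.9,"wx":0.001,"wy":-0.001,"wz":-0.001},{"x":-1.4,"y":0.0,"z":-14.9,"wx":0.001,"wy":-0.001,"wz":-0.001}]
```

```bash
python3 -m jog '[{"x":-1.5,"y":0,"z":-15,"wx":0.001,"wy":0,"wz":-0.001},{"x":-1.2,"y":-1,"z":-9,"wx":0.001,"wy":0,"wz":-0.001},{"x":0,"y":0,"z":-4.5,"wx":0,"wy":0,"wz":0},{"x":0,"y":0,"z":0,"wx":0,"wy":0,"wz":0}]'
python3 - <<'E'
from s1 import *
where("fill")
E
```

```text
time_s: 9.05
tcp_pos: [0.5573, -0.1076, 0.2171]
orientation: [0.653, -0.101, 0.369, 0.654]
force: [0.4, -0.2, -1.5]
gripper_width: 0.089
grasp in fill [-101.301  -47.118   31.686] x_t [ 0.867  0.499 -0.001] z_t [-0.001  0.004  1.   ] q [ 0.601  0.822 -0.333  1.594 -0.565  1.287  1.898] F [ 0.354 -0.173 -1.538] w 0.089 t 9.05
```

Move the remaining 3 mm until contact.

```bash
python3 -m jog '[{"x":0,"y":0.5,"z":-2,"wx":0.002,"wy":0,"wz":0},{"x":0,"y":0,"z":-1.5,"wx":0,"wy":0,"wz":0},{"x":0,"y":0,"z":0,"wx":0,"wy":0,"wz":0}]'
python3 - <<'E'
from s1 import *
where("fill")
for n in("scene","top"):
    c=camera(n);cv2.imwrite(f"pics/{n}6.png",c["image"])
    im=c["image"]
    u,v=(300,150) if n=="scene" else (270,190)
    cv2.imwrite(f"pics/{n}6.png",cv2.resize(im[v:v+100,u:u+110],None,fx=5,fy=5,interpolation=cv2.INTER_CUBIC))
E
```

```text
time_s: 9.43
tcp_pos: [0.5557, -0.1093, 0.2152]
orientation: [0.653, -0.101, 0.369, 0.654]
force: [-0.8, 0.2, -1.8]
gripper_width: 0.083
grasp in fill [-101.574  -46.661   28.688] x_t [ 0.867  0.499 -0.001] z_t [-0.     0.003  1.   ] q [ 0.603  0.824 -0.331  1.597 -0.564  1.286  1.901] F [-0.82   0.246 -1.765] w 0.083 t 9.425
```

```bash
python3 -m jog '[{"x":0,"y":0,"z":-1,"wx":0,"wy":0,"wz":0},{"x":0,"y":0,"z":0,"wx":0,"wy":0,"wz":0}]'
python3 -m jog '[{"x":0,"y":0,"z":0,"wx":0,"wy":0,"wz":0},{"x":0,"y":0,"z":0,"wx":0,"wy":0,"wz":0},{"x":0,"y":0,"z":0,"wx":0,"wy":0,"wz":0}]' 0 60
python3 - <<'E'
from s1 import *
where("fill")
for n in("scene","wrist"):
    c=camera(n);cv2.imwrite(f"pics/{n}7.png",c["image"])
    im=c["image"]
    if n=="scene":
      u,v=(300,150)
      cv2.imwrite(f"pics/{n}7.png",cv2.resize(im[v:v+100,u:u+110],None,fx=5,fy=5,interpolation=cv2.INTER_CUBIC))
E
```

```text
time_s: 9.78
tcp_pos: [0.5555, -0.1097, 0.2147]
orientation: [0.653, -0.101, 0.369, 0.654]
force: [0.4, 0.1, -0.1]
gripper_width: 0.086
time_s: 10.15
tcp_pos: [0.5555, -0.1096, 0.2149]
orientation: [0.653, -0.101, 0.369, 0.654]
force: [0.1, -0.2, 0.4]
gripper_width: 0.718
grasp in fill [-101.613  -46.643   28.266] x_t [ 0.867  0.499 -0.001] z_t [-0.001  0.004  1.   ] q [ 0.604  0.824 -0.331  1.597 -0.564  1.286  1.903] F [ 0.068 -0.17   0.425] w 0.718 t 10.15
```

```bash
cat > s3.py <<'E'
from s1 import *
import sys
def mid(f,up,th,k,z0,sgn):
    # orientation: fraction k of flip about tool x starting from fill pose
    pa,ra=T("fill",(-97,GY,21),th,z0);pb,rb=T("turn",(-99,-GY,11),-th,-z0)
    p=pa+(pb-pa)*f+np.array(up)
    dr=ra*R.from_rotvec([sgn*np.pi*k,0,0])
    return p,dr
if __name__=="__main__":
  q0=sense()["q"]
  for GY in (0,8):
   for th in (-8,-6,-3,0):
    print("=== th",th,GY)
    L=(-97,GY,21)
    z0=-1
    pb,rb=off("fill",(-101,-46,28),30,1,110)
    q=run(q0,[("back",(pb,rb)),("half",(pb,rb*R.from_rotvec([-1.57,0,0]))),("full",(pb,rb*R.from_rotvec([-3.14,0,0]))),("pre",off("fill",L,th,z0,70)),("lug",T("fill",L,th,z0))])
    qs=q
    for sgn in(-1,1):
      print(" sgn",sgn)
      q=run(qs,[("lift",mid(0,[.05,.1,.15],th,0,z0,sgn))]+[("m%.2f"%k,mid(.5*k,[.1,.1,.2],th,k,z0,sgn)) for k in(.25,.5,.75,1)]+[("over",T("turn",(-99,-GY,130),-th,1)),("on",T("turn",(-99,-GY,11),-th,1)),("out",off("turn",(-99,-GY,11),-th,1,80))])
E
python3 s3.py
```

```text
=== th -8 0
back           [ 0.663  0.812 -0.299  1.405 -0.525  1.51   1.852] m0.42 err 0.0mm 0.000
half           [ 1.077  1.239 -1.498  1.48   0.353  1.375  2.494] m0.00 err 76.0mm 0.081
full           [ 0.681  1.052 -1.498  2.37   1.369  0.354  2.494] m0.00 err 494.6mm 0.240
pre            [ 1.234  1.008 -1.435  2.43   1.916  0.354  2.494] m-0.00 err 126.9mm 0.059
lug            [ 1.182  0.942 -1.248  2.358  1.962  0.169  2.517] m0.00 err 64.6mm 0.031
 sgn -1
lift           [ 1.023  0.682 -1.417  2.289  1.569  0.169  2.517] m0.00 err 95.7mm 0.048
m0.25          [ 0.814  0.613 -1.274  2.272  2.259  0.169  2.517] m0.00 err 151.6mm 0.081
m0.50          [ 0.664  0.538 -1.101  2.285  2.954  0.169  2.517] m0.00 err 152.7mm 0.090
m0.75          [ 0.184  0.475 -0.757  2.157  3.433  0.169  2.52 ] m-0.00 err 188.3mm 0.160
m1.00          [ 0.282  0.32  -0.704  2.186  4.366  0.165  2.508] m0.01 err 100.5mm 0.059
over           [ 0.187  0.551 -0.813  2.179  4.399  0.161  2.517] m0.00 err 67.7mm 0.038
on             [ 0.261  0.528 -0.844  2.259  4.408  0.162  2.515] m0.00 err 89.3mm 0.048
out  
[... 13394 characters left out ...]
       [ 0.959  0.771 -1.42   2.321  1.575  0.185  2.514] m0.01 err 147.1mm 0.072
m0.25          [ 0.841  0.783 -1.423  1.986  0.755  0.393  2.514] m0.01 err 115.7mm 0.052
m0.50          [ 0.996  0.69  -1.5    1.869  0.277  0.582  2.191] m0.00 err 0.0mm 0.000
m0.75          [ 0.874  0.548 -1.311  1.882 -0.036  0.506  1.633] m0.19 err 0.0mm 0.000
m1.00          [ 0.699  0.436 -1.101  1.894 -0.327  0.476  1.055] m0.32 err 0.0mm 0.000
over           [ 0.208  0.448 -0.748  2.101 -1.206  0.173  1.824] m0.01 err 8.8mm 0.005
on             [ 0.516  0.568 -0.893  2.198 -1.252  0.164  2.104] m0.00 err 52.1mm 0.028
out            [ 0.737  0.501 -1.074  2.309 -1.257  0.161  2.118] m0.00 err 8.1mm 0.004
```

```bash
sed -i 's/-1.57,0,0/1.57,0,0/; s/-3.14,0,0/3.1415,0,0/; s/for GY in (0,8)/for GY in (8,)/; s/for th in (-8,-6,-3,0)/for th in (-8,-4,0)/' s3.py; python3 s3.py
```

```text
=== th -8 8
back           [ 0.663  0.812 -0.299  1.405 -0.525  1.51   1.852] m0.42 err 0.0mm 0.000
half           [ 0.443  0.796  0.083  1.425 -0.715  1.615  0.456] m0.31 err 0.0mm 0.000
full           [ 0.243  0.848  0.433  1.424 -0.891  1.752 -0.978] m0.18 err 0.0mm 0.000
pre            [ 0.593  0.382 -0.121  2.255 -1.258  0.778 -0.601] m0.00 err 0.0mm 0.000
lug            [ 0.917  0.573 -0.692  2.246 -1.256  0.41  -0.614] m0.00 err 0.0mm 0.000
 sgn -1
lift           [ 0.63   0.252 -0.619  2.11  -1.04   0.55  -1.243] m0.22 err 0.0mm 0.000
m0.25          [ 0.604  0.265 -0.705  1.96  -0.802  0.55  -0.789] m0.39 err 0.0mm 0.000
m0.50          [ 0.678  0.298 -0.889  1.97  -0.662  0.453 -0.169] m0.29 err 0.0mm 0.000
m0.75          [ 0.729  0.35  -1.059  1.971 -0.418  0.365  0.353] m0.20 err 0.0mm 0.000
m1.00          [ 0.729  0.403 -1.172  1.966 -0.096  0.31   0.797] m0.15 err 0.0mm 0.000
over           [ 0.482  0.654 -1.116  2.043 -0.058  0.209  0.811] m0.05 err 0.0mm 0.000
on             [ 0.513  0.701 -0.922  2.199 -1.201  0.161  2.127] m0.00 err 0.0mm 0.000
out            [ 0.564  
[... 3861 characters left out ...]
[ 0.15   0.276 -0.002  2.032 -1.082  0.854 -1.183] m0.18 err 0.0mm 0.000
m0.25          [-0.008  0.283  0.095  1.878 -1.028  0.897 -2.156] m0.23 err 0.0mm 0.000
m0.50          [-0.289  0.354  0.626  2.056 -1.243  1.08  -2.514] m0.01 err 117.3mm 0.052
m0.75          [-0.365  0.805  1.418  2.423 -1.243  1.767 -2.514] m0.00 err 325.7mm 0.083
m1.00          [ 0.14   1.271  1.418  2.429 -1.243  1.869 -2.514] m0.00 err 533.5mm 0.256
over           [ 0.104  1.339  1.418  2.429 -1.253  1.911 -2.514] m0.00 err 532.4mm 0.234
on             [ 0.127  1.372  1.418  2.429 -1.253  1.921 -2.514] m0.00 err 444.5mm 0.205
out            [ 0.146  1.358  1.418  2.429 -1.24   1.921 -2.514] m0.00 err 400.5mm 0.190
```

```bash
cat > s4.py <<'E'
from s1 import *
from multiprocessing import Pool
def chain(a):
    thf,tht,gy,dy,dx,dq,up=a
    q=np.array(a_q0)
    L=(-97,gy,21);z0=-1;log=[]
    pb,rb=off("fill",(-101,-46,28),30,1,110)
    w=[("back",(pb,rb)),("h",(pb,rb*R.from_rotvec([1.57,0,0]))),("f",(pb,rb*R.from_rotvec([3.1415,0,0]))),("pre",off("fill",L,thf,z0,70)),("lug",T("fill",L,thf,z0))]
    ra=w[-1][1][1];pa=w[-1][1][0]
    E=(-99+dx,-gy+dy,11)
    pe,re=T("turn",E,tht,1)
    w.append(("lift",(pa+np.array([.05,.1,.15]),ra)))
    for k in(.25,.5,.75,1):w.append(("m",(pa+(pe-pa)*.5*k+np.array(up),ra*R.from_rotvec([-np.pi*k*.97,0,0]))))
    w+=[("over",T("turn",np.array(E)+[-10,0,120],tht,1)),("on",(pe,re)),("out",off("turn",E,tht,1,80))]
    for nm,(p,r) in w:
        q,e,an=follow(q,p,r,n=25);log.append((nm,q,e,margin(q)+.02))
    return a,log
a_q0=[0.604,0.824,-0.331,1.597,-0.564,1.286,1.903]
if __name__=="__main__":
    A=[(f,t,gy,dy,-4,0,up) for f in(-8,-5) for t in(9,12) for gy in(0,8) for dy in(0,-14) for up in([.1,.1,.2],)]
    with Pool(4) as po:R_=po.map(chain,A,chunksize=1)
    for a,l in R_:
        print(a,"maxerr %.1f"%max(x[2] for x in l),"lugm %.2f"%l[4][3]," over",l[-3][1],"%.2f"%l[-3][3],"on",l[-2][1],"%.2f"%l[-2][3],"e%.1f"%l[-2][2])
E
python3 s4.py
```

```text
(-8, 9, 0, 0, -4, 0, [0.1, 0.1, 0.2]) maxerr 0.0 lugm 0.00  over [ 0.516  0.635 -1.145  2.052 -0.121  0.24   0.865] 0.08 on [ 0.532  0.703 -0.948  2.206 -1.104  0.163  2.031] 0.00 e0.0
(-8, 9, 0, -14, -4, 0, [0.1, 0.1, 0.2]) maxerr 0.0 lugm 0.00  over [ 0.525  0.65  -1.14   2.026 -0.105  0.265  0.87 ] 0.10 on [ 0.562  0.727 -0.975  2.179 -0.858  0.162  1.805] 0.00 e0.0
(-8, 9, 8, 0, -4, 0, [0.1, 0.1, 0.2]) maxerr 0.0 lugm 0.00  over [ 0.528  0.65  -1.153  2.038 -0.074  0.254  0.832] 0.09 on [ 0.543  0.711 -0.953  2.191 -0.998  0.168  1.935] 0.01 e0.0
(-8, 9, 8, -14, -4, 0, [0.1, 0.1, 0.2]) maxerr 0.0 lugm 0.00  over [ 0.536  0.666 -1.149  2.012 -0.059  0.278  0.837] 0.12 on [ 0.704  0.878 -1.209  2.176  0.652  0.163  0.356] 0.00 e0.0
(-8, 12, 0, 0, -4, 0, [0.1, 0.1, 0.2]) maxerr 0.0 lugm 0.00  over [ 0.535  0.674 -1.165  2.02  -0.118  0.304  0.888] 0.14 on [ 0.623  0.793 -1.083  2.177 -0.324  0.164  1.293] 0.00 e0.0
(-8, 12, 0, -14, -4, 0, [0.1, 0.1, 0.2]) maxerr 0.0 lugm 0.00  over [ 0.543  0.689 -1.159  1.994 -0.103  0.329  0.893] 0.17 on [ 0.661  0.834 -1.128  2.15  -0.022  0.188 
[... 1183 characters left out ...]
.0 lugm 0.01  over [ 0.465  0.609 -1.04   2.018 -0.447  0.325  1.192] 0.17 on [ 0.617  0.786 -1.072  2.176 -0.382  0.167  1.349] 0.01 e0.0
(-5, 12, 0, -14, -4, 0, [0.1, 0.1, 0.2]) maxerr 0.0 lugm 0.01  over [ 0.47   0.621 -1.028  1.992 -0.426  0.349  1.188] 0.19 on [ 0.621  0.792 -1.058  2.147 -0.364  0.197  1.346] 0.04 e0.0
(-5, 12, 8, 0, -4, 0, [0.1, 0.1, 0.2]) maxerr 0.0 lugm 0.00  over [ 0.479  0.625 -1.053  2.004 -0.391  0.334  1.149] 0.17 on [ 0.625  0.795 -1.074  2.16  -0.324  0.182  1.301] 0.02 e0.0
(-5, 12, 8, -14, -4, 0, [0.1, 0.1, 0.2]) maxerr 0.0 lugm 0.00  over [ 0.485  0.638 -1.043  1.977 -0.37   0.358  1.146] 0.20 on [ 0.63   0.802 -1.062  2.131 -0.307  0.212  1.299] 0.05 e0.0
```

```bash
python3 -m jog '[{"x":-20,"y":0,"z":0,"wx":0,"wy":0,"wz":0},{"x":-40,"y":0,"z":0,"wx":0,"wy":0,"wz":0},{"x":-40,"y":0,"z":0,"wx":0.08,"wy":0,"wz":0},{"x":-20,"y":0,"z":0,"wx":0.17,"wy":0,"wz":0},{"x":0,"y":0,"z":0,"wx":0.18,"wy":0,"wz":0},{"x":0,"y":0,"z":0,"wx":0.18,"wy":0,"wz":0},{"x":0,"y":0,"z":0,"wx":0.18,"wy":0,"wz":0},{"x":0,"y":0,"z":0,"wx":0.18,"wy":0,"wz":0},{"x":0,"y":0,"z":0,"wx":0.18,"wy":0,"wz":0},{"x":0,"y":0,"z":0,"wx":0.18,"wy":0,"wz":0}]'
python3 - <<'E'
from s1 import *
where("fill")
plan(*off("fill",(-97,8,21),-6,-1,70),show=0)
E
```

```text
time_s: 11.5
tcp_pos: [0.5707, -0.2062, 0.291]
orientation: [0.569, 0.336, 0.699, 0.273]
force: [0.4, 0.7, 0.7]
gripper_width: 1.003
grasp in fill [-209.22  -107.992   28.297] x_t [ 0.866  0.5   -0.   ] z_t [ 0.489 -0.849  0.201] q [ 0.483  0.802  0.049  1.385 -0.692  1.635  0.635] F [0.427 0.727 0.728] w 1.003 t 11.5
shift mm (tool) [ 108.786   16.457 -116.264] rot [ 1.708 -0.555  0.452] minrows 12 n 12
```

```bash
python3 -m jog '[{"x":0,"y":0,"z":0,"wx":0.18,"wy":0,"wz":0},{"x":0,"y":0,"z":0,"wx":0.18,"wy":0,"wz":0},{"x":0,"y":0,"z":0,"wx":0.18,"wy":0,"wz":0},{"x":0,"y":0,"z":0,"wx":0.18,"wy":0,"wz":0},{"x":0,"y":0,"z":0,"wx":0.18,"wy":0,"wz":0},{"x":0,"y":0,"z":0,"wx":0.18,"wy":0,"wz":0},{"x":0,"y":0,"z":0,"wx":0.18,"wy":0,"wz":0},{"x":0,"y":0,"z":0,"wx":0.18,"wy":0,"wz":0},{"x":0,"y":0,"z":0,"wx":0.18,"wy":0,"wz":0},{"x":0,"y":0,"z":0,"wx":0.15,"wy":0,"wz":0}]'
python3 - <<'E'
from s1 import *
where("fill")
w=off("fill",(-97,8,21),-6,-1,75)
run(sense()["q"],[("pre",w),("lug",T("fill",(-97,8,21),-6,-1))])
plan(*w,n=8)
E
```

```text
time_s: 12.75
tcp_pos: [0.5709, -0.2049, 0.291]
orientation: [0.08, 0.655, 0.643, -0.387]
force: [0.0, -0.6, -0.6]
gripper_width: 1.0
grasp in fill [-208.42  -107.432   29.259] x_t [0.865 0.501 0.001] z_t [-0.027  0.049 -0.998] q [ 0.25   0.857  0.469  1.401 -0.893  1.78  -1.016] F [ 0.02  -0.637 -0.642] w 1.0 t 12.75
pre            [ 0.382  0.397  0.156  2.229 -1.252  0.911 -0.597] m0.01 err 0.0mm 0.000
lug            [ 0.79   0.544 -0.521  2.224 -1.255  0.522 -0.621] m0.00 err 0.0mm 0.000
shift mm (tool) [ 103.948 -119.317   14.998] rot [-0.054  0.016  0.629] minrows 4 n 8
[{"x":13.0,"y":-14.9,"z":1.9,"wx":-0.007,"wy":0.002,"wz":0.079},{"x":11.8,"y":-15.9,"z":1.8,"wx":-0.007,"wy":0.002,"wz":0.079},{"x":10.5,"y":-16.8,"z":1.7,"wx":-0.007,"wy":0.002,"wz":0.079},{"x":9.1,"y":-17.6,"z":1.6,"wx":-0.007,"wy":0.002,"wz":0.079},{"x":7.7,"y":-18.2,"z":1.5,"wx":-0.007,"wy":0.002,"wz":0.079},{"x":6.3,"y":-18.8,"z":1.4,"wx":-0.007,"wy":0.002,"wz":0.079},{"x":4.8,"y":-19.2,"z":1.3,"wx":-0.007,"wy":0.002,"wz":0.079},{"x":3.2,"y":-19.6,"z":1.2,"wx":-0.007,"wy":0.002,"wz":0.079}]
```

```bash
python3 -m jog '[{"x":8,"y":-14.9,"z":1.9,"wx":-0.007,"wy":0.002,"wz":0.079},{"x":8,"y":-15.9,"z":1.8,"wx":-0.007,"wy":0.002,"wz":0.079},{"x":9,"y":-16.8,"z":1.7,"wx":-0.007,"wy":0.002,"wz":0.079},{"x":9.1,"y":-17.6,"z":1.6,"wx":-0.007,"wy":0.002,"wz":0.079},{"x":7.7,"y":-18.2,"z":1.5,"wx":-0.007,"wy":0.002,"wz":0.079},{"x":6.3,"y":-18.8,"z":1.4,"wx":-0.007,"wy":0.002,"wz":0.079},{"x":4.8,"y":-19.2,"z":1.3,"wx":-0.007,"wy":0.002,"wz":0.079},{"x":3.2,"y":-19.6,"z":1.2,"wx":-0.007,"wy":0.002,"wz":0.079}]'
python3 - <<'E'
from s1 import *
where("fill")
w=off("fill",(-97,8,21),-6,-1,60)
run(sense()["q"],[("pre",w),("lug",T("fill",(-97,8,21),-6,-1))])
plan(*w)
E
```

```text
time_s: 13.75
tcp_pos: [0.4482, -0.122, 0.2675]
orientation: [0.205, 0.821, 0.424, -0.323]
force: [0.7, -1.3, -1.9]
gripper_width: 1.0
grasp in fill [-177.327    8.356   20.086] x_t [ 0.996 -0.093  0.   ] z_t [ 0.001  0.003 -1.   ] q [ 0.311  0.421  0.276  2.204 -1.251  0.967 -0.583] F [ 0.67  -1.283 -1.88 ] w 1.0 t 13.75
pre            [ 0.473  0.412  0.01   2.23  -1.26   0.838 -0.6  ] m0.00 err 0.0mm 0.000
lug            [ 0.785  0.543 -0.514  2.225 -1.259  0.526 -0.618] m0.00 err 0.0mm 0.000
shift mm (tool) [20.022 -8.445 -0.902] rot [-0.003 -0.     0.012] minrows 1 n 1
[{"x":20.0,"y":-8.4,"z":-0.9,"wx":-0.003,"wy":-0.0,"wz":0.012}]
```

```bash
python3 -m jog '[{"x":12,"y":-4,"z":-0.5,"wx":-0.003,"wy":0,"wz":0.012},{"x":14,"y":-4,"z":-0.4,"wx":0,"wy":0,"wz":0},{"x":15,"y":-1,"z":0,"wx":0,"wy":0,"wz":0},{"x":15,"y":-1,"z":0,"wx":0,"wy":0,"wz":0}]'
python3 - <<'E'
from s1 import *
where("fill")
w=T("fill",(-94,8,21),-6,-1)
plan(*w)
c=camera("wrist");cv2.imwrite("pics/w8.png",c["image"])
E
```

```text
time_s: 14.25
tcp_pos: [0.4647, -0.0829, 0.2294]
orientation: [0.211, 0.824, 0.418, -0.319]
force: [0.8, 0.1, -1.0]
gripper_width: 0.998
grasp in fill [-120.7     12.682   22.871] x_t [ 0.994 -0.109  0.   ] z_t [-0.    -0.004 -1.   ] q [ 0.745  0.49  -0.399  2.232 -1.259  0.607 -0.6  ] F [ 0.809  0.056 -1.016] w 0.998 t 14.25
shift mm (tool) [27.051  1.983  1.868] rot [ 0.004 -0.    -0.005] minrows 1 n 1
[{"x":27.1,"y":2.0,"z":1.9,"wx":0.004,"wy":-0.0,"wz":-0.005}]
```

```bash
python3 -m jog '[{"x":13,"y":1,"z":1,"wx":0.002,"wy":0,"wz":-0.003},{"x":13,"y":1,"z":1.2,"wx":0.002,"wy":0,"wz":-0.003},{"x":0,"y":0,"z":0,"wx":0,"wy":0,"wz":0}]'
python3 - <<'E'
from s1 import *
where("fill")
w=T("fill",(-94,8,21),-6,-1)
plan(*w)
E
```

```text
time_s: 14.68
tcp_pos: [0.4774, -0.0704, 0.2088]
orientation: [0.207, 0.823, 0.421, -0.321]
force: [0.8, 0.6, 0.7]
gripper_width: 1.0
grasp in fill [-93.886   8.3    20.534] x_t [ 0.995 -0.102  0.002] z_t [ 0.002  0.001 -1.   ] q [ 0.817  0.567 -0.546  2.221 -1.256  0.496 -0.603] F [0.792 0.578 0.669] w 1.0 t 14.675
shift mm (tool) [-0.082  0.175 -0.556] rot [-0.002 -0.002  0.002] minrows 1 n 1
[{"x":-0.1,"y":0.2,"z":-0.6,"wx":-0.002,"wy":-0.002,"wz":0.002}]
```

Spot on. Pinch at 110 N.

```bash
python3 -m jog '[{"x":0,"y":0,"z":0,"wx":0,"wy":0,"wz":0},{"x":0,"y":0,"z":0,"wx":0,"wy":0,"wz":0},{"x":0,"y":0,"z":0,"wx":0,"wy":0,"wz":0},{"x":0,"y":0,"z":0,"wx":0,"wy":0,"wz":0},{"x":0,"y":0,"z":0,"wx":0,"wy":0,"wz":0}]' 1 110
python3 - <<'E'
from s1 import *
where("fill")
E
```

```text
time_s: 15.3
tcp_pos: [0.4769, -0.0711, 0.2099]
orientation: [0.208, 0.823, 0.42, -0.321]
force: [1.7, 2.0, -3.6]
gripper_width: 0.244
grasp in fill [-95.335   8.254  20.627] x_t [ 0.995 -0.103  0.   ] z_t [ 0.  0. -1.] q [ 0.818  0.563 -0.545  2.221 -1.253  0.498 -0.606] F [ 1.669  2.015 -3.552] w 0.244 t 15.3
```

```bash
cat > s5.py <<'E'
from s1 import *
E=(-97.5,-8-8,11.5);THT=12
def wps():
    pa,ra=np.array([.4769,-.0711,.2099]),T("fill",(-95,8,21),-6,-1)[1]
    pe,re=T("turn",E,THT,1)
    w=[("lift",(pa+np.array([.053,.092,.107]),ra)),("lift2",(pa+np.array([.08,.10,.19]),ra))]
    for k in(.25,.5,.75,1):w.append(("m%.2f"%k,(pa+(pe-pa)*.5*k+np.array([.1,.1,.2]),ra*R.from_rotvec([-np.pi*k*.98,0,0]))))
    w+=[("over",T("turn",np.array(E)+[-10,0,120],THT,1)),("o2",T("turn",np.array(E)+[-6,0,50],THT,1)),("on",(pe,re)),("out",off("turn",E,THT,1,80))]
    return w
if __name__=="__main__":
    run(sense()["q"],wps())
    plan(*wps()[0][1],n=5)
E
python3 s5.py
```

```text
lift           [ 0.561  0.34  -0.523  2.123 -1.123  0.545 -1.09 ] m0.14 err 0.0mm 0.000
lift2          [ 0.483  0.241 -0.451  1.981 -0.936  0.684 -1.39 ] m0.32 err 0.0mm 0.000
m0.25          [ 0.51   0.268 -0.582  1.939 -0.84   0.615 -0.765] m0.42 err 0.0mm 0.000
m0.50          [ 0.577  0.292 -0.752  1.946 -0.74   0.524 -0.123] m0.36 err 0.0mm 0.000
m0.75          [ 0.643  0.338 -0.93   1.944 -0.56   0.431  0.447] m0.27 err 0.0mm 0.000
m1.00          [ 0.672  0.395 -1.077  1.936 -0.285  0.36   0.926] m0.20 err 0.0mm 0.000
over           [ 0.502  0.67  -1.098  1.985 -0.232  0.329  1.013] m0.17 err 0.0mm 0.000
o2             [ 0.586  0.754 -1.108  2.084 -0.195  0.244  1.094] m0.08 err 0.0mm 0.000
on             [ 0.633  0.825 -1.092  2.141 -0.157  0.185  1.149] m0.03 err 0.0mm 0.000
out            [ 0.84   0.738 -1.207  2.139 -0.177  0.36   1.173] m0.20 err 0.0mm 0.000
shift mm (tool) [  -0.512   -0.05  -150.759] rot [-0.    -0.     0.001] minrows 4 n 5
[{"x":-0.1,"y":-0.0,"z":-30.2,"wx":-0.0,"wy":-0.0,"wz":0.0},{"x":-0.1,"y":-0.0,"z":-30.2,"wx":-0.0,"wy":-0.0,"wz":0.0},{"x":-0.1,"y":-0.0,"z":-30.2,"wx":-0.0,"wy":-0.0,"wz":0.0},{"x":-0.1,"y":-0.0,"z":-30.2,"wx":-0.0,"wy":-0.0,"wz":0.0},{"x":-0.1,"y":0.0,"z":-30.2,"wx":-0.0,"wy":-0.0,"wz":0.0}]
```

```bash
python3 -m jog '[{"x":-2,"y":0,"z":-10,"wx":0,"wy":0,"wz":0},{"x":0,"y":0,"z":-20,"wx":0,"wy":0,"wz":0},{"x":0,"y":0,"z":-30,"wx":0,"wy":0,"wz":0},{"x":0,"y":0,"z":-30,"wx":0,"wy":0,"wz":0},{"x":0,"y":0,"z":-30,"wx":0,"wy":0,"wz":0},{"x":0,"y":0,"z":-30,"wx":0,"wy":0,"wz":0},{"x":0,"y":0,"z":0,"wx":0,"wy":0,"wz":0}]'
python3 - <<'E'
from s5 import *
where("fill");w=wps()
plan(*w[1][1]);plan(*w[3][1],n=12)
c=camera("scene");cv2.imwrite("pics/s9.png",c["image"])
E
```

```text
time_s: 16.18
tcp_pos: [0.5295, 0.0245, 0.3222]
orientation: [0.208, 0.822, 0.421, -0.322]
force: [-1.2, -0.8, -5.5]
gripper_width: 0.243
grasp in fill [-97.55   10.482 177.051] x_t [ 0.995 -0.102 -0.002] z_t [-0.002  0.001 -1.   ] q [ 0.56   0.341 -0.512  2.118 -1.117  0.543 -1.09 ] F [-1.161 -0.803 -5.492] w 0.243 t 16.175
shift mm (tool) [-40.316  25.64  -67.306] rot [-0.001  0.002  0.003] minrows 2 n 2
[{"x":-20.2,"y":12.8,"z":-33.7,"wx":-0.001,"wy":0.001,"wz":0.001},{"x":-20.1,"y":12.9,"z":-33.7,"wx":-0.001,"wy":0.001,"wz":0.001}]
shift mm (tool) [   0.504    9.507 -121.87 ] rot [-1.541 -0.001  0.004] minrows 10 n 12
[{"x":0.0,"y":0.8,"z":-10.2,"wx":-0.128,"wy":-0.0,"wz":0.0},{"x":0.0,"y":2.1,"z":-10.0,"wx":-0.128,"wy":-0.0,"wz":0.0},{"x":0.0,"y":3.3,"z":-9.6,"wx":-0.128,"wy":-0.0,"wz":0.0},{"x":0.0,"y":4.5,"z":-9.1,"wx":-0.128,"wy":-0.0,"wz":0.0},{"x":0.0,"y":5.7,"z":-8.5,"wx":-0.128,"wy":-0.0,"wz":0.0},{"x":0.0,"y":6.7,"z":-7.7,"wx":-0.128,"wy":-0.0,"wz":0.0},{"x":0.0,"y":7.6,"z":-6.7,"wx":-0.128,"wy":-0.0,"wz":0.0},{"x":0.0,"y":8.4,"z":-5.7,"wx":-0.128,"wy":-0.0,"wz":0.0},{"x":0.1,"y":9.1,"z":-4.6,"wx":-0.128,"wy":-0.0,"wz":0.0},{"x":0.1,"y":9.6,"z":-3.4,"wx":-0.128,"wy":-0.0,"wz":0.0}]
[{"x":0.1,"y":10.0,"z":-2.1,"wx":-0.128,"wy":-0.0,"wz":0.0},{"x":0.1,"y":10.2,"z":-0.8,"wx":-0.128,"wy":-0.0,"wz":0.0}]
```

```bash
python3 -m jog '[{"x":-13,"y":8,"z":-20,"wx":-0.04,"wy":0,"wz":0},{"x":-13,"y":8,"z":-25,"wx":-0.08,"wy":0,"wz":0},{"x":-13,"y":10,"z":-20,"wx":-0.12,"wy":0,"wz":0},{"x":0,"y":9,"z":-10,"wx":-0.13,"wy":0,"wz":0},{"x":5,"y":5,"z":-8,"wx":-0.13,"wy":0,"wz":0},{"x":10,"y":5,"z":-5,"wx":-0.13,"wy":0,"wz":0},{"x":10,"y":3,"z":0,"wx":-0.13,"wy":0,"wz":0},{"x":10,"y":0,"z":0,"wx":-0.13,"wy":0,"wz":0},{"x":0,"y":0,"z":0,"wx":-0.13,"wy":0,"wz":0},{"x":0,"y":0,"z":0,"wx":-0.13,"wy":0,"wz":0}]'
python3 - <<'E'
from s5 import *
where("fill");w=wps()
plan(*w[5][1],n=16)
run(sense()["q"],w[4:])
c=camera("scene");cv2.imwrite("pics/s10.png",c["image"])
E
```

```text
time_s: 17.48
tcp_pos: [0.586, 0.0563, 0.3867]
orientation: [0.627, 0.566, 0.534, -0.039]
force: [-0.6, -0.5, -5.6]
gripper_width: 0.242
grasp in fill [-103.73   -22.06   261.426] x_t [ 0.996 -0.093 -0.013] z_t [-0.091 -0.917 -0.389] q [ 0.575  0.343 -0.65   1.923 -0.775  0.571 -0.369] F [-0.569 -0.476 -5.582] w 0.242 t 17.475
shift mm (tool) [ 42.158  49.556 -82.579] rot [-1.908 -0.02   0.006] minrows 12 n 16
[{"x":2.6,"y":3.1,"z":-5.2,"wx":-0.119,"wy":-0.001,"wz":0.0},{"x":2.6,"y":3.7,"z":-4.8,"wx":-0.119,"wy":-0.001,"wz":0.0},{"x":2.6,"y":4.2,"z":-4.3,"wx":-0.119,"wy":-0.001,"wz":0.0},{"x":2.6,"y":4.7,"z":-3.8,"wx":-0.119,"wy":-0.001,"wz":0.0},{"x":2.6,"y":5.1,"z":-3.2,"wx":-0.119,"wy":-0.001,"wz":0.0},{"x":2.6,"y":5.5,"z":-2.5,"wx":-0.119,"wy":-0.001,"wz":0.0},{"x":2.6,"y":5.7,"z":-1.9,"wx":-0.119,"wy":-0.001,"wz":0.0},{"x":2.6,"y":5.9,"z":-1.2,"wx":-0.119,"wy":-0.001,"wz":0.0},{"x":2.6,"y":6.0,"z":-0.5,"wx":-0.119,"wy":-0.001,"wz":0.0},{"x":2.6,"y":6.0,"z":0.2,"wx":-0.119,"wy":-0.001,"wz":0.0}]
[{"x":2.6,"y":5.9,"z":0.9,"wx":-0.119,"wy":-0.001,"wz":0.0},{"x":2.6,"y":5.8,"z":1.6,"wx":-0.119,"wy":-0.001,"wz":0.0},{"x":2.6,"y":5.6,"z":2.3,"wx":-0.119,"wy":-0.001,"wz":0.0},{"x":2.6,"y":5.2,"z":3.0,"wx":-0.119,"wy":-0.001,"wz":0.0},{"x":2.6,"y":4.9,"z":3.6,"wx":-0.119,"wy":-0.001,"wz":0.0},{"x":2.7,"y":4.4,"z":4.1,"wx":-0.119,"wy":-0.001,"wz":0.0}]
m0.75          [ 0.65   0.34  -0.94   1.944 -0.549  0.429  0.437] m0.27 err 0.0mm 0.000
m1.00          [ 0.677  0.398 -1.085  1.936 -0.271  0.359  0.914] m0.20 err 0.0mm 0.000
over           [ 0.505  0.673 -1.104  1.985 -0.217  0.329  1.   ] m0.17 err 0.0mm 0.000
o2             [ 0.589  0.756 -1.112  2.085 -0.18   0.243  1.079] m0.08 err 0.0mm 0.000
on             [ 0.635  0.827 -1.095  2.141 -0.141  0.185  1.134] m0.02 err 0.0mm 0.000
out            [ 0.843  0.742 -1.213  2.14  -0.163  0.359  1.159] m0.20 err 0.0mm 0.000
```

The pair is vertical and still together, board right of mould near (375,160). Continue.

```bash
python3 -m jog '[{"x":2.6,"y":3.1,"z":-5.2,"wx":-0.12,"wy":-0.001,"wz":0.0},{"x":2.6,"y":3.7,"z":-4.8,"wx":-0.12,"wy":-0.001,"wz":0.0},{"x":2.6,"y":4.2,"z":-4.3,"wx":-0.12,"wy":-0.001,"wz":0.0},{"x":2.6,"y":4.7,"z":-3.8,"wx":-0.12,"wy":-0.001,"wz":0.0},{"x":2.6,"y":5.1,"z":-3.2,"wx":-0.12,"wy":-0.001,"wz":0.0},{"x":2.6,"y":5.5,"z":-2.5,"wx":-0.12,"wy":-0.001,"wz":0.0},{"x":2.6,"y":5.7,"z":-1.9,"wx":-0.12,"wy":-0.001,"wz":0.0},{"x":2.6,"y":5.9,"z":-1.2,"wx":-0.12,"wy":-0.001,"wz":0.0},{"x":2.6,"y":6.0,"z":-0.5,"wx":-0.12,"wy":-0.001,"wz":0.0},{"x":2.6,"y":6.0,"z":0.2,"wx":-0.12,"wy":-0.001,"wz":0.0}]'
python3 - <<'E'
from s5 import *
where("turn");w=wps()
plan(*w[6][1],n=10)
run(sense()["q"],w[6:])
E
```

```text
time_s: 18.77
tcp_pos: [0.579, 0.1159, 0.3905]
orientation: [0.837, 0.107, 0.464, 0.268]
force: [0.2, -0.5, -5.4]
gripper_width: 0.241
grasp in turn [-244.258 -144.22   125.776] x_t [ 0.994 -0.104 -0.024] z_t [-0.056 -0.696  0.716] q [ 0.667  0.379 -0.935  1.939 -0.501  0.435  0.505] F [ 0.203 -0.529 -5.404] w 0.241 t 18.775
shift mm (tool) [125.121  94.797 -82.024] rot [-0.77   0.099  0.307] minrows 6 n 10
[{"x":12.5,"y":9.5,"z":-8.2,"wx":-0.077,"wy":0.01,"wz":0.031},{"x":12.9,"y":9.7,"z":-7.3,"wx":-0.077,"wy":0.01,"wz":0.031},{"x":13.3,"y":9.8,"z":-6.5,"wx":-0.077,"wy":0.01,"wz":0.031},{"x":13.6,"y":9.9,"z":-5.6,"wx":-0.077,"wy":0.01,"wz":0.031},{"x":14.0,"y":9.8,"z":-4.7,"wx":-0.077,"wy":0.01,"wz":0.031},{"x":14.3,"y":9.7,"z":-3.8,"wx":-0.077,"wy":0.01,"wz":0.031},{"x":14.6,"y":9.5,"z":-2.9,"wx":-0.077,"wy":0.01,"wz":0.031},{"x":15.0,"y":9.3,"z":-2.0,"wx":-0.077,"wy":0.01,"wz":0.031},{"x":15.2,"y":8.9,"z":-1.2,"wx":-0.077,"wy":0.01,"wz":0.031},{"x":15.5,"y":8.5,"z":-0.3,"wx":-0.077,"wy":0.01,"wz":0.031}]
over           [ 0.507  0.674 -1.106  1.985 -0.211  0.328  0.994] m0.17 err 0.0mm 0.000
o2             [ 0.59   0.757 -1.113  2.085 -0.174  0.243  1.073] m0.08 err 0.0mm 0.000
on             [ 0.635  0.828 -1.096  2.141 -0.135  0.185  1.128] m0.02 err 0.0mm 0.000
out            [ 0.844  0.743 -1.215  2.14  -0.156  0.359  1.153] m0.20 err 0.0mm 0.000
```

```bash
python3 -m jog '[{"x":8,"y":6,"z":-8.2,"wx":-0.1,"wy":0.01,"wz":0.031},{"x":10,"y":8,"z":-7.3,"wx":-0.1,"wy":0.01,"wz":0.031},{"x":13.3,"y":9.8,"z":-6.5,"wx":-0.1,"wy":0.01,"wz":0.031},{"x":13.6,"y":9.9,"z":-5.6,"wx":-0.1,"wy":0.01,"wz":0.031},{"x":14.0,"y":9.8,"z":-4.7,"wx":-0.1,"wy":0.01,"wz":0.031},{"x":14.3,"y":9.7,"z":-3.8,"wx":-0.1,"wy":0.01,"wz":0.031},{"x":14.6,"y":9.5,"z":-2.9,"wx":-0.1,"wy":0.01,"wz":0.031},{"x":15.0,"y":9.3,"z":-2.0,"wx":-0.077,"wy":0.01,"wz":0.031},{"x":0,"y":0,"z":0,"wx":0,"wy":0,"wz":0}]'
python3 - <<'E'
from s5 import *
where("turn");w=wps()
plan(*w[6][1]);run(sense()["q"],w[6:])
for n in("scene","wrist"):
    c=camera(n);cv2.imwrite(f"pics/{n}11.png",c["image"])
E
```

```text
time_s: 19.9
tcp_pos: [0.5302, 0.2127, 0.3034]
orientation: [0.752, -0.171, 0.352, 0.53]
force: [0.4, -1.0, -4.6]
gripper_width: 0.243
grasp in turn [-140.035  -40.116  107.557] x_t [ 0.987  0.163 -0.019] z_t [0.019 0.002 1.   ] q [ 0.602  0.638 -1.114  1.999 -0.217  0.366  1.034] F [ 0.371 -0.975 -4.559] w 0.243 t 19.9
shift mm (tool) [35.634 16.047 23.585] rot [-0.002 -0.019  0.046] minrows 1 n 1
[{"x":35.6,"y":16.0,"z":23.6,"wx":-0.002,"wy":-0.019,"wz":0.046}]
over           [ 0.504  0.671 -1.101  1.985 -0.224  0.329  1.006] m0.17 err 0.0mm 0.000
o2             [ 0.588  0.755 -1.11   2.084 -0.187  0.244  1.086] m0.08 err 0.0mm 0.000
on             [ 0.634  0.826 -1.093  2.141 -0.149  0.185  1.141] m0.02 err 0.0mm 0.000
out            [ 0.842  0.74  -1.21   2.139 -0.17   0.359  1.165] m0.20 err 0.0mm 0.000
```

```bash
python3 - <<'E'
from s5 import *
c=camera("scene");im=c["image"]
A=cv2.resize(im[135:265,390:520],None,fx=5,fy=4.5,interpolation=cv2.INTER_CUBIC)
cv2.imwrite("pics/z11.png",A)
E
cat > s6.py <<'E'
from s5 import *
def mould_in_turn(gx,gy,tht):
    # tool 2D frame in fill: origin g, axis angle -5.9deg ; object coords (x,y)_fill -> along tool a, lateral b
    a0=np.radians(-5.9);ex=np.array([np.cos(a0),np.sin(a0)]);ey=np.array([-np.sin(a0),np.cos(a0)])
    at=np.radians(tht);tx=np.array([np.cos(at),np.sin(at)]);ty=np.array([-np.sin(at),np.cos(at)])
    f=lambda p:np.array([gx,gy])+tx*((np.array(p)-[-95.3,8.25])@ex)-ty*((np.array(p)-[-95.3,8.25])@ey)
    return f
if __name__=="__main__":
    for E_,t in(((-97.5,-16,),12),((-103,-10),12),((-103,-10),10)):
        f=mould_in_turn(*E_,t);print(E_,t,"centre",f((0,0)),"corners",f((65,75)),f((65,-75)),f((-115,75)),f((-115,-75)))
E
python3 s6.py
```

```text
(-97.5, -16) 12 centre [-3.616  2.33 ] corners [ 68.985 -65.338] [53.046 83.813] [-109.995  -84.465] [-125.935   64.685]
(-103, -10) 12 centre [-9.116  8.33 ] corners [ 63.485 -59.338] [47.546 89.813] [-115.495  -78.465] [-131.435   70.685]
(-103, -10) 10 centre [-8.534  5.043] corners [ 61.662 -65.118] [50.938 84.498] [-117.877  -77.988] [-128.602   71.628]
```

```bash
python3 - <<'E'
from s6 import *
E=np.array((-103,-15,11.))
w=[("a",T("turn",E+[-4,0,60],10,1)),("b",T("turn",E+[0,0,25],10,1)),("c",T("turn",E,10,1)),("out",off("turn",E,10,1,90))]
run(sense()["q"],w);where("turn")
plan(*w[0][1],n=5)
E
```

```text
a              [ 0.575  0.717 -1.109  2.099 -0.202  0.21   1.067] m0.05 err 0.0mm 0.000
b              [ 0.609  0.767 -1.103  2.142 -0.176  0.165  1.105] m0.01 err 0.0mm 0.000
c              [ 0.598  0.761 -1.027  2.167 -0.563  0.16   1.527] m0.00 err 0.0mm 0.000
out            [ 0.8    0.609 -1.085  2.169 -0.567  0.381  1.531] m0.22 err 0.0mm 0.000
grasp in turn [-140.926  -41.617  108.305] x_t [ 0.987  0.159 -0.018] z_t [0.018 0.001 1.   ] q [ 0.604  0.636 -1.114  1.998 -0.217  0.366  1.034] F [-0.276 -0.193 -3.956] w 0.24 t 20.05
shift mm (tool) [ 38.395  20.031 -37.613] rot [-0.002 -0.018  0.015] minrows 2 n 5
[{"x":7.7,"y":4.0,"z":-7.5,"wx":-0.0,"wy":-0.004,"wz":0.003},{"x":7.7,"y":4.0,"z":-7.5,"wx":-0.0,"wy":-0.004,"wz":0.003},{"x":7.6,"y":4.0,"z":-7.6,"wx":-0.0,"wy":-0.004,"wz":0.003},{"x":7.6,"y":3.9,"z":-7.6,"wx":-0.0,"wy":-0.004,"wz":0.003},{"x":7.6,"y":3.9,"z":-7.6,"wx":-0.0,"wy":-0.004,"wz":0.003}]
```

```bash
python3 -m jog '[{"x":8,"y":4.5,"z":-7,"wx":0,"wy":-0.004,"wz":0.01},{"x":8,"y":4.5,"z":-8,"wx":0,"wy":-0.004,"wz":0.01},{"x":8,"y":4,"z":-8,"wx":0,"wy":-0.004,"wz":0.01},{"x":8,"y":4,"z":-8,"wx":0,"wy":-0.004,"wz":0.01},{"x":0,"y":0,"z":0,"wx":0,"wy":0,"wz":0}]'
python3 - <<'E'
from s6 import *
E=np.array((-104,-20,11.))
w=[("b",T("turn",E+[0,0,30],12,1)),("c",T("turn",E,12,1)),("out",off("turn",E,12,1,90))]
run(sense()["q"],w);where("turn")
plan(*w[0][1],n=4)
E
```

```text
time_s: 20.68
tcp_pos: [0.5092, 0.2202, 0.2591]
orientation: [0.746, -0.158, 0.35, 0.545]
force: [0.7, 0.0, -4.1]
gripper_width: 0.238
b              [ 0.616  0.782 -1.106  2.103 -0.174  0.232  1.114] m0.07 err 0.0mm 0.000
c              [ 0.652  0.82  -1.1    2.137 -0.151  0.204  1.148] m0.04 err 0.0mm 0.000
out            [ 0.886  0.726 -1.23   2.13  -0.177  0.403  1.177] m0.24 err 0.0mm 0.000
grasp in turn [-111.677  -16.118   74.635] x_t [ 0.98   0.2   -0.001] z_t [ 0.002 -0.005  1.   ] q [ 0.59   0.726 -1.116  2.067 -0.203  0.27   1.071] F [ 0.697  0.002 -4.054] w 0.238 t 20.675
shift mm (tool) [  6.784  -5.989 -33.649] rot [-0.006 -0.001  0.008] minrows 1 n 4
[{"x":1.7,"y":-1.5,"z":-8.4,"wx":-0.001,"wy":-0.0,"wz":0.002},{"x":1.7,"y":-1.5,"z":-8.4,"wx":-0.001,"wy":-0.0,"wz":0.002},{"x":1.7,"y":-1.5,"z":-8.4,"wx":-0.001,"wy":-0.0,"wz":0.002},{"x":1.7,"y":-1.5,"z":-8.4,"wx":-0.001,"wy":-0.0,"wz":0.002}]
```

```bash
python3 -m jog '[{"x":1.7,"y":-1.5,"z":-10,"wx":-0.001,"wy":0,"wz":0.003},{"x":1.7,"y":-1.5,"z":-12,"wx":-0.001,"wy":0,"wz":0.003},{"x":1.7,"y":-1.5,"z":-12,"wx":-0.001,"wy":0,"wz":0.003},{"x":1.7,"y":-1.5,"z":-10,"wx":-0.001,"wy":0,"wz":0.003},{"x":0,"y":0,"z":-6,"wx":0,"wy":0,"wz":0},{"x":0,"y":0,"z":0,"wx":0,"wy":0,"wz":0}]'
python3 - <<'E'
from s6 import *
E=np.array((-104,-20,11.))
where("turn");plan(*T("turn",E,12,1),n=1)
c=camera("scene");im=c["image"]
A=cv2.resize(im[135:285,390:520],None,fx=5,fy=4,interpolation=cv2.INTER_CUBIC);cv2.imwrite("pics/z12.png",A)
c=camera("wrist");cv2.imwrite("pics/w12.png",c["image"])
E
```

```text
time_s: 21.42
tcp_pos: [0.4985, 0.1893, 0.2154]
orientation: [0.743, -0.157, 0.349, 0.549]
force: [0.5, 0.4, -4.8]
gripper_width: 0.242
grasp in turn [-103.678  -21.199   21.002] x_t [ 0.978  0.21  -0.   ] z_t [ 0.001 -0.002  1.   ] q [ 0.642  0.812 -1.099  2.113 -0.158  0.228  1.138] F [ 0.549  0.438 -4.839] w 0.242 t 21.425
shift mm (tool) [ -0.057   1.358 -10.029] rot [-0.002 -0.    -0.003] minrows 1 n 1
[{"x":-0.1,"y":1.4,"z":-10.0,"wx":-0.002,"wy":-0.0,"wz":-0.003}]
```

```bash
python3 -m jog '[{"x":0,"y":1.4,"z":-5,"wx":-0.002,"wy":0,"wz":-0.003},{"x":0,"y":0,"z":-3,"wx":0,"wy":0,"wz":0},{"x":0,"y":0,"z":0,"wx":0,"wy":0,"wz":0}]'
python3 -c "
from s1 import *
where('turn')"
python3 -m jog '[{"x":0,"y":0,"z":-2,"wx":0,"wy":0,"wz":0},{"x":0,"y":0,"z":0,"wx":0,"wy":0,"wz":0}]'
python3 -c "
from s1 import *
where('turn')"
```

```text
time_s: 21.9
tcp_pos: [0.4945, 0.1854, 0.2106]
orientation: [0.743, -0.159, 0.348, 0.549]
force: [0.1, -1.3, -5.1]
gripper_width: 0.236
grasp in turn [-104.042  -19.792   13.771] x_t [ 0.978  0.207 -0.   ] z_t [-0.     0.002  1.   ] q [ 0.651  0.819 -1.099  2.127 -0.152  0.214  1.148] F [ 0.051 -1.254 -5.115] w 0.236 t 21.9
time_s: 22.15
tcp_pos: [0.4939, 0.1842, 0.2093]
orientation: [0.743, -0.159, 0.348, 0.549]
force: [-1.1, 0.3, -4.2]
gripper_width: 0.242
grasp in turn [-104.024  -19.846   11.942] x_t [0.978 0.207 0.   ] z_t [-0.001  0.002  1.   ] q [ 0.653  0.821 -1.099  2.129 -0.151  0.212  1.15 ] F [-1.129  0.32  -4.214] w 0.242 t 22.15
```

```bash
python3 -m jog '[{"x":0,"y":0,"z":-1.5,"wx":0,"wy":0,"wz":0},{"x":0,"y":0,"z":0,"wx":0,"wy":0,"wz":0}]'
python3 -c "
from s1 import *
where('turn')"
python3 -m jog '[{"x":0,"y":0,"z":-1.5,"wx":0,"wy":0,"wz":0},{"x":0,"y":0,"z":0,"wx":0,"wy":0,"wz":0}]'
python3 -c "
from s1 import *
where('turn')
c=camera('wrist');cv2.imwrite('pics/w13.png',c['image'])"
```

```text
time_s: 22.4
tcp_pos: [0.4937, 0.1839, 0.2089]
orientation: [0.744, -0.159, 0.347, 0.549]
force: [-0.5, 1.9, -2.3]
gripper_width: 0.238
grasp in turn [-103.999  -19.899   11.445] x_t [0.978 0.206 0.001] z_t [-0.002  0.002  1.   ] q [ 0.655  0.823 -1.1    2.13  -0.15   0.21   1.152] F [-0.476  1.873 -2.261] w 0.238 t 22.4
time_s: 22.65
tcp_pos: [0.4937, 0.1837, 0.2087]
orientation: [0.744, -0.159, 0.346, 0.549]
force: [-1.0, 0.7, -1.7]
gripper_width: 0.243
grasp in turn [-103.985  -19.955   11.287] x_t [0.979 0.206 0.003] z_t [-0.004  0.003  1.   ] q [ 0.656  0.825 -1.101  2.131 -0.149  0.208  1.153] F [-1.004  0.695 -1.716] w 0.243 t 22.65
```

```bash
python3 -m jog '[{"x":2,"y":-0.4,"z":0,"wx":0,"wy":0,"wz":0},{"x":0,"y":0,"z":0,"wx":0,"wy":0,"wz":0}]'
python3 -c "
from s1 import *
where('turn')"
python3 -m jog '[{"x":0,"y":0,"z":0,"wx":0,"wy":0,"wz":0},{"x":0,"y":0,"z":0,"wx":0,"wy":0,"wz":0},{"x":0,"y":0,"z":0,"wx":0,"wy":0,"wz":0},{"x":0,"y":0,"z":0,"wx":0,"wy":0,"wz":0}]' 0
python3 - <<'E'
from s6 import *
where("turn")
c=camera("scene");im=c["image"]
A=cv2.resize(im[135:285,390:520],None,fx=5,fy=4,interpolation=cv2.INTER_CUBIC);cv2.imwrite("pics/z14.png",A)
c=camera("wrist");cv2.imwrite("pics/w14.png",c["image"])
E
```

```text
time_s: 22.95
tcp_pos: [0.4946, 0.185, 0.2071]
orientation: [0.744, -0.159, 0.346, 0.549]
force: [1.3, 5.5, -1.5]
gripper_width: 0.239
grasp in turn [-101.762  -20.121   11.235] x_t [0.979 0.206 0.003] z_t [-0.004  0.003  1.   ] q [ 0.651  0.828 -1.097  2.13  -0.149  0.205  1.153] F [ 1.279  5.527 -1.523] w 0.239 t 22.95
time_s: 23.45
tcp_pos: [0.4944, 0.1845, 0.2067]
orientation: [0.744, -0.16, 0.346, 0.549]
force: [0.1, -0.8, 0.5]
gripper_width: 0.998
grasp in turn [-101.862  -20.178   10.582] x_t [0.979 0.206 0.002] z_t [-0.003  0.003  1.   ] q [ 0.651  0.828 -1.096  2.13  -0.148  0.205  1.153] F [ 0.126 -0.804  0.523] w 0.998 t 23.45
```

```bash
python3 -m jog '[{"x":-15,"y":0,"z":0,"wx":0,"wy":0,"wz":0},{"x":-25,"y":0,"z":0,"wx":0,"wy":0,"wz":0},{"x":-30,"y":0,"z":0,"wx":0,"wy":0,"wz":0},{"x":-30,"y":0,"z":0,"wx":0,"wy":0,"wz":0},{"x":-30,"y":0,"z":0,"wx":0,"wy":0,"wz":0}]'
python3 - <<'E'
from s6 import *
where("turn")
c=camera("scene");im=c["image"]
A=cv2.resize(im[145:275,390:520],None,fx=4.5,fy=4.5,interpolation=cv2.INTER_CUBIC);cv2.imwrite("pics/z15.png",A)
c=camera("wrist");cv2.imwrite("pics/w15.png",c["image"])
c=camera("top");im=c["image"];A=cv2.resize(im[190:310,150:280],None,fx=5,fy=5,interpolation=cv2.INTER_CUBIC);cv2.imwrite("pics/t15.png",A)
E
```

```text
time_s: 24.18
tcp_pos: [0.4725, 0.0919, 0.2982]
orientation: [0.742, -0.159, 0.347, 0.551]
force: [0.1, -0.2, -0.0]
gripper_width: 1.0
grasp in turn [-231.372  -45.936   10.454] x_t [0.978 0.21  0.001] z_t [-0.002  0.004  1.   ] q [ 1.     0.699 -1.289  2.102 -0.188  0.515  1.203] F [ 0.105 -0.165 -0.04 ] w 1.0 t 24.175
```

```bash
cat > s7.py <<'E'
from s6 import *
cs={n:camera(n) for n in["scene","top"]}
def fitp(pts,zf,so=(390,145,4.5),to=(150,190,5.)):
    o,y=S["turn"];F=frame(y)
    def res(p):
        c,s=np.cos(p[2]),np.sin(p[2]);r=[]
        for P,sc,tp in pts:
            w=np.array(o)+F@(np.array([p[0]+c*P[0]-s*P[1],p[1]+s*P[0]+c*P[1],P[2]])/1000)
            for cn,u,oo in(("scene",sc,so),("top",tp,to)):
                if u:r+=list(proj(cs[cn],w)[0]-(np.array(u)+.5)/oo[2]-np.array(oo[:2])+.5)
        return np.array(r)
    s=least_squares(res,[0,0,0],loss='soft_l1',x_scale=[10,10,.1]);print(s.x,s.fun.round(1));return s.x
if __name__=="__main__":
    fitp([((-115,-75,8),(55,217),(458,207)),((-115,75,8),(243,125),(308,485)),((65,-75,8),(205,512),None)],0)
    fitp([((-50,-56,32),(180,293),(322,195)),((-50,56,32),(327,233),(203,395)),((-115,-22,22),(170,172),(378,325)),((-115,22,22),(228,150),(328,403)),((65,-70,32),None,(250,92)),((65,70,32),(430,425),(110,312))],0)
E
python3 s7.py
```

```text
[-5.092 -4.468  0.093] [-0.3 -0.7 -0.4 -1.7 -0.2 -0.7 -1.4  0.5 -0.   0.8]
[ 1.783  2.108 -0.017] [-0.7  0.1 -0.1  0.7 -0.4  1.2 -0.9  0.1 -0.6 -0.4 -4.9 -0.7 -0.6  0.3 -5.  -0.1  0.5  0.2 -1.6 -0.2  0.1  1.5]
```

```bash
cat > s8.py <<'E'
from s6 import *
MX,MY,MYAW=1.8,2.1,-.017
def H(st,P,sg,yaw=0.):
    return goal(st,P,(0,0,-1),(-sg*np.sin(yaw),sg*np.cos(yaw),0))
if __name__=="__main__":
    q0=sense()["q"]
    for sg in(1,-1):
        print(sg)
        p0,r0=tool()
        w=[("up",(p0+[-.0,0,.12],r0)),("pre0",H("turn",(-60,MY,200),sg,MYAW)),("pre",H("turn",(MX,MY,140),sg,MYAW)),("grip",H("turn",(MX,MY,68),sg,MYAW)),("lift",H("turn",(MX,MY,190),sg,MYAW))]
        pa=w[-1][1][0];pb=H("peg",(3,0,190),sg)
        w+=[("mid",((pa+pb[0])/2+[0,0,.05],pb[1])),("peg",pb),("pegon",H("peg",(3,0,60),sg)),("off",H("peg",(3,0,150),sg))]
        run(q0,w)
E
python3 s8.py
```

```text
1
up             [ 1.146  0.526 -1.463  1.986 -0.292  0.746  1.138] m0.04 err 0.0mm 0.000
pre0           [-0.922  1.022  0.375  0.926  0.016  1.93   2.007] m0.00 err 43.2mm 0.029
pre            [-0.928  1.175  0.492  0.805 -0.097  1.93   2.061] m0.00 err 14.7mm 0.018
grip           [-0.946  1.16   0.479  0.999 -0.107  1.76   2.061] m0.17 err 0.0mm 0.000
lift           [-0.955  1.175  0.542  0.81  -0.151  1.923  2.076] m0.01 err 51.0mm 0.021
mid            [-0.828  0.897  0.627  1.287  0.065  1.634  2.387] m0.13 err 0.0mm 0.000
peg            [-0.456  0.818  0.549  1.568  0.302  1.23   2.52 ] m0.00 err 0.0mm 0.000
pegon          [-0.355  0.908  0.549  1.716  0.335  0.959  2.495] m0.03 err 0.0mm 0.000
off            [-0.427  0.84   0.549  1.621  0.311  1.146  2.512] m0.01 err 0.0mm 0.000
-1
up             [ 1.146  0.526 -1.463  1.986 -0.292  0.746  1.138] m0.04 err 0.0mm 0.000
pre0           [-0.993  1.078  0.653  0.931 -0.15   1.93  -0.949] m0.00 err 47.7mm 0.023
pre            [-0.935  1.162  0.503  0.832 -0.094  1.93  -1.064] m0.00 err 21.9mm 0.018
grip           [-0.96   1.154  0.489  1.016 -0.114  1.767 -1.081] m0.16 err 0.0mm 0.000
lift           [-0.959  1.164  0.537  0.829 -0.13   1.926 -1.066] m0.00 err 51.9mm 0.025
mid            [-0.835  0.884  0.616  1.305  0.078  1.642 -0.768] m0.29 err 0.0mm 0.000
peg            [-0.529  0.847  0.672  1.589  0.224  1.207 -0.552] m0.72 err 0.0mm 0.000
pegon          [-0.424  0.94   0.658  1.737  0.243  0.931 -0.568] m0.69 err 0.0mm 0.000
off            [-0.5    0.87   0.668  1.643  0.23   1.121 -0.557] m0.75 err 0.0mm 0.000
```

```bash
cat > s9.py <<'E'
from s8 import *
def tilt(sg,a,yaw=0.):
    # tool x from world-down (a=0) to -Z_s (a=45deg), rotate about stand y
    a=np.radians(45-a);F=None
    return (-np.sin(a)*-1*1.0,0,-np.cos(a)),(0,sg,0)
def D(st,P,sg,a,up=0):
    xt,zt=tilt(sg,a);return goal(st,P,xt,zt)
def ways(sg):
    p0,r0=tool()
    return [("up",(p0+[.03,0.03,.10],r0)),("down",D("turn",(-20,0,170),sg,0)),("t20",D("turn",(0,0,140),sg,20)),("pre",H("turn",(MX,MY,110),sg,MYAW)),("grip",H("turn",(MX,MY,68),sg,MYAW)),("lift",H("turn",(MX,MY,130),sg,MYAW)),("l2",D("turn",(-40,0,190),sg,25)),
     ("mid",D("peg",(0,60,250),sg,30)),("peg",H("peg",(3,0,170),sg)),("pegon",H("peg",(3,0,60),sg)),("off",H("peg",(3,0,150),sg))]
if __name__=="__main__":
    for sg in(1,-1):
        print(sg,ori("turn",*tilt(sg,0)).apply([1,0,0]));run(sense()["q"],ways(sg),n=60)
E
python3 s9.py
```

```text
1 [-0. -0. -1.]
up             [ 0.981  0.561 -1.363  1.957 -0.258  0.675  1.097] m0.14 err 0.0mm 0.000
down           [-0.149  0.813 -0.957  1.416  0.676  1.246  1.471] m0.54 err 0.0mm 0.000
t20            [-0.34   0.975 -0.839  1.154  0.676  1.624  1.51 ] m0.31 err 0.0mm 0.000
pre            [-0.715  1.127 -0.137  0.846  0.31   1.93   1.788] m0.00 err 0.0mm 0.000
grip           [-0.695  1.099 -0.141  0.987  0.311  1.82   1.764] m0.11 err 0.0mm 0.000
lift           [-0.902  1.178  0.404  0.78  -0.058  1.93   2.018] m0.00 err 4.2mm 0.013
l2             [-0.904  0.912  0.385  1.013 -0.121  1.648  2.046] m0.28 err 0.0mm 0.000
mid            [-0.448  0.572  0.442  1.682  0.22   1.203  2.516] m0.00 err 0.0mm 0.000
peg            [-0.414  0.814  0.499  1.595  0.342  1.2    2.485] m0.04 err 0.0mm 0.000
pegon          [-0.329  0.894  0.504  1.715  0.376  0.972  2.459] m0.06 err 0.0mm 0.000
off            [-0.4    0.825  0.5    1.621  0.348  1.158  2.48 ] m0.04 err 0.0mm 0.000
-1 [-0. -0. -1.]
up             [ 0.981  0.561 -1.363  1.957 -0.258  0.675  1.097] m0.14 err 0.0mm 0.000
down       
[... 169 characters left out ...]
           [-0.764  1.118 -0.022  0.868  0.227  1.917 -1.316] m0.01 err 0.0mm 0.000
grip           [-0.752  1.091 -0.026  1.007  0.229  1.806 -1.334] m0.12 err 0.0mm 0.000
lift           [-0.867  1.131  0.259  0.801  0.038  1.93  -1.203] m0.00 err 13.3mm 0.039
l2             [-0.848  0.882  0.227  1.028 -0.016  1.656 -1.173] m0.27 err 0.0mm 0.000
mid            [-0.414  0.548  0.377  1.7    0.265  1.219 -0.669] m0.71 err 0.0mm 0.000
peg            [-0.387  0.788  0.44   1.614  0.394  1.221 -0.703] m0.71 err 0.0mm 0.000
pegon          [-0.303  0.868  0.45   1.735  0.437  0.993 -0.736] m0.69 err 0.0mm 0.000
off            [-0.373  0.799  0.441  1.64   0.401  1.179 -0.709] m0.75 err 0.0mm 0.000
```

```bash
python3 - <<'E'
from s9 import *
w=ways(-1);
plan(*w[0][1],n=3)
plan(*w[1][1],n=20,start=w[0][1])
E
```

```text
shift mm (tool) [-43.213  -3.054  99.616] rot [0. 0. 0.] minrows 3 n 3
[{"x":-14.4,"y":-1.0,"z":33.2,"wx":0.0,"wy":0.0,"wz":0.0},{"x":-14.4,"y":-1.0,"z":33.2,"wx":0.0,"wy":0.0,"wz":0.0},{"x":-14.4,"y":-1.0,"z":33.2,"wx":0.0,"wy":0.0,"wz":0.0}]
shift mm (tool) [275.083  10.77   97.88 ] rot [ 1.562  0.463 -0.777] minrows 11 n 20
[{"x":13.8,"y":0.5,"z":4.9,"wx":0.078,"wy":0.023,"wz":-0.039},{"x":13.6,"y":1.5,"z":5.1,"wx":0.078,"wy":0.023,"wz":-0.039},{"x":13.4,"y":2.4,"z":5.3,"wx":0.078,"wy":0.023,"wz":-0.039},{"x":13.2,"y":3.3,"z":5.4,"wx":0.078,"wy":0.023,"wz":-0.039},{"x":12.9,"y":4.3,"z":5.4,"wx":0.078,"wy":0.023,"wz":-0.039},{"x":12.6,"y":5.2,"z":5.3,"wx":0.078,"wy":0.023,"wz":-0.039},{"x":12.2,"y":6.1,"z":5.2,"wx":0.078,"wy":0.023,"wz":-0.039},{"x":11.9,"y":6.9,"z":4.9,"wx":0.078,"wy":0.023,"wz":-0.039},{"x":11.5,"y":7.8,"z":4.6,"wx":0.078,"wy":0.023,"wz":-0.039},{"x":11.1,"y":8.5,"z":4.3,"wx":0.078,"wy":0.023,"wz":-0.039}]
[{"x":10.6,"y":9.3,"z":3.8,"wx":0.078,"wy":0.023,"wz":-0.039},{"x":10.2,"y":10.0,"z":3.3,"wx":0.078,"wy":0.023,"wz":-0.039},{"x":9.7,"y":10.6,"z":2.7,"wx":0.078,"wy":0.023,"wz":-0.039},{"x":9.2,"y":11.1,"z":2.1,"wx":0.078,"wy":0.023,"wz":-0.039},{"x":8.7,"y":11.6,"z":1.4,"wx":0.078,"wy":0.023,"wz":-0.039},{"x":8.3,"y":12.0,"z":0.7,"wx":0.078,"wy":0.023,"wz":-0.039},{"x":7.8,"y":12.4,"z":-0.1,"wx":0.078,"wy":0.023,"wz":-0.039},{"x":7.3,"y":12.6,"z":-0.9,"wx":0.078,"wy":0.023,"wz":-0.039},{"x":6.8,"y":12.8,"z":-1.7,"wx":0.078,"wy":0.023,"wz":-0.039},{"x":6.4,"y":12.9,"z":-2.6,"wx":0.078,"wy":0.023,"wz":-0.039}]
```

```bash
python3 -m jog '[{"x":-20,"y":-1,"z":35,"wx":0.0,"wy":0.0,"wz":0.0},{"x":-25,"y":-1,"z":40,"wx":0.02,"wy":0.01,"wz":-0.01},{"x":-20,"y":-1,"z":40,"wx":0.05,"wy":0.02,"wz":-0.03},{"x":13.8,"y":0.5,"z":4.9,"wx":0.08,"wy":0.023,"wz":-0.04},{"x":13.6,"y":1.5,"z":5.1,"wx":0.08,"wy":0.023,"wz":-0.04},{"x":13.4,"y":2.4,"z":5.3,"wx":0.08,"wy":0.023,"wz":-0.04},{"x":13.2,"y":3.3,"z":5.4,"wx":0.08,"wy":0.023,"wz":-0.04},{"x":12.9,"y":4.3,"z":5.4,"wx":0.08,"wy":0.023,"wz":-0.04},{"x":12.6,"y":5.2,"z":5.3,"wx":0.08,"wy":0.023,"wz":-0.04},{"x":12.2,"y":6.1,"z":5.2,"wx":0.08,"wy":0.023,"wz":-0.04}]'
python3 - <<'E'
from s9 import *
where("turn");w=ways(-1)
d=D("turn",(-20,0,190),-1,0)
run(sense()["q"],[("down",d)]+w[2:6]);plan(*d,n=10)
E
```

```text
time_s: 25.68
tcp_pos: [0.5324, 0.2157, 0.375]
orientation: [0.794, -0.022, 0.542, 0.273]
force: [-0.3, 0.2, -0.3]
gripper_width: 1.007
grasp in turn [-189.453  -51.026  147.073] x_t [ 0.961 -0.031 -0.274] z_t [ 0.206 -0.582  0.787] q [ 0.271  0.319 -0.778  1.897 -0.077  0.578  0.057] F [-0.314  0.157 -0.268] w 1.007 t 25.675
down           [-0.542  0.658 -0.262  1.392  0.171  1.117 -1.335] m0.81 err 0.0mm 0.000
t20            [-0.639  0.854 -0.193  1.185  0.234  1.461 -1.367] m0.47 err 0.0mm 0.000
pre            [-0.756  1.117 -0.043  0.867  0.241  1.92  -1.325] m0.01 err 0.0mm 0.000
grip           [-0.743  1.09  -0.047  1.006  0.243  1.81  -1.344] m0.12 err 0.0mm 0.000
lift           [-0.911  1.153  0.387  0.802 -0.044  1.93  -1.142] m0.00 err 11.4mm 0.028
shift mm (tool) [156.306 110.448  61.119] rot [ 0.921  0.269 -0.453] minrows 7 n 10
[{"x":15.6,"y":11.0,"z":6.1,"wx":0.092,"wy":0.027,"wz":-0.045},{"x":14.9,"y":12.3,"z":5.4,"wx":0.092,"wy":0.027,"wz":-0.045},{"x":14.2,"y":13.4,"z":4.7,"wx":0.092,"wy":0.027,"wz":-0.045},{"x":13.5,"y":14.4,"z":3.7,"wx":0.092,"wy":0.027,"wz":-0.045},{"x":12.7,"y":15.3,"z":2.7,"wx":0.092,"wy":0.027,"wz":-0.045},{"x":12.0,"y":16.1,"z":1.6,"wx":0.092,"wy":0.027,"wz":-0.045},{"x":11.2,"y":16.7,"z":0.4,"wx":0.092,"wy":0.027,"wz":-0.045},{"x":10.4,"y":17.2,"z":-0.8,"wx":0.092,"wy":0.027,"wz":-0.045},{"x":9.7,"y":17.5,"z":-2.2,"wx":0.092,"wy":0.027,"wz":-0.045},{"x":9.0,"y":17.6,"z":-3.5,"wx":0.092,"wy":0.027,"wz":-0.045}]
```

```bash
python3 -m jog '[{"x":15.6,"y":11.0,"z":6.1,"wx":0.092,"wy":0.027,"wz":-0.045},{"x":14.9,"y":12.3,"z":5.4,"wx":0.092,"wy":0.027,"wz":-0.045},{"x":14.2,"y":13.4,"z":4.7,"wx":0.092,"wy":0.027,"wz":-0.045},{"x":13.5,"y":14.4,"z":3.7,"wx":0.092,"wy":0.027,"wz":-0.045},{"x":12.7,"y":15.3,"z":2.7,"wx":0.092,"wy":0.027,"wz":-0.045},{"x":12.0,"y":16.1,"z":1.6,"wx":0.092,"wy":0.027,"wz":-0.045},{"x":11.2,"y":16.7,"z":0.4,"wx":0.092,"wy":0.027,"wz":-0.045},{"x":10.4,"y":17.2,"z":-0.8,"wx":0.092,"wy":0.027,"wz":-0.045},{"x":9.7,"y":17.5,"z":-2.2,"wx":0.092,"wy":0.027,"wz":-0.045},{"x":9.0,"y":17.6,"z":-3.5,"wx":0.092,"wy":0.027,"wz":-0.045}]'
python3 - <<'E'
from s9 import *
where("turn")
d=H("turn",(MX,MY,106),-1,MYAW)
run(sense()["q"],[("pre",d)]);plan(*d,n=10)
E
```

```text
time_s: 26.92
tcp_pos: [0.5674, 0.4119, 0.2795]
orientation: [0.679, 0.174, 0.689, -0.186]
force: [0.5, -0.2, 0.2]
gripper_width: 0.999
grasp in turn [ -3.101  16.045 188.691] x_t [ 0.693  0.01  -0.721] z_t [ 0.002 -1.    -0.012] q [-0.568  0.687 -0.246  1.371  0.168  1.126 -1.351] F [ 0.451 -0.202  0.215] w 0.999 t 26.925
pre            [-0.732  1.114 -0.105  0.88   0.282  1.919 -1.353] m0.01 err 0.0mm 0.000
shift mm (tool) [ 77.91  -16.323  14.299] rot [ 0.013 -0.019 -0.766] minrows 5 n 10
[{"x":7.8,"y":-1.6,"z":1.4,"wx":0.001,"wy":-0.002,"wz":-0.077},{"x":7.9,"y":-1.0,"z":1.4,"wx":0.001,"wy":-0.002,"wz":-0.077},{"x":8.0,"y":-0.4,"z":1.4,"wx":0.001,"wy":-0.002,"wz":-0.077},{"x":8.0,"y":0.2,"z":1.4,"wx":0.001,"wy":-0.002,"wz":-0.077},{"x":7.9,"y":0.8,"z":1.4,"wx":0.001,"wy":-0.002,"wz":-0.077},{"x":7.8,"y":1.4,"z":1.4,"wx":0.001,"wy":-0.002,"wz":-0.077},{"x":7.7,"y":2.0,"z":1.3,"wx":0.001,"wy":-0.002,"wz":-0.077},{"x":7.5,"y":2.6,"z":1.3,"wx":0.001,"wy":-0.002,"wz":-0.077},{"x":7.3,"y":3.2,"z":1.3,"wx":0.001,"wy":-0.002,"wz":-0.077},{"x":7.1,"y":3.7,"z":1.3,"wx":0.001,"wy":-0.002,"wz":-0.077}]
```

```bash
python3 -m jog '[{"x":4,"y":-2,"z":1.4,"wx":0.001,"wy":-0.002,"wz":-0.085},{"x":6,"y":-1.0,"z":1.6,"wx":0.001,"wy":-0.002,"wz":-0.085},{"x":8.0,"y":-0.4,"z":1.6,"wx":0.001,"wy":-0.002,"wz":-0.085},{"x":8.0,"y":0.2,"z":1.6,"wx":0.001,"wy":-0.002,"wz":-0.085},{"x":7.9,"y":0.8,"z":1.4,"wx":0.001,"wy":-0.002,"wz":-0.085},{"x":7.8,"y":1.4,"z":1.4,"wx":0.001,"wy":-0.002,"wz":-0.085},{"x":7.7,"y":2.0,"z":1.3,"wx":0.001,"wy":-0.002,"wz":-0.085},{"x":0,"y":2,"z":1,"wx":0.001,"wy":-0.002,"wz":-0.085},{"x":0,"y":0,"z":0,"wx":0,"wy":0,"wz":0}]'
python3 - <<'E'
from s9 import *
where("turn")
d=H("turn",(MX,MY,106),-1,MYAW)
run(sense()["q"],[("pre",d)]);plan(*d,n=2)
c=camera("wrist");im=c["image"].copy()
cz,sz=np.cos(MYAW),np.sin(MYAW)
for P in[(-50,-56,32),(-50,56,32),(65,70,32),(65,-70,32),(-65,70,32),(-65,-70,32),(-40,-6,76),(-40,6,76),(40,-6,76),(40,6,76),(-115,22,22),(-115,-22,22)]:
    u=proj(c,pt("turn",(MX+cz*P[0]-sz*P[1],MY+sz*P[0]+cz*P[1],P[2])))[0];cv2.circle(im,tuple(int(v) for v in u),4,(0,255,0),1)
cv2.imwrite("pics/w16.png",im)
E
```

```text
time_s: 28.05
tcp_pos: [0.5604, 0.4079, 0.2158]
orientation: [0.58, -0.083, 0.7, -0.409]
force: [0.9, 0.3, -1.0]
gripper_width: 1.0
grasp in turn [  2.594  18.854 123.772] x_t [ 0.053 -0.014 -0.998] z_t [ 0.004 -1.     0.014] q [-0.743  1.065 -0.111  0.921  0.276  1.874 -1.347] F [ 0.883  0.279 -0.965] w 1.0 t 28.05
pre            [-0.735  1.114 -0.098  0.88   0.276  1.918 -1.35 ] m0.01 err 0.0mm 0.000
shift mm (tool) [18.022  1.045 17.269] rot [ 0.022  0.014 -0.053] minrows 1 n 2
[{"x":9.0,"y":0.5,"z":8.6,"wx":0.011,"wy":0.007,"wz":-0.027},{"x":8.9,"y":0.9,"z":8.7,"wx":0.011,"wy":0.007,"wz":-0.027}]
```

```bash
sed -i 's/^MX,MY,MYAW=.*/MX,MY,MYAW=1.8,2.3,0.004/' s8.py; python3 - <<'E'
from s9 import *
plan(*H("turn",(MX,MY,104),-1,MYAW),n=3)
E
```

```text
shift mm (tool) [20.437  1.437 16.797] rot [ 0.     0.014 -0.055] minrows 1 n 3
[{"x":6.8,"y":0.5,"z":5.6,"wx":0.0,"wy":0.005,"wz":-0.018},{"x":6.8,"y":0.6,"z":5.6,"wx":0.0,"wy":0.005,"wz":-0.018},{"x":6.7,"y":0.7,"z":5.7,"wx":0.0,"wy":0.005,"wz":-0.018}]
```

```bash
python3 -m jog '[{"x":2,"y":0.5,"z":7,"wx":0.0,"wy":0.005,"wz":-0.02},{"x":4,"y":0.6,"z":6,"wx":0.0,"wy":0.005,"wz":-0.02},{"x":6.7,"y":0.7,"z":5,"wx":0.0,"wy":0.005,"wz":-0.018},{"x":6,"y":0,"z":0,"wx":0,"wy":0,"wz":0},{"x":0,"y":0,"z":0,"wx":0,"wy":0,"wz":0}]'
python3 - <<'E'
from s9 import *
where("turn");plan(*H("turn",(MX,MY,70),-1,MYAW),n=3)
c=camera("wrist");cv2.imwrite("pics/w17.png",c["image"])
E
```

```text
time_s: 28.72
tcp_pos: [0.572, 0.3869, 0.202]
orientation: [0.563, -0.099, 0.701, -0.426]
force: [0.3, -0.0, 0.3]
gripper_width: 0.998
grasp in turn [  0.343  -0.668 104.917] x_t [-0.002  0.001 -1.   ] z_t [ 0.003 -1.    -0.001] q [-0.742  1.101 -0.044  0.903  0.252  1.898 -1.297] F [ 0.344 -0.047  0.301] w 0.998 t 28.725
shift mm (tool) [34.918  1.427 -2.985] rot [-0.001 -0.001  0.002] minrows 1 n 3
[{"x":11.6,"y":0.5,"z":-1.0,"wx":-0.0,"wy":-0.0,"wz":0.001},{"x":11.6,"y":0.5,"z":-1.0,"wx":-0.0,"wy":-0.0,"wz":0.001},{"x":11.6,"y":0.5,"z":-1.0,"wx":-0.0,"wy":-0.0,"wz":0.001}]
```

```bash
python3 -m jog '[{"x":8,"y":0.5,"z":-2,"wx":0,"wy":0,"wz":0},{"x":10,"y":0.5,"z":-1.5,"wx":0,"wy":0,"wz":0},{"x":9,"y":0.3,"z":0,"wx":0,"wy":0,"wz":0},{"x":8,"y":0,"z":0,"wx":0,"wy":0,"wz":0},{"x":0,"y":0,"z":0,"wx":0,"wy":0,"wz":0}]'
python3 - <<'E'
from s9 import *
where("turn");plan(*H("turn",(MX,MY,70),-1,MYAW),n=1)
c=camera("wrist");cv2.imwrite("pics/w18.png",c["image"])
E
```

```text
time_s: 29.4
tcp_pos: [0.5559, 0.3666, 0.175]
orientation: [0.564, -0.099, 0.701, -0.425]
force: [0.4, -0.2, 0.6]
gripper_width: 0.998
grasp in turn [ 1.449  3.537 67.767] x_t [-0.001  0.001 -1.   ] z_t [ 0.003 -1.    -0.001] q [-0.733  1.078 -0.051  1.027  0.253  1.8   -1.321] F [ 0.401 -0.238  0.563] w 0.998 t 29.4
shift mm (tool) [-2.235  0.279  1.179] rot [-0.001 -0.001  0.001] minrows 1 n 1
[{"x":-2.2,"y":0.3,"z":1.2,"wx":-0.001,"wy":-0.001,"wz":0.001}]
```

```bash
python3 -m jog '[{"x":0,"y":0,"z":0,"wx":0,"wy":0,"wz":0},{"x":0,"y":0,"z":0,"wx":0,"wy":0,"wz":0},{"x":0,"y":0,"z":0,"wx":0,"wy":0,"wz":0},{"x":0,"y":0,"z":0,"wx":0,"wy":0,"wz":0},{"x":0,"y":0,"z":0,"wx":0,"wy":0,"wz":0}]' 1 80
python3 - <<'E'
from s9 import *
where("turn")
w=[("lift",H("turn",(0,2,110),-1,0)),("l1",D("turn",(-10,2,130),-1,35)),("l2",D("turn",(-40,0,190),-1,25)),
     ("mid",D("peg",(0,60,250),-1,30)),("peg",H("peg",(3,0,170),-1)),("pegon",H("peg",(3,0,60),-1))]
run(sense()["q"],w)
E
```

```text
time_s: 30.08
tcp_pos: [0.5564, 0.3675, 0.1758]
orientation: [0.564, -0.098, 0.701, -0.425]
force: [0.1, 1.4, 1.7]
gripper_width: 0.123
grasp in turn [ 1.693  3.544 69.073] x_t [ 0.001  0.    -1.   ] z_t [ 0.003 -1.    -0.   ] q [-0.733  1.078 -0.051  1.024  0.253  1.801 -1.321] F [0.065 1.383 1.698] w 0.123 t 30.075
lift           [-0.754  1.113 -0.048  0.873  0.244  1.919 -1.309] m0.01 err 0.0mm 0.000
l1             [-0.729  0.989 -0.075  0.998  0.218  1.752 -1.324] m0.18 err 0.0mm 0.000
l2             [-0.705  0.866 -0.098  1.021  0.188  1.682 -1.312] m0.25 err 0.0mm 0.000
mid            [-0.183  0.515  0.036  1.693  0.418  1.284 -0.82 ] m0.65 err 0.0mm 0.000
peg            [-0.194  0.738  0.123  1.608  0.579  1.319 -0.864] m0.61 err 0.0mm 0.000
pegon          [-0.113  0.811  0.152  1.73   0.652  1.107 -0.917] m0.70 err 0.0mm 0.000
```

```bash
python3 -m jog '[{"x":-3,"y":0,"z":0,"wx":0,"wy":0,"wz":0},{"x":-4,"y":0,"z":0,"wx":0,"wy":0,"wz":0},{"x":-5,"y":0,"z":0,"wx":0,"wy":0,"wz":0},{"x":-6,"y":0,"z":0,"wx":0,"wy":0,"wz":0},{"x":-6,"y":0,"z":0,"wx":0,"wy":0,"wz":0},{"x":-8,"y":0,"z":0,"wx":0,"wy":0,"wz":0},{"x":-8,"y":0,"z":0,"wx":0,"wy":0,"wz":0}]'
python3 - <<'E'
from s9 import *
where("turn")
c=camera("scene");im=c["image"]
A=cv2.resize(im[120:280,380:540],None,fx=4,fy=3.7,interpolation=cv2.INTER_CUBIC);cv2.imwrite("pics/z19.png",A)
E
```

```text
time_s: 30.95
tcp_pos: [0.5709, 0.3937, 0.2054]
orientation: [0.564, -0.099, 0.701, -0.425]
force: [-0.6, 0.1, -2.8]
gripper_width: 0.126
grasp in turn [  1.936   3.623 111.181] x_t [ 0.     0.001 -1.   ] z_t [ 0.004 -1.    -0.001] q [-0.76   1.105 -0.014  0.888  0.229  1.906 -1.287] F [-0.57   0.119 -2.798] w 0.126 t 30.95
```

```bash
python3 - <<'E'
from s9 import *
a=D("turn",(-12,2,140),-1,35);b=D("turn",(-40,0,200),-1,25)
plan(*a,n=4);plan(*b,n=5,start=a)
run(sense()["q"],[("a",a),("b",b)])
E
```

```text
shift mm (tool) [-27.057 -23.264   1.643] rot [ 0.004 -0.001  0.173] minrows 2 n 4
[{"x":-6.8,"y":-5.8,"z":0.4,"wx":0.001,"wy":-0.0,"wz":0.043},{"x":-7.0,"y":-5.5,"z":0.4,"wx":0.001,"wy":-0.0,"wz":0.043},{"x":-7.2,"y":-5.2,"z":0.4,"wx":0.001,"wy":-0.0,"wz":0.043},{"x":-7.5,"y":-4.9,"z":0.4,"wx":0.001,"wy":-0.0,"wz":0.043}]
shift mm (tool) [-63.132 -26.515   2.   ] rot [-0.     0.     0.175] minrows 2 n 5
[{"x":-12.6,"y":-5.3,"z":0.4,"wx":-0.0,"wy":0.0,"wz":0.035},{"x":-12.8,"y":-4.9,"z":0.4,"wx":-0.0,"wy":0.0,"wz":0.035},{"x":-13.0,"y":-4.4,"z":0.4,"wx":-0.0,"wy":0.0,"wz":0.035},{"x":-13.1,"y":-4.0,"z":0.4,"wx":-0.0,"wy":0.0,"wz":0.035},{"x":-13.2,"y":-3.5,"z":0.4,"wx":-0.0,"wy":0.0,"wz":0.035}]
a              [-0.746  0.992 -0.039  0.969  0.194  1.772 -1.305] m0.16 err 0.0mm 0.000
b              [-0.725  0.875 -0.061  0.985  0.164  1.705 -1.295] m0.23 err 0.0mm 0.000
```

```bash
python3 -m jog '[{"x":-10,"y":-5.8,"z":0.4,"wx":0.001,"wy":0,"wz":0.025},{"x":-10,"y":-5.5,"z":0.4,"wx":0.001,"wy":0,"wz":0.043},{"x":-10,"y":-5.2,"z":0.4,"wx":0.001,"wy":0,"wz":0.043},{"x":-10,"y":-4.9,"z":0.4,"wx":0.001,"wy":0,"wz":0.043},{"x":-12.6,"y":-5.3,"z":0.4,"wx":0,"wy":0.0,"wz":0.035},{"x":-12.8,"y":-4.9,"z":0.4,"wx":0,"wy":0.0,"wz":0.035},{"x":-13.0,"y":-4.4,"z":0.4,"wx":0,"wy":0.0,"wz":0.035},{"x":-13.1,"y":-4.0,"z":0.4,"wx":0,"wy":0.0,"wz":0.035},{"x":-13.2,"y":-3.5,"z":0.4,"wx":0,"wy":0.0,"wz":0.035}]'
python3 - <<'E'
from s9 import *
where("turn")
c=camera("scene");cv2.imwrite("pics/s20.png",c["image"])
im=c["image"];A=cv2.resize(im[140:290,390:520],None,fx=4.5,fy=4,interpolation=cv2.INTER_CUBIC);cv2.imwrite("pics/z20.png",A)
w=[("mid",D("peg",(0,60,250),-1,30)),("m2",H("peg",(0,0,170),-1)),("peg",H("peg",(3,0,90),-1)),("pegon",H("peg",(3,0,60),-1))]
run(sense()["q"],w)
plan(*w[0][1],n=14)
E
```

```text
time_s: 32.12
tcp_pos: [0.5877, 0.416, 0.3254]
orientation: [0.63, 0.027, 0.706, -0.32]
force: [0.2, 0.4, -2.8]
gripper_width: 0.127
grasp in turn [-44.792  -0.289 218.943] x_t [ 0.347  0.    -0.938] z_t [-0.001 -1.    -0.001] q [-0.72   0.877 -0.061  0.936  0.171  1.744 -1.283] F [ 0.216  0.44  -2.758] w 0.127 t 32.125
mid            [-0.207  0.517  0.07   1.693  0.404  1.277 -0.806] m0.65 err 0.0mm 0.000
m2             [-0.212  0.736  0.156  1.611  0.564  1.309 -0.846] m0.62 err 0.0mm 0.000
peg            [-0.155  0.79   0.174  1.702  0.611  1.152 -0.886] m0.73 err 0.0mm 0.000
pegon          [-0.133  0.814  0.183  1.73   0.632  1.094 -0.901] m0.70 err 0.0mm 0.000
shift mm (tool) [ 203.109 -410.757  209.215] rot [-0.028 -0.012 -0.097] minrows 11 n 14
[{"x":14.5,"y":-29.3,"z":14.9,"wx":-0.002,"wy":-0.001,"wz":-0.007},{"x":14.7,"y":-29.3,"z":14.9,"wx":-0.002,"wy":-0.001,"wz":-0.007},{"x":14.9,"y":-29.2,"z":14.8,"wx":-0.002,"wy":-0.001,"wz":-0.007},{"x":15.2,"y":-29.1,"z":14.7,"wx":-0.002,"wy":-0.001,"wz":-0.007},{"x":15.4,"y":-29.0,"z":14.7,"wx":-0.002,"wy":-0.001,"wz":-0.007},{"x":15.6,"y":-29.0,"z":14.6,"wx":-0.002,"wy":-0.001,"wz":-0.007},{"x":15.8,"y":-28.9,"z":14.5,"wx":-0.002,"wy":-0.001,"wz":-0.007},{"x":16.0,"y":-28.8,"z":14.4,"wx":-0.002,"wy":-0.001,"wz":-0.007},{"x":16.2,"y":-28.7,"z":14.4,"wx":-0.002,"wy":-0.001,"wz":-0.007},{"x":16.4,"y":-28.6,"z":14.3,"wx":-0.002,"wy":-0.001,"wz":-0.007}]
[{"x":16.6,"y":-28.6,"z":14.2,"wx":-0.002,"wy":-0.001,"wz":-0.007},{"x":16.9,"y":-28.5,"z":14.2,"wx":-0.002,"wy":-0.001,"wz":-0.007},{"x":17.1,"y":-28.4,"z":14.1,"wx":-0.002,"wy":-0.001,"wz":-0.007},{"x":17.3,"y":-28.3,"z":14.0,"wx":-0.002,"wy":-0.001,"wz":-0.007}]
```

```bash
python3 - <<'E'
from s9 import *
p,r=tool()
# mould pts in tool frame: mould centre at grasp + 48 along tool x; mould x axis = tool ? 
for nm,(P,Rr) in[("now",(p,r)),("mid",D("peg",(0,60,250),-1,30)),("m2",H("peg",(0,0,170),-1))]:
    c=P+Rr.apply([.054+.048,0,0]);print(nm,"tcp",P,"centre",c, "corners z",[ (c+Rr.apply([.012,sx*.07 if 0 else s,t]))[2].round(3) for s in(.065,-.115) for t in(.07,-.07)],"xy",[ (c+Rr.apply([.012,s,t]))[:2].round(3) for s in(.065,-.115,-.065) for t in(.07,-.07)])
E
```

```text
now tcp [0.588 0.416 0.328] centre [0.568 0.379 0.235] corners z [np.float64(0.197), np.float64(0.197), np.float64(0.272), np.float64(0.272)] xy [array([0.655, 0.392]), array([0.533, 0.461]), array([0.575, 0.249]), array([0.453, 0.318]), array([0.598, 0.289]), array([0.475, 0.357])]
mid tcp [ 0.548 -0.086  0.313] centre [ 0.524 -0.131  0.225] corners z [np.float64(0.182), np.float64(0.182), np.float64(0.272), np.float64(0.272)] xy [array([ 0.609, -0.119]), array([ 0.485, -0.054]), array([ 0.538, -0.257]), array([ 0.413, -0.192]), array([ 0.557, -0.219]), array([ 0.433, -0.154])]
m2 tcp [ 0.58  -0.154  0.248] centre [ 0.547 -0.218  0.176] corners z [np.float64(0.122), np.float64(0.122), np.float64(0.249), np.float64(0.249)] xy [array([ 0.626, -0.217]), array([ 0.502, -0.152]), array([ 0.567, -0.33 ]), array([ 0.443, -0.265]), array([ 0.584, -0.298]), array([ 0.459, -0.234])]
```

```bash
python3 -m jog '[{"x":-5,"y":-15,"z":8,"wx":-0.002,"wy":-0.001,"wz":-0.003},{"x":0,"y":-25,"z":14.9,"wx":-0.002,"wy":-0.001,"wz":-0.003},{"x":6,"y":-29.2,"z":14.8,"wx":-0.002,"wy":-0.001,"wz":-0.003},{"x":15,"y":-29.1,"z":14.7,"wx":-0.002,"wy":-0.001,"wz":-0.003},{"x":15.4,"y":-29.0,"z":14.7,"wx":-0.002,"wy":-0.001,"wz":-0.003},{"x":15.6,"y":-29.0,"z":14.6,"wx":-0.002,"wy":-0.001,"wz":-0.003},{"x":15.8,"y":-28.9,"z":14.5,"wx":-0.002,"wy":-0.001,"wz":-0.003},{"x":16.0,"y":-28.8,"z":14.4,"wx":-0.002,"wy":-0.001,"wz":-0.003},{"x":16.2,"y":-28.7,"z":14.4,"wx":-0.002,"wy":-0.001,"wz":-0.003},{"x":16.4,"y":-28.6,"z":14.3,"wx":-0.002,"wy":-0.001,"wz":-0.003}]'
python3 - <<'E'
from s9 import *
where("peg")
w=H("peg",(0,0,150),-1)
plan(*w,n=12)
run(sense()["q"],[("m",w)])
E
```

```text
time_s: 33.42
tcp_pos: [0.5681, 0.0743, 0.3471]
orientation: [0.629, 0.008, 0.707, -0.324]
force: [0.3, -0.8, -3.2]
gripper_width: 0.123
grasp in peg [ 86.368 115.746 381.787] x_t [ 0.315  0.003 -0.949] z_t [-0.006 -1.    -0.005] q [-0.364  0.541 -0.004  1.524  0.304  1.445 -0.95 ] F [ 0.262 -0.809 -3.162] w 0.123 t 33.425
shift mm (tool) [ 195.253 -137.087  117.161] rot [-0.007 -0.004 -0.32 ] minrows 6 n 12
[{"x":16.3,"y":-11.4,"z":9.8,"wx":-0.001,"wy":-0.0,"wz":-0.027},{"x":16.6,"y":-11.0,"z":9.8,"wx":-0.001,"wy":-0.0,"wz":-0.027},{"x":16.9,"y":-10.6,"z":9.7,"wx":-0.001,"wy":-0.0,"wz":-0.027},{"x":17.1,"y":-10.1,"z":9.7,"wx":-0.001,"wy":-0.0,"wz":-0.027},{"x":17.4,"y":-9.6,"z":9.7,"wx":-0.001,"wy":-0.0,"wz":-0.027},{"x":17.7,"y":-9.2,"z":9.7,"wx":-0.001,"wy":-0.0,"wz":-0.027},{"x":17.9,"y":-8.7,"z":9.7,"wx":-0.001,"wy":-0.0,"wz":-0.027},{"x":18.1,"y":-8.2,"z":9.7,"wx":-0.001,"wy":-0.0,"wz":-0.027},{"x":18.4,"y":-7.8,"z":9.7,"wx":-0.001,"wy":-0.0,"wz":-0.027},{"x":18.6,"y":-7.3,"z":9.7,"wx":-0.001,"wy":-0.0,"wz":-0.027}]
[{"x":18.7,"y":-6.8,"z":9.7,"wx":-0.001,"wy":-0.0,"wz":-0.027},{"x":18.9,"y":-6.3,"z":9.6,"wx":-0.001,"wy":-0.0,"wz":-0.027}]
m              [-0.188  0.745  0.145  1.637  0.583  1.274 -0.862] m0.66 err 0.0mm 0.000
```

```bash
python3 -m jog '[{"x":5,"y":-20,"z":17,"wx":-0.001,"wy":0,"wz":-0.027},{"x":8,"y":-20,"z":17,"wx":-0.001,"wy":0,"wz":-0.03},{"x":10,"y":-20,"z":17,"wx":-0.001,"wy":0,"wz":-0.035},{"x":15,"y":-20,"z":17,"wx":-0.001,"wy":0,"wz":-0.035},{"x":20,"y":-12,"z":17,"wx":-0.001,"wy":0,"wz":-0.035},{"x":25,"y":-9,"z":15,"wx":-0.001,"wy":0,"wz":-0.035},{"x":25,"y":-6,"z":8,"wx":-0.001,"wy":0,"wz":-0.035},{"x":25,"y":-6,"z":4,"wx":-0.001,"wy":0,"wz":-0.035},{"x":20,"y":-6,"z":0,"wx":0,"wy":0,"wz":-0.03},{"x":0,"y":0,"z":0,"wx":0,"wy":0,"wz":0}]'
python3 - <<'E'
from s9 import *
where("peg")
w=H("peg",(0,0,130),-1)
plan(*w,n=3)
c=camera("wrist");cv2.imwrite("pics/w21.png",c["image"])
c=camera("scene");im=c["image"];A=cv2.resize(im[90:230,190:350],None,fx=4.5,fy=4,interpolation=cv2.INTER_CUBIC);cv2.imwrite("pics/z21.png",A)
E
```

```text
time_s: 34.67
tcp_pos: [0.575, -0.1647, 0.2816]
orientation: [0.567, -0.107, 0.702, -0.417]
force: [0.3, -0.1, -2.0]
gripper_width: 0.121
grasp in peg [-32.03   -0.207 184.988] x_t [-0.     0.009 -1.   ] z_t [ 0.003 -1.    -0.009] q [-0.171  0.689  0.141  1.588  0.579  1.364 -0.79 ] F [ 0.269 -0.07  -1.953] w 0.121 t 34.675
shift mm (tool) [54.987 32.031 -0.093] rot [ 0.003 -0.009  0.   ] minrows 2 n 3
[{"x":18.3,"y":10.7,"z":-0.0,"wx":0.001,"wy":-0.003,"wz":0.0},{"x":18.3,"y":10.7,"z":-0.1,"wx":0.001,"wy":-0.003,"wz":0.0},{"x":18.3,"y":10.7,"z":-0.2,"wx":0.001,"wy":-0.003,"wz":0.0}]
```

```bash
python3 - <<'E'
from s9 import *
c=camera("wrist")
im=c["image"]
print([proj(c,pt("peg",P))[0] for P in[(65,-75,0),(65,75,0)]])
p,r=tool()
# mould predicted corners, mould centre = grasp+49 along tool x; back face 12 nearer; lower edge dir +Xs
g=p+r.apply([.0539,0,0]);F=r.as_matrix()
# stand axes from tool: X_s ~ tool? Z_s=-tool x ; Y_s=-tool z ; X=Y x Z
Z=-F[:,0];Y=-F[:,2];X=np.cross(Y,Z)
mc=g-Z*.049
for P in[(65,-70,12),(65,70,12)]:print("mould",P,proj(c,mc+np.stack([X,Y,Z],1)@(np.array(P)/1000.))[0])
A=cv2.resize(im[70:160,180:460],None,fx=2.8,fy=2.8,interpolation=cv2.INTER_CUBIC);cv2.imwrite("pics/w22.png",A)
E
```

```text
[array([393.73 ,  88.145]), array([246.359,  87.601])]
mould (65, -70, 12) [446.379 132.391]
mould (65, 70, 12) [191.831 132.079]
```

```bash
python3 - <<'E'
from s9 import *
plan(*H("peg",(2.5,0.3,125),-1),n=4)
E
```

```text
shift mm (tool) [62.531 33.863 -1.083] rot [ 0.003 -0.006 -0.003] minrows 2 n 4
[{"x":15.6,"y":8.5,"z":-0.3,"wx":0.001,"wy":-0.002,"wz":-0.001},{"x":15.6,"y":8.5,"z":-0.3,"wx":0.001,"wy":-0.002,"wz":-0.001},{"x":15.6,"y":8.5,"z":-0.3,"wx":0.001,"wy":-0.002,"wz":-0.001},{"x":15.6,"y":8.5,"z":-0.4,"wx":0.001,"wy":-0.002,"wz":-0.001}]
```

```bash
python3 -m jog '[{"x":14,"y":10,"z":-0.3,"wx":0.001,"wy":-0.002,"wz":-0.001},{"x":15.6,"y":10,"z":-0.3,"wx":0.001,"wy":-0.002,"wz":-0.001},{"x":15.6,"y":9,"z":-0.3,"wx":0.001,"wy":-0.002,"wz":-0.001},{"x":14,"y":4,"z":-0.3,"wx":0.001,"wy":-0.001,"wz":-0.001},{"x":0,"y":0,"z":0,"wx":0,"wy":0,"wz":0}]'
python3 - <<'E'
from s9 import *
where("peg")
plan(*H("peg",(2.5,0.3,110),-1),n=2)
for n in("scene","top"):
    c=camera(n);im=c["image"]
    u,v=(205,110) if n=="scene" else (370,190)
    cv2.imwrite(f"pics/{n}23.png",cv2.resize(im[v:v+110,u:u+120],None,fx=5,fy=5,interpolation=cv2.INTER_CUBIC))
E
```

```text
time_s: 35.45
tcp_pos: [0.5663, -0.1788, 0.2129]
orientation: [0.571, -0.108, 0.698, -0.418]
force: [0.2, 0.0, -1.8]
gripper_width: 0.121
grasp in peg [  4.873   0.382 124.738] x_t [ 0.    -0.002 -1.   ] z_t [-0.    -1.     0.002] q [-0.155  0.766  0.144  1.654  0.607  1.23  -0.867] F [ 0.185  0.014 -1.817] w 0.121 t 35.45
shift mm (tool) [14.738 -2.365  0.167] rot [-0.     0.002 -0.   ] minrows 1 n 2
[{"x":7.4,"y":-1.2,"z":0.1,"wx":-0.0,"wy":0.001,"wz":-0.0},{"x":7.4,"y":-1.2,"z":0.1,"wx":-0.0,"wy":0.001,"wz":-0.0}]
```

```bash
python3 -m jog '[{"x":7,"y":-1.2,"z":0,"wx":0,"wy":0.001,"wz":0},{"x":8,"y":-1.2,"z":0,"wx":0,"wy":0.001,"wz":0},{"x":3,"y":0,"z":0,"wx":0,"wy":0,"wz":0},{"x":0,"y":0,"z":0,"wx":0,"wy":0,"wz":0}]'
python3 - <<'E'
from s9 import *
where("peg")
c=camera("top");im=c["image"].copy()
u,v=(370,190);f=5
A=cv2.resize(im[v:v+110,u:u+120],None,fx=f,fy=f,interpolation=cv2.INTER_CUBIC)
def m(P,col):
    x=(proj(c,P)[0]-[u,v]+.5)*f-.5;cv2.circle(A,tuple(int(round(a)) for a in x),5,col,1)
for y in(56,-56):
    m(pt("peg",(-50,y,40)),(0,255,0));m(pt("peg",(-50,y,0)),(0,255,255))
p,r=tool();F=r.as_matrix();g=p+F[:,0]*.0539;Z=-F[:,0];Y=-F[:,2];X=np.cross(Y,Z);mc=g-Z*.049-X*.0017
for y in(56,-56):m(mc+np.stack([X,Y,Z],1)@(np.array([-50,y,12])/1000.),(255,0,0))
cv2.imwrite("pics/t24.png",A)
E
```

```text
time_s: 36.05
tcp_pos: [0.5605, -0.1921, 0.2033]
orientation: [0.572, -0.107, 0.698, -0.418]
force: [-0.2, 1.0, -2.0]
gripper_width: 0.124
grasp in peg [  1.56   -0.585 107.741] x_t [ 0.002 -0.003 -1.   ] z_t [-0.002 -1.     0.003] q [-0.139  0.772  0.149  1.673  0.619  1.196 -0.872] F [-0.197  0.982 -2.031] w 0.124 t 36.05
```

```bash
python3 - <<'E'
from s9 import *
c=camera("top");im=c["image"].copy()
f=14;out=[]
p,r=tool();F=r.as_matrix();g=p+F[:,0]*.0539;Z=-F[:,0];Y=-F[:,2];X=np.cross(Y,Z);mc=g-Z*.049-X*.0017;M=np.stack([X,Y,Z],1)
for (u,v) in((438,218),(415,260)):
    A=cv2.resize(im[v:v+28,u:u+28],None,fx=f,fy=f,interpolation=cv2.INTER_CUBIC);A=cv2.convertScaleAbs(A,alpha=1.6)
    for y in(56,-56):
        x=(proj(c,mc+M@(np.array([-50,y,12])/1000.))[0]-[u,v]+.5)*f
        a=np.linspace(0,6.28,40);pts=[(proj(c,mc+M@(np.array([-50+9*np.cos(t),y+9*np.sin(t),12])/1000.))[0]-[u,v]+.5)*f for t in a]
        cv2.polylines(A,[np.int32(pts)],True,(255,0,0),1)
    out.append(A)
cv2.imwrite("pics/t25.png",np.hstack(out))
E
python3 -m jog '[{"x":4,"y":1,"z":-1.4,"wx":0,"wy":-0.002,"wz":0.002},{"x":6,"y":0.5,"z":0,"wx":0,"wy":0,"wz":0},{"x":6,"y":0,"z":0,"wx":0,"wy":0,"wz":0},{"x":0,"y":0,"z":0,"wx":0,"wy":0,"wz":0}]'
python3 - <<'E'
from s9 import *
where("peg")
c=camera("top");im=c["image"]
u,v=(370,190);f=5
cv2.imwrite("pics/t26.png",cv2.resize(im[v:v+110,u:u+120],None,fx=f,fy=f,interpolation=cv2.INTER_CUBIC))
E
```

```text
time_s: 36.65
tcp_pos: [0.5544, -0.2007, 0.1901]
orientation: [0.573, -0.107, 0.697, -0.417]
force: [-0.3, 0.6, -1.3]
gripper_width: 0.125
grasp in peg [ 3.635  0.688 90.986] x_t [ 0.005 -0.005 -1.   ] z_t [-0.002 -1.     0.005] q [-0.129  0.784  0.152  1.695  0.631  1.159 -0.885] F [-0.322  0.584 -1.264] w 0.125 t 36.65
```

```bash
python3 -m jog '[{"x":6,"y":-0.5,"z":0,"wx":0,"wy":-0.004,"wz":0.004},{"x":6,"y":0,"z":0,"wx":0,"wy":0,"wz":0},{"x":6,"y":0,"z":0,"wx":0,"wy":0,"wz":0},{"x":0,"y":0,"z":0,"wx":0,"wy":0,"wz":0}]'
python3 - <<'E'
from s9 import *
where("peg")
for n in("scene","top"):
    c=camera(n);im=c["image"]
    u,v=(205,110) if n=="scene" else (370,190)
    cv2.imwrite(f"pics/{n}27.png",cv2.resize(im[v:v+110,u:u+120],None,fx=5,fy=5,interpolation=cv2.INTER_CUBIC))
E
```

```text
time_s: 37.2
tcp_pos: [0.5483, -0.213, 0.1769]
orientation: [0.576, -0.106, 0.696, -0.415]
force: [1.0, 0.1, -2.7]
gripper_width: 0.121
grasp in peg [ 3.506  0.151 71.985] x_t [ 0.009 -0.01  -1.   ] z_t [-0.002 -1.     0.01 ] q [-0.113  0.795  0.157  1.717  0.647  1.116 -0.895] F [ 0.957  0.089 -2.663] w 0.121 t 37.2
```

```bash
python3 -c "
from s9 import *
plan(*H('peg',(3.5,0.2,62),-1),n=2)"
python3 -m jog '[{"x":5,"y":0,"z":0,"wx":0,"wy":0.005,"wz":-0.004},{"x":4,"y":0,"z":0,"wx":0,"wy":0.005,"wz":-0.004},{"x":0,"y":0,"z":0,"wx":0,"wy":0,"wz":0}]'
python3 -c "
from s9 import *
where('peg')"
```

```text
shift mm (tool) [10.552  0.257  0.247] rot [-0.002  0.01  -0.01 ] minrows 1 n 2
[{"x":5.3,"y":0.1,"z":0.1,"wx":-0.001,"wy":0.005,"wz":-0.005},{"x":5.3,"y":0.2,"z":0.2,"wx":-0.001,"wy":0.005,"wz":-0.005}]
time_s: 37.67
tcp_pos: [0.5458, -0.2185, 0.1704]
orientation: [0.571, -0.107, 0.698, -0.418]
force: [-0.6, 0.5, -1.1]
gripper_width: 0.124
grasp in peg [ 3.451  0.368 63.153] x_t [ 0.001 -0.    -1.   ] z_t [-0.002 -1.     0.   ] q [-0.107  0.809  0.16   1.715  0.649  1.113 -0.896] F [-0.552  0.506 -1.052] w 0.124 t 37.675
```

```bash
python3 -m jog '[{"x":2,"y":0.5,"z":0,"wx":0,"wy":0,"wz":0},{"x":1.5,"y":0.5,"z":0,"wx":0,"wy":0,"wz":0},{"x":0,"y":0,"z":0,"wx":0,"wy":0,"wz":0}]'
python3 -c "
from s9 import *
where('peg')"
python3 -m jog '[{"x":1.5,"y":1,"z":0,"wx":0,"wy":0,"wz":0},{"x":0,"y":0,"z":0,"wx":0,"wy":0,"wz":0}]'
python3 -c "
from s9 import *
where('peg')"
```

```text
time_s: 38.05
tcp_pos: [0.546, -0.2186, 0.1696]
orientation: [0.571, -0.107, 0.698, -0.419]
force: [-0.7, 0.5, -2.1]
gripper_width: 0.123
grasp in peg [ 3.92   0.095 62.549] x_t [ 0.001 -0.002 -1.   ] z_t [-0.003 -1.     0.002] q [-0.107  0.81   0.161  1.716  0.65   1.111 -0.898] F [-0.663  0.459 -2.124] w 0.123 t 38.05
time_s: 38.3
tcp_pos: [0.5462, -0.2186, 0.1691]
orientation: [0.572, -0.107, 0.697, -0.419]
force: [-0.4, -0.3, -1.6]
gripper_width: 0.124
grasp in peg [ 4.347 -0.124 62.261] x_t [ 0.    -0.003 -1.   ] z_t [-0.004 -1.     0.003] q [-0.108  0.811  0.162  1.716  0.651  1.11  -0.9  ] F [-0.413 -0.327 -1.576] w 0.124 t 38.3
```

```bash
python3 -m jog '[{"x":3,"y":1,"z":0,"wx":0,"wy":0,"wz":0},{"x":0,"y":0,"z":0,"wx":0,"wy":0,"wz":0}]'
python3 - <<'E'
from s9 import *
where("peg")
for n in("scene",):
    c=camera(n);im=c["image"]
    u,v=(205,110)
    cv2.imwrite(f"pics/{n}28.png",cv2.resize(im[v:v+110,u:u+120],None,fx=5,fy=5,interpolation=cv2.INTER_CUBIC))
E
```

```text
time_s: 38.55
tcp_pos: [0.5465, -0.2183, 0.1691]
orientation: [0.572, -0.108, 0.697, -0.419]
force: [-0.3, 0.4, -3.1]
gripper_width: 0.119
grasp in peg [ 4.565 -0.43  62.562] x_t [-0.001 -0.004 -1.   ] z_t [-0.005 -1.     0.004] q [-0.109  0.812  0.162  1.716  0.652  1.11  -0.902] F [-0.334  0.406 -3.068] w 0.119 t 38.55
```

```bash
python3 -m jog '[{"x":0,"y":0,"z":0,"wx":0,"wy":0,"wz":0},{"x":0,"y":0,"z":0,"wx":0,"wy":0,"wz":0},{"x":0,"y":0,"z":0,"wx":0,"wy":0,"wz":0},{"x":0,"y":0,"z":0,"wx":0,"wy":0,"wz":0}]' 0
python3 - <<'E'
from s9 import *
where("peg")
for n in("scene","wrist"):
    c=camera(n);im=c["image"]
    if n=="wrist":cv2.imwrite("pics/w29.png",im)
    u,v=(205,110)
    cv2.imwrite(f"pics/{n}29.png",cv2.resize(im[v:v+110,u:u+120],None,fx=5,fy=5,interpolation=cv2.INTER_CUBIC))
E
```

```text
time_s: 39.1
tcp_pos: [0.5461, -0.2193, 0.1683]
orientation: [0.571, -0.108, 0.697, -0.42]
force: [-0.1, -0.9, 0.1]
gripper_width: 0.953
grasp in peg [ 4.315 -0.374 61.265] x_t [-0.002 -0.003 -1.   ] z_t [-0.005 -1.     0.003] q [-0.108  0.813  0.163  1.717  0.653  1.109 -0.903] F [-0.101 -0.893  0.113] w 0.953 t 39.1
```

```bash
python3 -m jog '[{"x":-8,"y":0,"z":0,"wx":0,"wy":0,"wz":0},{"x":-15,"y":0,"z":0,"wx":0,"wy":0,"wz":0},{"x":-25,"y":0,"z":0,"wx":0,"wy":0,"wz":0},{"x":-30,"y":0,"z":0,"wx":0,"wy":0,"wz":0},{"x":-30,"y":0,"z":0,"wx":0,"wy":0,"wz":0},{"x":-30,"y":0,"z":0,"wx":0,"wy":0,"wz":0},{"x":-20,"y":0,"z":0,"wx":0,"wy":0,"wz":0},{"x":0,"y":0,"z":0,"wx":0,"wy":0,"wz":0}]' 0
python3 - <<'E'
from h import *
from bench import *
import cv2
print(where('peg'))
for n in ['scene','top','wrist']:
    c=camera(n); cv2.imwrite(f'pics/fin_{n}.png',c['image'])
    for t in ['mould_centre','mould_handle','mould_lug','board_centre','bar1_centre','jar','mug','bowl']:
        r=pinpoint(t,c); print(n,t,[(round(x['p'],2),[round(v) for v in x['location']]) for x in r[:2]])
    print(n,'pred mould centre',proj(c,pt('peg',[3,0,12])),'handle',proj(c,pt('peg',[3,0,60])))
E
```

```text
time_s: 40.2
tcp_pos: [0.6006, -0.1112, 0.2884]
orientation: [0.573, -0.107, 0.696, -0.418]
force: [-0.1, -0.9, -0.6]
gripper_width: 1.0
grasp in peg [  5.22    0.901 231.711] x_t [ 0.003 -0.006 -1.   ] z_t [-0.003 -1.     0.006] q [-0.236  0.715  0.126  1.512  0.549  1.434 -0.824] F [-0.107 -0.868 -0.619] w 1.0 t 40.2
None
scene mould_centre [(0.79, [263, 165]), (0.47, [411, 318])]
scene mould_handle [(0.76, [269, 162])]
scene mould_lug [(0.66, [254, 139])]
scene board_centre [(0.97, [439, 211])]
scene bar1_centre [(0.56, [459, 241])]
scene jar [(0.62, [348, 283])]
scene mug [(0.63, [254, 259]), (0.18, [452, 231])]
scene bowl [(0.77, [409, 316])]
scene pred mould centre [[263.896 165.029]] handle [[267.733 159.855]]
top mould_centre [(0.81, [430, 257]), (0.5, [217, 162])]
top mould_handle [(0.96, [421, 243])]
top mould_lug [(0.6, [467, 268])]
top board_centre [(0.6, [209, 244])]
top bar1_centre [(0.76, [198, 233])]
top jar [(0.41, [198, 237])]
top mug [(0.73, [210, 245]), (0.65, [362, 154])]
top bowl [(0.96, [216, 160]), (0.24, [212, 244])]
top pred mould centre [[429.639 253.394]] handle [[420.898 247.506]]
wrist mould_centre [(0.88, [320, 173])]
wrist mould_handle [(0.87, [320, 184])]
wrist mould_lug [(0.75, [321, 243])]
wrist board_centre []
wrist bar1_centre [(0.26, [320, 183])]
wrist jar []
wrist mug []
wrist bowl []
wrist pred mould centre [[319.138 174.783]] handle [[319.268 185.2  ]]
```

View pics/fin_scene.png

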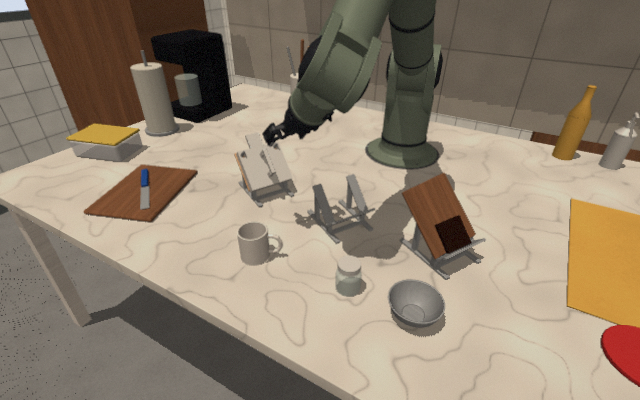

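View pics/fin_top.png

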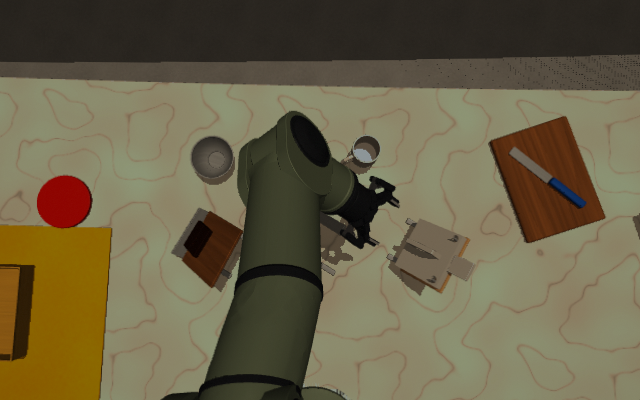

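View pics/fin_wrist.png

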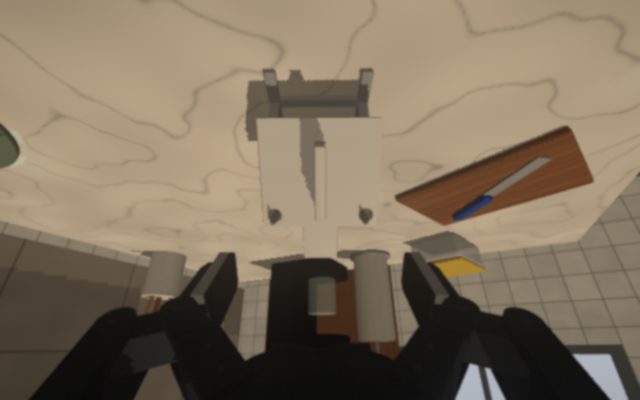

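The scene view shows the mould on the peg stand (263,165) and both bars on the board (453,235). The wrist view shows both pegs through the holes, at (274,215) and (365,215). I'll check how flush the mould is by projecting its outline.

```bash
python3 - <<'E'
from h import *
from bench import *
import cv2, numpy as np
from scipy.optimize import least_squares
cams={n:camera(n) for n in ['scene','top','wrist']}
tiles=[]
crop={'scene':(215,110,100,110),'top':(380,200,110,110),'wrist':(235,60,170,210)}
for n,c in cams.items():
    for off in (None,0,10):
        x,y,w,h=crop[n]; k=4 if n!='wrist' else 2.4
        im=cv2.resize(c['image'][y:y+h,x:x+w],(264,int(264*h/w)),interpolation=cv2.INTER_CUBIC); s=264/w
        if off is not None:
            for z in (0,24):
                P=[[-65,-70],[65,-70],[65,70],[-65,70]]
                Q=np.array([proj(c,pt('peg',[3+a,b,off+z])) for a,b in P]).reshape(-1,2)
                cv2.polylines(im,[((Q-[x,y])*s).astype(np.int32)],True,(0,255,0) if z else (0,0,255),1)
        cv2.imwrite(f'pics/o_{n}_{off}.png',im)
    row=[cv2.imread(f'pics/o_{n}_{o}.png') for o in (None,0,10)]
    cv2.imwrite(f'pics/ov_{n}.png',np.hstack(row))
    m=masks_of('mould_centre',c); print(n,[(round(a['p'],2),a['region'].sum()) for a in m[:2]])
    if n=='top': np.save('mt.npy',m[0]['region'])
E
```

```text
scene [(0.66, np.int64(2037))]
top [(0.71, np.int64(3227))]
wrist [(0.69, np.int64(13891))]
```

View pics/ov_scene.png

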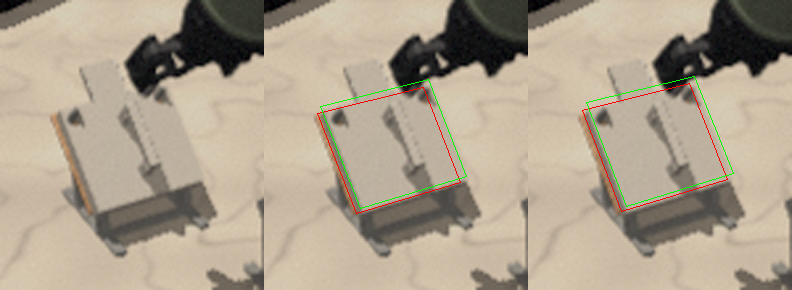

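View pics/ov_top.png

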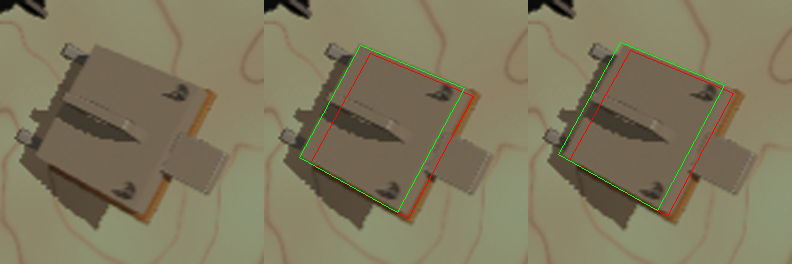

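View pics/ov_wrist.png

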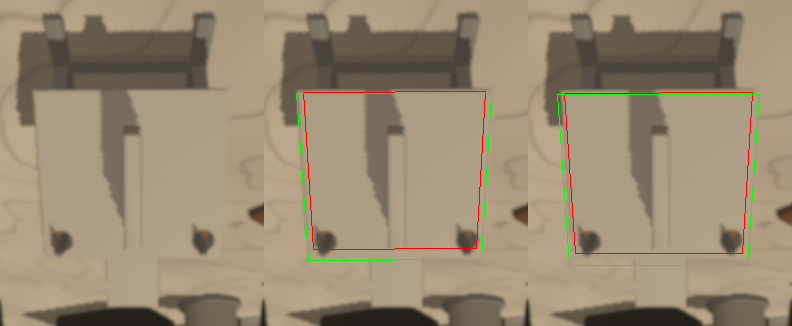

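Flush (off = 0) fits all three views. One last look at the board and bars.

```bash
python3 - <<'E'
from h import *
from bench import *
import cv2, numpy as np
out=[]
for n,(x,y,w,h) in {'scene':(385,160,110,120),'top':(165,195,90,98)}.items():
    c=camera(n); s=390/w
    im=cv2.resize(c['image'][y:y+h,x:x+w],(390,425),interpolation=cv2.INTER_CUBIC)
    for th,col in ((0,(0,255,0)),(-.09,(255,255,0)),(.09,(0,255,255))):
        Q=[]
        for a,b in [[-90,-75],[90,-75],[90,75],[-90,75]]:
            Q.append(proj(c,pt('turn',[-27+a*np.cos(th)-b*np.sin(th),-5+a*np.sin(th)+b*np.cos(th),8])))
        Q=np.array(Q).reshape(-1,2)
        cv2.polylines(im,[((Q-[x,y])*s).astype(np.int32)],True,col,1)
    out.append(im)
cv2.imwrite('pics/bd.png',np.hstack(out))
E
```

```text
(no output)
```

View pics/bd.png

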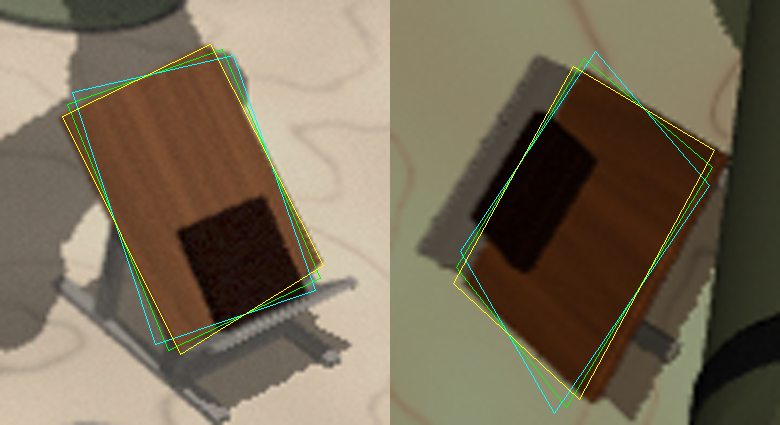

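The bars sit towards one side of the board, so I'll measure their y and refit the board.

```bash
grep -n "def" h.py | head -20; python3 - <<'E'
from h import *
from bench import *
import cv2, numpy as np
from scipy.optimize import least_squares
c1=camera('scene')
def inv(c,uv,z):
    f=lambda p: (np.array(proj(c,pt('turn',[p[0],p[1],z]))).ravel()-uv)
    return least_squares(f,[0,0]).x.round(1)
def unc(n,u,v):
    (x,y,w)={'scene':(385,160,110),'top':(165,195-0,90)}[n]; s=390/w
    if n=='top': u-=390
    return np.array([x+u/s,y+v/s])
ct=camera('top')
for nm,uv in {'bUL':(180,232),'bUR':(266,197),'bLR':(303,280),'bLL':(217,323)}.items(): print('scene bar',nm,inv(c1,unc('scene',*uv),21))
for nm,uv in {'T':(540,112),'R':(597,158),'B':(530,272),'L':(471,215)}.items(): print('top bar',nm,inv(ct,unc('top',*uv),21))
for nm,uv in {'UL':(64,118),'UR':(213,46),'R':(322,265),'LL':(180,352)}.items(): print('scene board',nm,inv(c1,unc('scene',*uv),8))
for nm,uv in {'T':(575,67),'R':(722,155),'B':(597,400),'L':(460,278)}.items(): print('top board',nm,inv(ct,unc('top',*uv),8))
E
```

```text
4:def ray(c,uv):
7:def proj(c,P):
10:def tri(rs):
15:def tool():
19:def frame(yaw):
22:def pt(st,P): o,y=S[st];return np.array(o)+frame(y)@(np.array(P)/1000.)
23:def ori(st,xt,zt):
25:def plan(p1,R1,n=None,show=True,start=None):
37:def goal(st,P,xt,zt):
40:def where(st):
scene bar bUL [ -7.7 -42.8]
scene bar bUR [-6.8 40.6]
scene bar bLR [56.5 42. ]
scene bar bLL [ 58.1 -43.6]
top bar T [ 52.4 -40.2]
top bar R [-31.7 -43.8]
top bar B [-34.3  30.6]
top bar L [58.3 35.4]
scene board UL [-108.7  -87. ]
scene board UR [-121.9   63. ]
scene board R [54.9 76.7]
scene board LL [ 67.4 -71.4]
top board T [ 68.2 -72. ]
top board R [-118.5  -88.5]
top board B [-137.3   54.3]
top board L [52.7 72.5]
```

```bash
python3 -c "
from bench import *
print(sense()['force'],sense()['time_s']);print(finish_job())"
```

```text
[ 0.25276512 -0.30566827  0.05098285] 42.05
the job is handed in; nothing more can be done
None
```

I handed the job in at 42 s of the 72 s allowed; `finish_job` gave no verdict. I laid the board on the mould, pinched both at the lug and turned them over in the air. I then set them down and released them on the board's stand, lifted the mould off by its handle and hung it on the pegs.

**Mould:** In the last pictures both pegs show through the holes. The outline of a mould flat against the panel, about 3 mm down the slope from mid-panel, fits the scene, top and wrist views.

**Board:** It lies about 27 mm up the slope and 5 mm to the side, measured from the middle of its stand, within the limits. It is turned about 5° in its own plane and rests on the ledge mostly by one corner. The listed conditions set no limit on that angle.

**Bars:** Both lie on the board, close together and slid down to the ledge, within about 45 mm of the middle sideways. The two views disagreed on their combined length along the slope: 64 mm in the scene view and 88 mm in the top view, where 76 mm is expected. I put this down to calibration error and did not resolve it.

**Bystanders and arm:** Jar, mug and bowl stand upright and look untouched in the last pictures, but I did not measure how far they might have moved. The arm stood clear of everything, with wrist force near 0 N.

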